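Turn round the speaker-magnet bonding jig

ROBOT

A 7-joint arm with a two-finger parallel gripper is mounted at the origin on a cart in front of the work surface, level with it; the furniture and walls round the work are solid. World frame = base frame: x ahead of the robot, y to its left, z up, the work surface at z = 0. Lengths are in m, angles in rad, forces in N, time in s.
With the tool pointing down it reaches from about 0.35 to 0.9 m from the base axis. Payload 19.9 kg.
Tool frame: the origin (TCP) lies on the centre line of the jaws, within the pads' length; the fingertips stand 14 mm ahead of it and the grasp point (between the pads) lies 5 mm behind it (ctrl.tip_reach is the distance from the TCP to the fingertips, in m); z points along the fingers, x is the direction in which the jaws open and shut, and the axes are right-handed (so a half turn about z gives the same grasp; the last joint's range is limited). The gripper opens to 85 mm and grips with 20 to 120 N. Pads are 22 mm wide; open, the fingers measure 114 mm over their backs; the gripper's body (76 mm by 85 mm) begins 54 mm behind the grasp point. The pads swing forward as they close: fully open they stand 13 mm farther back than shut.
Start: joints at [1.21, 0.417, -0.01, 1.614, 0.005, 1.111, -0.053], TCP at [0.196, -0.593, 0.245] pointing down, gripper open.
Joint ranges: [-2.81, 2.81], [-0.39, 2.02], [-1.27, 1.25], [0.06, 2.57], [-1.19, 4.33], [0.19, 2], [-2.82, 2.82]. Speed limits (rad/s): [1.89, 1.89, 2.39, 2.39, 3.01, 3.01, 3.01].

INTERFACE

Orientations are given as a unit quaternion [x, y, z, w].
In Python, from plant import ctrl gives the robot as it stands.
- The arm moves only by the tool move_arm, never from a script. Its argument "rows" is a list of rows, each a list of 2 entries, a list of its own where there are three numbers: the shift along the world's x, y, z in cm, then the turn about the world's z in degrees. A call has 1 to 8 rows; each row is the pose to reach, as a shift and turn from the pose measured when the call began; what a row does not reach only later rows make up. A row lasts 1/10 s, in which the tool goes at most 50 mm and 8.59 degrees, less where a joint would pass 70% of its speed; a pose out of reach is approached as far as the arm can. A call with a gripper value outside its range is refused whole. "fingers" is the opening, from 0 (shut) to 1 (fully open), set as the call begins (left out, the last holds). The fingers move at their own pace and stop on an object; "newtons" is the grip in N (left out, the last holds). Time passes only in rows, so rows that repeat a pose let the fingers close. It gives the time, the measured TCP pose, the force and the opening at its end, in the units of the state.
- ctrl.observe(): the state, without advancing time (a new reading comes with each control period).
- ctrl.capture(name): name is "side" or "top" or "wrist"; returns the picture (384x512x3 uint8, red, green, blue); there is no depth.
- ctrl.camera_info(name): a dict with "fx", "fy", "cx", "cy" (pixels), "pose" (4x4, takes a point from camera to world coordinates). Camera axes: x right, y down, z forward; pixel columns grow to the right and rows downward; lengths in m; the calibration is good to about 2 mm. A picture is of the moment at which its call begins: read the wrist's pose just before it. camera_info takes no time and is no camera call; for the wrist camera it gives the pose at the moment of the call.
- ctrl.close_job(): hands the job in, once; it reports no verdict.
Trained networks look in the newest picture that a camera, given by its name, has taken for a name from the list of things; names that differ only in an ending like _2 or _b are one class to them, and where a whole thing is asked for, a point or a joint stands for the part that bears it (a point fixed in the world has none). Each returns a list of dicts, best first, with "p" (0 to 1); they miss things now and then, are a little off and sometimes report something else, mostly with a low value. They report only what shows in the picture. A call takes as long as a camera call. They do not tell look-alikes from the thing itself.
- ctrl.boxes_of(camera, name): "rect" ([left, top, right, bottom] in pixels, round what is visible of it).
- ctrl.outline_of(camera, name): "region" (384x512 bool, what is visible of it) and "rect" ([left, top, right, bottom] in pixels, round what is visible of it).
- ctrl.tip_of(camera, name): "position" ([row, column] in pixels: a listed point, or the origin of a listed thing).
The state is a dict: "clock": time; "q": joint angles; "qvel": joint speeds; "tau": joint torques, N m; "eef_pos": TCP position; "ee_rot": TCP orientation; "ft_force": force on the tool from outside, world axes, zero at the start; "ft_torque": the same for the moment, N m; "gripper_width": opening from 0.0 (shut) to 1.0 (fully open).
Only numpy, scipy, OpenCV 4.12 (cv2) and the standard library are available. Lean on these libraries where they do the work, as an engineer would, in place of code of your own. Each camera call takes 0.05 s, during which the arm holds its last target.

TASK

The magnet unit in the bonding jig has cured. Unscrew the blue hand nut, lay the cured unit flat in the red tray, then build the next unit on the jig's stud: the steel back plate first, then every loose dark grey ferrite ring on the bench, then the brass front plate, all lying flat on one another. Finish by screwing the hand nut back on and running it down until it sits on the brass plate, and leave the other things on the bench where they lie.

Things in the scene. Friction and masses are not known exactly. Their poses are not given: they have to be found in the camera images.
- jig_seat (a point): Bonding jig: a round aluminium foot 96 in diameter, 10 thick, fixed to the bench, on it a pedestal 48 in diameter with a white seat on top, 24 above the bench, and a steel stud up its middle. Point: centre of the seat, z up along the stud. Layers have a bore of 30 and drop freely over the stud onto the seat; they stand out beyond the pedestal, so fingers may reach past them to just above the foot.
- stud_tip (a point): Top of the jig's stud, 61 above the seat, blunt, 11 across; z up. The stud is 26 in diameter: a plain shank to 21 above the seat, then a coarse round right-hand thread (lead 9.5 a turn) from 25 to 58, so anticlockwise seen from above unscrews.
- nut_mid (a point): Centre of the hand nut: blue, knurled, 52 in diameter, 22 tall, 0.14 kg, bore 29 right through (the stud comes out at the top); z up. At first it sits on the cured unit, 43 above the seat. Turned anticlockwise it rises 9.5 a turn, after up to a quarter turn of slack, and is free after about 1.5 turns, about 58 above the seat; then it lifts straight off. Turns easily, stays where left.
- nut_under (a point): Centre of the hand nut's underside. To put it on, lower it level, same side up: it comes to rest with its underside 46 to 57 above the seat, as its thread meets the stud's; turned clockwise it catches within one turn, then sinks 9.5 a turn. Until it has caught it can tip over if let go: keep hold and turn it, following it down. Run down, it stops on the front plate, its underside 24, 32 or 40 above the seat.
- cured_unit_mid (a point): The cured unit: a ring of glued layers (steel, two dark grey, brass on top), 62 in diameter at its base, 60 and 56 higher up, 32 tall, bore 30, 0.3 kg. This point is at its centre, half-way up; z along its axis. At the start it stands on the jig's seat, round the stud, under the nut.
- press_ball (a point): Obstacle: the black ball (33 across) at the front end of the arbor press's lever, which is swung down: it overhangs the bench at about 100 above the top, and the lever rises from it to 240 at the press, 170 farther from the robot. The bench top is free between the listed things within 0.48 m ahead of the robot; on the left a clamp fixture's plate, 12 thick, fills it from 0.525 m ahead (0.2 to 0.42 m to the left).
- back_plate_mid (a point): The back plate: a plain bright steel ring 62 in diameter, 8 thick, bore 30, lying flat on the bench at the start (grip its rim low, fingertips almost on the bench). Point at its centre, z along its axis; either side may be up.
- front_plate_mid (a point): The front plate: a brass-coloured ring 56 in diameter, 8 thick, bore 30, with four small dark holes, lying flat on the bench. Point at its centre, z along its axis; either side may be up.
- tray_floor (a point): The red steel tray on the right, open, outside 215 (its x) by 300 (its y), walls 62 high and 2 thick, fixed. This point is the centre of its floor, 2 above the bench.
- ferrite_1_mid (a point): A dark grey ferrite ring with a small white paint dot, 60 in diameter, 8 thick, bore 30, lying flat on the bench (absent in some starts: one to three are there). Point at its centre, z along its axis; either side may be up.
- ferrite_2_mid (a point): A dark grey ferrite ring with a small white paint dot, 60 in diameter, 8 thick, bore 30, lying flat on the bench (absent in some starts: one to three are there). Point at its centre, z along its axis; either side may be up.
- ferrite_3_mid (a point): A dark grey ferrite ring with a small white paint dot, 60 in diameter, 8 thick, bore 30, lying flat on the bench (absent in some starts: one to three are there). Point at its centre, z along its axis; either side may be up.
- torque_driver: Bystander: a screwdriver with a blue handle, 201 x 35 x 35, lying near the front edge of the bench; origin under its middle.
- pliers: Bystander: pliers with red handles, 178 x 53 x 15, lying near the front edge; origin under their middle.
- marker_pen: Bystander: a black and white marker pen, 130 x 17 x 17, lying at the front on the left; origin under its middle.
Not all that is in view belongs to the job. Leave any green look-alike of the part that bears nut_mid alone. Leave any pink look-alike of the part that bears cured_unit_mid alone.

How it is judged:
On the way, in this order (a step that is already met when the one before it is completed fails the run):
1. the hand nut is off the stud and set down away from the jig (horizontal distance between nut_mid and jig_seat above 0.07 m and height (world z) of nut_mid below 0.04 m), for 0.2 s.
2. the cured unit lies flat in the tray (x of cured_unit_mid in the frame of tray_floor between -0.1 and 0.1 m and y of cured_unit_mid in the frame of tray_floor between -0.14 and 0.14 m and z of cured_unit_mid in the frame of tray_floor below 0.023 m and angle between the z axis of cured_unit_mid and the z axis of tray_floor, either way round below 0.15 rad), for 0.2 s.
3. the new stack is complete on the stud: back plate on the seat, every ferrite ring, front plate on top (horizontal distance between each of back_plate_mid, ferrite_1_mid, ferrite_2_mid, ferrite_3_mid, front_plate_mid and jig_seat below 0.006 m and angle between the z axis of each of back_plate_mid, ferrite_1_mid, ferrite_2_mid, ferrite_3_mid, front_plate_mid and the z axis of jig_seat, either way round below 0.12 rad and z of back_plate_mid in the frame of jig_seat below 0.006 m and z of each of ferrite_1_mid, ferrite_2_mid, ferrite_3_mid in the frame of jig_seat below 0.031 m and z of front_plate_mid in the frame of jig_seat below 0.039 m and ((angle between ferrite_1_mid's own z axis and vertical below 0.3 rad and z of front_plate_mid in the frame of ferrite_1_mid above 0.004 m) or (angle between ferrite_1_mid's own z axis and vertical above 2.8 rad and z of front_plate_mid in the frame of ferrite_1_mid below -0.004 m)) and ((angle between ferrite_2_mid's own z axis and vertical below 0.3 rad and z of front_plate_mid in the frame of ferrite_2_mid above 0.004 m) or (angle between ferrite_2_mid's own z axis and vertical above 2.8 rad and z of front_plate_mid in the frame of ferrite_2_mid below -0.004 m)) and ((angle between ferrite_3_mid's own z axis and vertical below 0.3 rad and z of front_plate_mid in the frame of ferrite_3_mid above 0.004 m) or (angle between ferrite_3_mid's own z axis and vertical above 2.8 rad and z of front_plate_mid in the frame of ferrite_3_mid below -0.004 m))), for 0.2 s.
4. the hand nut is screwed down onto the front plate (horizontal distance between nut_mid and jig_seat below 0.006 m and angle between nut_mid's own z axis and vertical below 0.15 rad and distance between nut_under and front_plate_mid below 0.008 m), for 0.2 s.
At the end, for the whole second after the job is handed in: Cured unit flat on the tray floor; on the jig, centred within 6 mm and flat within 7 degrees: back plate on the seat, all ferrite rings, front plate on top; nut level on it, underside's centre within 8 mm of the front plate's centre; bystanders moved less than 40 mm (all of step 2 and all of step 3 and all of step 4); the robot touches nothing.
It fails at once if the torque driver is shifted by more than 40 mm (distance of torque_driver from where it was at the start of the episode above 0.04 m).
It fails at once if the pliers is shifted by more than 40 mm (distance of pliers from where it was at the start of the episode above 0.04 m).
It fails at once if the marker pen is shifted by more than 40 mm (distance of marker_pen from where it was at the start of the episode above 0.04 m).
Of ferrite_1, ferrite_2, ferrite_3 only 1 to 3 are there at a start; the rules pass over those that are not, and their reading is None.
At some moment in a run one of back_plate, front_plate, ferrite_1, ferrite_2, ferrite_3 may be knocked a few centimetres aside while the robot is not near it.
Once in a run the grip may slacken for a moment while it holds something.
It also fails if it takes over 210 s, if anything falls off the work surface, if the arm or the gripper's body presses on something with over 40 N, if the wrist force passes 120 N, or if a joint passes its speed limit or range.

## Working session

There is one attempt and no reset: what is moved stays moved. The work goes in short steps, Python scripts to look and compute and a tool call to move; the robot and the scene stay as the last step left them, time stands still between calls to the robot, and variables do not carry over. Pictures are saved under pics/ and viewed, and the job is handed in when it is done.

Besides the shell and the picture viewer there is one more tool, called after "Emit:" by a JSON object that holds its "op" and its "data", one argument or row to a line. move_arm: Moves the arm, as the interface text tells. Its arguments: {"type":"object","properties":{"rows":{"type":"array","items":{"type":"array"}},"fingers":{"type":"number"},"newtons":{"type":"number"}},"required":["rows"]}

```bash
ls; mkdir -p pics; python3 - <<'E'
from plant import ctrl
import cv2
s=ctrl.observe(); print(s, ctrl.tip_reach)
for n in ["side","top","wrist"]:
    im=ctrl.capture(n); cv2.imwrite(f"pics/a_{n}.png",cv2.resize(im[:,:,::-1],None,fx=1.5,fy=1.5))
    print(n,ctrl.camera_info(n))
E
```

```text
pics
{'clock': 0.0, 'q': array([ 1.20948877,  0.41799439, -0.01034398,  1.61414714,  0.00465869,
        1.110735  , -0.05297282]), 'qvel': array([-3.62687015e-04,  1.34118362e-05, -2.69688667e-04, -8.36632949e-04,
       -6.58291437e-04,  8.20449464e-04, -2.20321707e-03]), 'tau': array([ 4.11965357e-04, -8.64464307e+01,  6.79037478e-01, -4.34907889e+01,
        1.90755632e-02,  7.30900647e-03, -8.44289571e-05]), 'eef_pos': array([ 0.19641037, -0.59298841,  0.24465869]), 'ee_rot': array([ 8.10689526e-01, -5.85475957e-01, -5.22042129e-04, -3.52608236e-04]), 'ft_force': array([ 0.10448462, -0.28561101,  0.38694965]), 'ft_torque': array([-0.00379922,  0.02711197, -0.02539901]), 'gripper_width': 0.9980611203774645} 0.014
side {'fx': 371.3719849984013, 'fy': 371.3719849984013, 'cx': 257.65449734093477, 'cy': 195.29107188365847, 'pose': array([[ 0.97206026, -0.15472528,  0.17651897,  0.36407092],
       [-0.23469434, -0.62726746,  0.74259956, -0.89410536],
       [-0.00417432, -0.76327952, -0.64605492,  0.89971483],
       [ 0.        ,  0.        ,  0.        ,  1.        ]])}
top {'fx': 
[... 202 characters left out ...]
37204e-01,  1.80352961e-02, -5.41821892e-04,
        -5.34531766e-03],
       [-2.04878627e-03, -1.43312342e-01, -9.89675389e-01,
         1.93781901e+00],
       [ 0.00000000e+00,  0.00000000e+00,  0.00000000e+00,
         1.00000000e+00]])}
wrist {'fx': 303.6650500097835, 'fy': 303.6650500097835, 'cx': 255.4076580405876, 'cy': 190.25101791388374, 'pose': array([[ 3.15180337e-01, -9.14736253e-01, -2.52821957e-01,
         2.59894517e-01],
       [-9.49031776e-01, -3.03848474e-01, -8.37543569e-02,
        -5.72388297e-01],
       [-2.06419324e-04,  2.66333798e-01, -9.63880836e-01,
         3.73595670e-01],
       [ 0.00000000e+00,  0.00000000e+00,  0.00000000e+00,
         1.00000000e+00]])}
```

View pics/a_side.png

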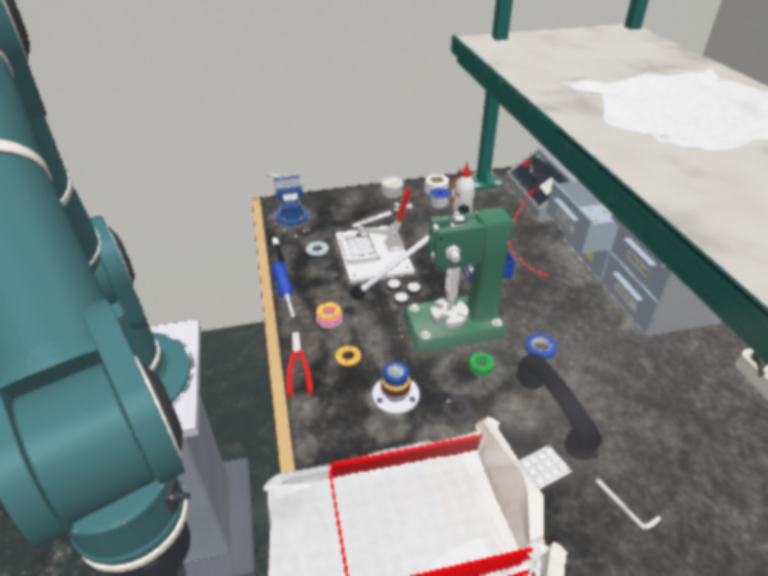

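View pics/a_top.png

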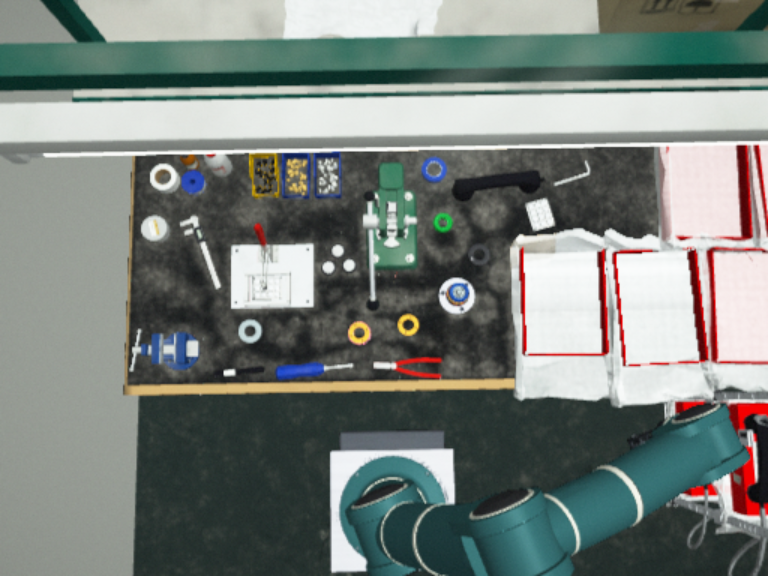

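View pics/a_wrist.png

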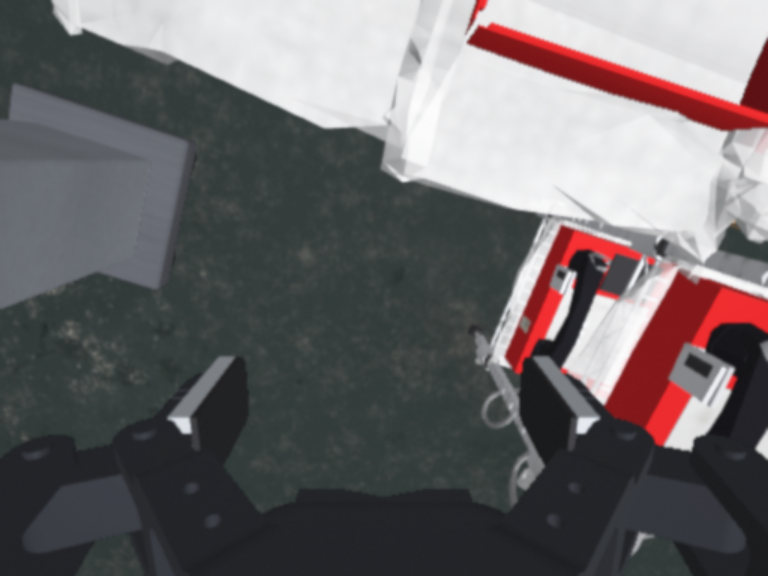

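The top view shows the jig with the blue nut at (458,292), the steel ring at (249,331), the pink-based cured look-alike at (359,333), the brass plate at (408,325), a dark ferrite ring at (480,254), the green nut at (443,222) and a red tray at about (562,302), all in 1.5x pixels. Next I'll measure these points.

```bash
cat > h.py <<'E'
from plant import ctrl
import numpy as np, cv2
def px2w(cam,row,col,z,info=None):
    i=info or ctrl.camera_info(cam); T=np.array(i["pose"])
    d=T[:3,:3]@np.array([(col-i["cx"])/i["fx"],(row-i["cy"])/i["fy"],1]); o=T[:3,3]
    return o+d*(z-o[2])/d[2]
def w2px(cam,p,info=None):
    i=info or ctrl.camera_info(cam); T=np.array(i["pose"])
    c=T[:3,:3].T@(np.array(p)-T[:3,3]); return np.array([i["cy"]+i["fy"]*c[1]/c[2], i["cx"]+i["fx"]*c[0]/c[2]])
def save(im,name,box=None,f=1.5):
    if box: l,t,r,b=box; im=im[t:b,l:r]
    cv2.imwrite("pics/"+name+".png",cv2.resize(np.ascontiguousarray(im[:,:,::-1]),None,fx=f,fy=f,interpolation=cv2.INTER_CUBIC))
E
python3 - <<'E'
from h import *
Z=dict(jig_seat=.024,stud_tip=.085,nut_mid=.067,cured_unit_mid=.04,press_ball=.1,back_plate_mid=.004,front_plate_mid=.004,ferrite_1_mid=.004,tray_floor=.002,torque_driver=0,pliers=0,marker_pen=0)
ims={c:ctrl.capture(c) for c in("top","side")}
for n,z in Z.items():
    for c in ("top","side"):
        for d in ctrl.tip_of(c,n)[:5]:
            r,k=d["position"]; print(n,c,round(d["p"],2),[round(float(r)),round(float(k))],px2w(c,r,k,z).round(4)[:2])
save(ims["top"],"top_crop",(140,90,400,270),3)
save(ims["side"],"side_crop",(170,120,420,380),2.3)
print(ctrl.observe()["clock"])
E
```

```text
jig_seat top 0.55 [194, 305] [ 0.5536 -0.1832]
jig_seat side 0.72 [260, 264] [ 0.5522 -0.1875]
stud_tip side 0.97 [247, 262] [ 0.5425 -0.1883]
stud_tip side 0.64 [274, 304] [ 0.6312 -0.3099]
nut_mid top 0.56 [197, 301] [ 0.539  -0.1634]
nut_mid top 0.52 [148, 294] [ 0.7324 -0.1398]
nut_mid top 0.18 [245, 211] [0.3585 0.1852]
nut_mid side 0.75 [244, 320] [ 0.7208 -0.2011]
nut_mid side 0.73 [249, 263] [ 0.5492 -0.1787]
cured_unit_mid top 0.6 [223, 237] [0.4456 0.0881]
cured_unit_mid top 0.36 [198, 306] [ 0.5372 -0.182 ]
cured_unit_mid side 0.83 [210, 219] [0.4536 0.0507]
cured_unit_mid side 0.75 [257, 261] [ 0.5423 -0.187 ]
back_plate_mid top 0.7 [198, 305] [ 0.5439 -0.1834]
back_plate_mid top 0.43 [219, 163] [0.4686 0.3841]
back_plate_mid side 0.47 [162, 209] [0.4619 0.3905]
front_plate_mid top 0.68 [216, 273] [ 0.4721 -0.0553]
front_plate_mid side 0.59 [241, 235] [ 0.4823 -0.0691]
ferrite_1_mid top 0.47 [170, 322] [ 0.6555 -0.2533]
ferrite_1_mid side 0.74 [273, 304] [ 0.6584 -0.2481]
tray_floor top 0.5 [196, 305] [ 0.551  -0.1826]
tray_floor side 0.62 [248, 261] [ 0.5583 -0.1193]
tray_floor side 0.59 [244, 201] [ 0.3729 -0.0535]
torque_driver top 0.8 [247, 210] [0.3556 0.1975]
torque_driver side 0.8 [196, 190] [0.3643 0.1964]
pliers top 0.53 [243, 271] [ 0.3647 -0.0421]
marker_pen top 0.7 [195, 305] [ 0.5557 -0.185 ]
marker_pen top 0.68 [245, 160] [0.3658 0.3944]
marker_pen side 0.4 [166, 187] [0.3695 0.3927]
1.45
```

View pics/top_crop.png

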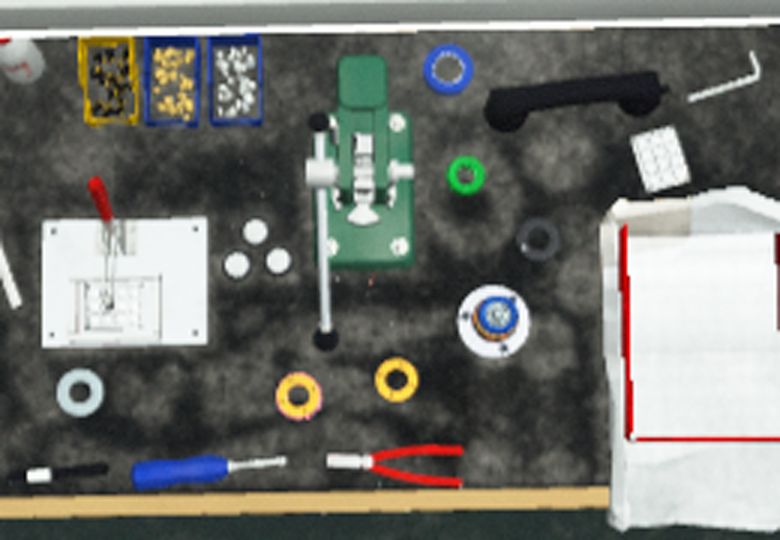

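View pics/side_crop.png

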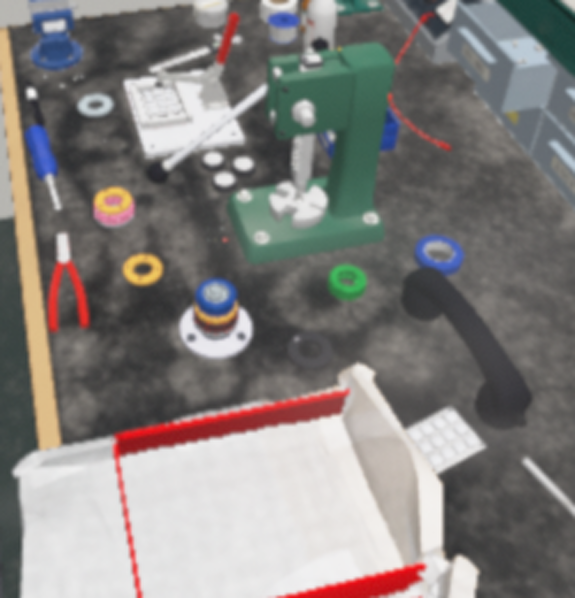

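Emit:
{"op": "move_arm", "data": {
  "rows": [
    [[4,6,2],0],
    [[8,11,4],0],
    [[11,16,6],0],
    [[14,20,7],0],
    [[17,24,7],0],
    [[20,29,7],0],
    [[23,34,7],0],
    [[26,37,7],0]
  ],
  "fingers": 1,
  "newtons": 40
}}

```text
clock: 2.25
eef_pos: [0.4202, -0.2702, 0.3146]
ee_rot: [0.811, -0.586, 0.0, 0.0]
ft_force: [1.3, -0.7, -1.0]
gripper_width: 1.003
```

```bash
cat > look.py <<'E'
import sys
from h import *
im=ctrl.capture("wrist"); save(im,sys.argv[1]); s=ctrl.observe()
print(s["clock"].round(2) if hasattr(s["clock"],"round") else s["clock"],s["eef_pos"].round(4),s["q"].round(2),"yaw",np.degrees(2*np.arctan2(s["ee_rot"][1],s["ee_rot"][0])).round(1),"F",s["ft_force"].round(1),"w",round(s["gripper_width"],3))
for n in sys.argv[2:]:
    n,z=n.split(":"); z=float(z)
    for d in ctrl.tip_of("wrist",n)[:4]:
        r,k=d["position"]; print(n,round(d["p"],2),[round(float(r*1.5)),round(float(k*1.5))],px2w("wrist",r,k,z).round(4)[:2])
E
python3 look.py w1 stud_tip:.085 nut_mid:.067 front_plate_mid:.004 ferrite_1_mid:.004 jig_seat:.024
```

```text
2.3 [ 0.4251 -0.2633  0.3148] [ 0.73  0.14 -0.26  1.82  0.04  1.18 -0.78] yaw -71.2 F [ 5.5  9.8 -0.3] w 0.997
stud_tip 0.76 [34, 319] [ 0.5534 -0.1743]
nut_mid 0.73 [49, 327] [ 0.5472 -0.1835]
front_plate_mid 0.84 [99, 168] [ 0.4724 -0.0505]
```

View pics/w1.png

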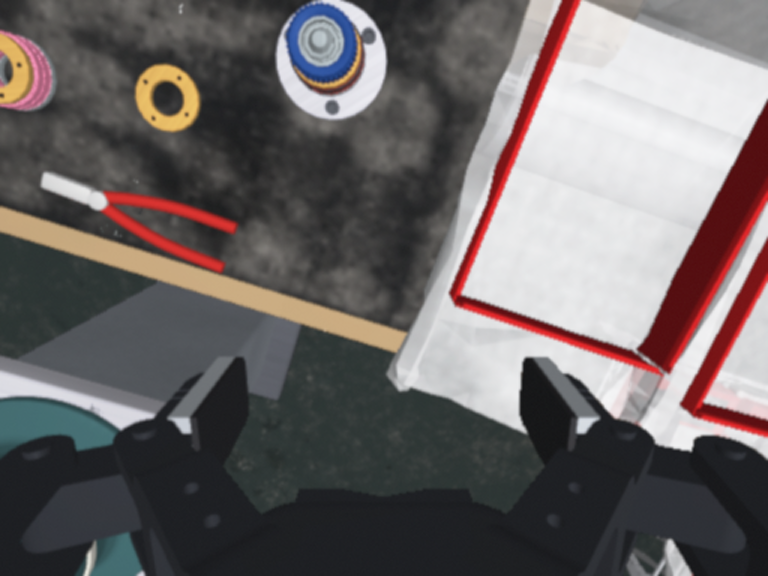

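Emit:
{"op": "move_arm", "data": {
  "rows": [
    [[2,1.5,-1],0],
    [[5,3,-2],0],
    [[8,5,-3],0],
    [[10,7,-5],0],
    [[10,7,-5],0],
    [[10,7,-5],0]
  ]
}}

```text
clock: 3.15
eef_pos: [0.5187, -0.2037, 0.2634]
ee_rot: [0.81, -0.586, -0.001, 0.0]
ft_force: [0.1, -0.7, -0.3]
gripper_width: 0.998
```

```bash
python3 look.py w2 stud_tip:.085 nut_mid:.067 front_plate_mid:.004 ferrite_1_mid:.004 jig_seat:.024
```

```text
3.2 [ 0.5185 -0.2043  0.264 ] [ 0.58  0.29 -0.31  1.75  0.1   1.11 -1.02] yaw -71.8 F [-0.4 -0.7  1.1] w 1.001
stud_tip 0.71 [206, 361] [ 0.5491 -0.1797]
nut_mid 0.81 [210, 367] [ 0.5456 -0.1842]
front_plate_mid 0.71 [235, 195] [ 0.4727 -0.0495]
ferrite_1_mid 0.74 [87, 490] [ 0.6614 -0.2471]
```

View pics/w2.png

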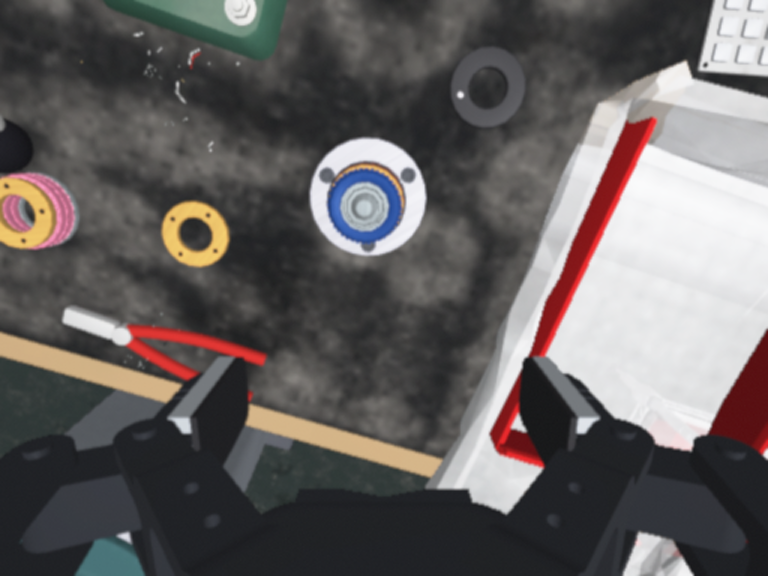

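```bash
cat >> h.py <<'E'
def ring(cam,mask,z,info=None):
    cs,_=cv2.findContours(mask.astype(np.uint8),cv2.RETR_EXTERNAL,cv2.CHAIN_APPROX_NONE)
    c=max(cs,key=cv2.contourArea)[:,0,:]
    P=np.array([px2w(cam,r+0.0,k+0.0,z,info)[:2] for k,r in c])
    A=np.c_[2*P,np.ones(len(P))]; s=np.linalg.lstsq(A,(P**2).sum(1),rcond=None)[0]
    return s[:2].round(4), round(2*float(np.sqrt(s[2]+s[0]**2+s[1]**2)),4)
def near(mask,r,k,rad):
    yy,xx=np.mgrid[:384,:512]; return mask&((yy-r)**2+(xx-k)**2<rad**2)
E
python3 - <<'E'
from h import *
im=ctrl.capture("wrist"); hsv=cv2.cvtColor(im,cv2.COLOR_RGB2HSV); H,S,V=[hsv[...,i].astype(int) for i in range(3)]
w=near((V>190)&(S<60)|((S>90)&(V>60)),131,245,48)
print("foot",ring("wrist",w,.010))
b=near((H>100)&(H<125)&(S>110),137,243,30); print("nut",ring("wrist",b,.078),ring("wrist",b,.067))
y=near((H>15)&(H<35)&(S>90)&(V>100),156,130,35); print("brass",ring("wrist",y,.008))
i=ctrl.camera_info("wrist")
for n,r,k,z in [("ferr",58,325,.008),("stud",138,242,.085)]: print(n,px2w("wrist",r,k,z))
# tray rim corners px (1.5x)
for r,k in [(120,650),(440,500)]: print("rim",px2w("wrist",r/1.5,k/1.5,.062))
for n in ["nut_mid","ferrite_1_mid","front_plate_mid"]:
    o=ctrl.outline_of("wrist",n)[:2]
    for d in o: print(n,d["p"],ring("wrist",d["region"],{"nut_mid":.075,"ferrite_1_mid":.008,"front_plate_mid":.008}[n]))
E
```

```text
foot (array([ 0.5486, -0.1803]), 0.0936)
nut (array([ 0.5487, -0.1802]), 0.048) (array([ 0.5475, -0.1801]), 0.0497)
brass (array([ 0.4742, -0.0504]), 0.0562)
ferr [ 0.66017898 -0.24377607  0.008     ]
stud [ 0.54918441 -0.17996097  0.085     ]
rim [ 0.6646949 -0.3489165  0.062    ]
rim [ 0.39921207 -0.34611019  0.062     ]
nut_mid 0.71 (array([ 0.5486, -0.1803]), 0.051)
ferrite_1_mid 0.89 (array([ 0.6583, -0.2426]), 0.0593)
front_plate_mid 0.66 (array([ 0.4745, -0.0503]), 0.0539)
```

Emit:
{"op": "move_arm", "data": {
  "rows": [
    [[1,1,-2],-8],
    [[2,2,-4],-16],
    [[3,2.4,-6],-24],
    [[3,2.4,-8],-32],
    [[3,2.4,-10],-40],
    [[3,2.4,-12],-48],
    [[3,2.4,-14],-56],
    [[3,2.4,-14],-64]
  ]
}}

```text
clock: 4.45
eef_pos: [0.5478, -0.1788, 0.1217]
ee_rot: [-0.374, 0.927, 0.001, -0.002]
ft_force: [-0.8, 0.3, 0.1]
gripper_width: 0.997
```

Emit:
{"op": "move_arm", "data": {
  "rows": [
    [[0,0,0],-7],
    [[0,0,0],-14],
    [[0,0,0],-20],
    [[0,0,0],-20]
  ]
}}

```text
clock: 4.85
eef_pos: [0.5478, -0.1787, 0.1217]
ee_rot: [-0.206, 0.978, 0.001, -0.001]
ft_force: [-0.7, 0.3, 0.1]
gripper_width: 0.996
```

```bash
python3 look.py w3 nut_mid:.067; python3 -c "
from h import *
s=ctrl.observe(); print((np.array([.5487,-.1802,.072])-s['eef_pos'])*100)"
```

```text
4.9 [ 0.5479 -0.1786  0.1217] [ 0.27  0.48 -0.01  1.84  0.01  0.83 -2.46] yaw 204.1 F [-0.1 -1.   0. ] w 1.005
nut_mid 0.8 [191, 7] [ 0.7052 -0.169 ]
[ 0.08489918 -0.15285545 -4.96833492]
```

View pics/w3.png

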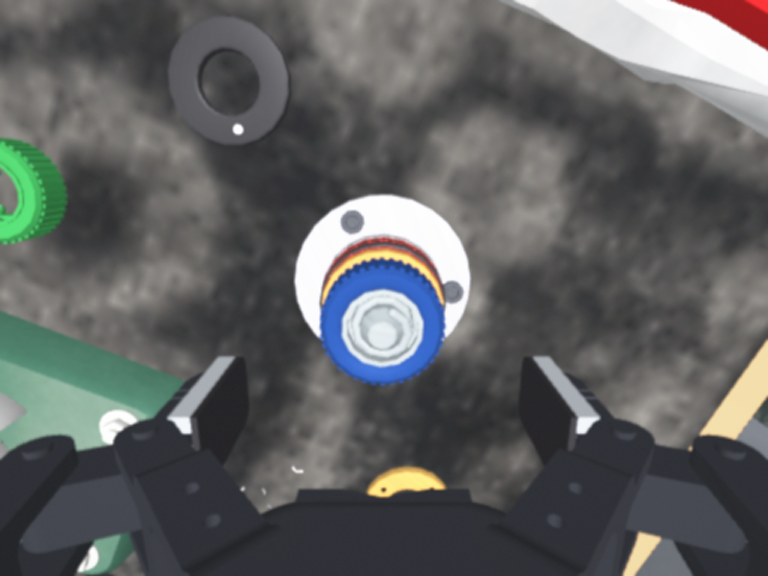

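Emit:
{"op": "move_arm", "data": {
  "rows": [
    [[0.1,-0.15,-2],0],
    [[0.1,-0.15,-4],0],
    [[0.1,-0.15,-4.9],0],
    [[0.1,-0.15,-4.9],0],
    [[0.1,-0.15,-4.9],0]
  ]
}}

```text
clock: 5.45
eef_pos: [0.5491, -0.1803, 0.0732]
ee_rot: [-0.209, 0.978, 0.001, -0.001]
ft_force: [0.3, 0.2, -0.6]
gripper_width: 0.998
```

Emit:
{"op": "move_arm", "data": {
  "rows": [
    [[0,0,0],0],
    [[0,0,0],0],
    [[0,0,0],0],
    [[0,0,0],0],
    [[0,0,0],0],
    [[0,0,0],0]
  ],
  "fingers": 0,
  "newtons": 40
}}

```text
clock: 6.05
eef_pos: [0.5494, -0.1804, 0.0742]
ee_rot: [-0.209, 0.978, 0.001, -0.001]
ft_force: [-3.6, 0.6, 10.3]
gripper_width: 0.591
```

```bash
python3 look.py w4 nut_mid:.067; python3 -c "
from h import *
im=ctrl.capture('side'); save(im,'s4',(210,200,320,300),6)"
```

```text
6.1 [ 0.5495 -0.1804  0.0742] [ 0.27  0.55 -0.01  1.85  0.01  0.74 -2.46] yaw 204.2 F [-3.5  1.2 10.6] w 0.588
```

View pics/w4.png

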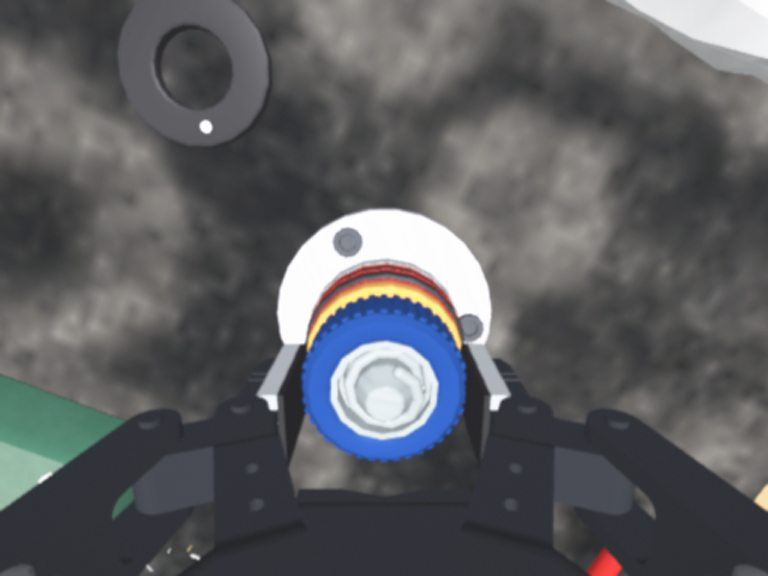

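View pics/s4.png

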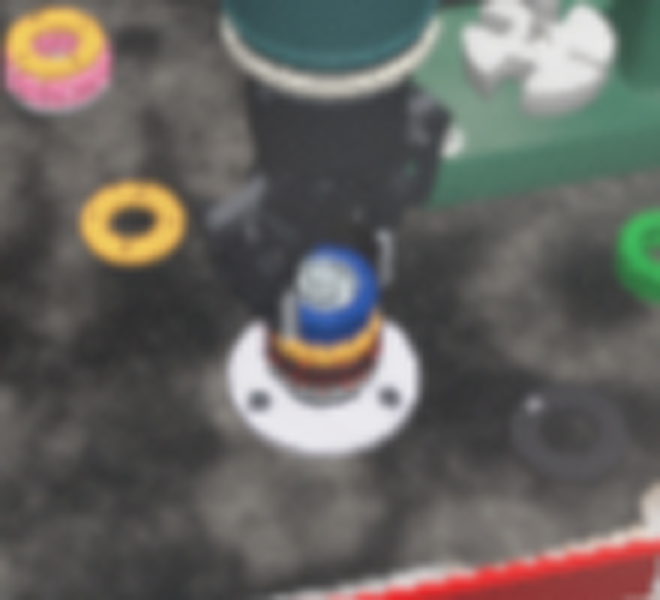

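Emit:
{"op": "move_arm", "data": {
  "rows": [
    [[0,0,0.1],8],
    [[0,0,0.1],16],
    [[0,0,0.1],24],
    [[0,0,0.1],32],
    [[0,0,0.1],40],
    [[0,0,0.1],48],
    [[0,0,0.12],56],
    [[0,0,0.14],64]
  ]
}}

```text
clock: 7.0
eef_pos: [0.5495, -0.1805, 0.0759]
ee_rot: [-0.698, 0.716, 0.0, -0.001]
ft_force: [0.5, -1.1, -2.2]
gripper_width: 0.586
```

Emit:
{"op": "move_arm", "data": {
  "rows": [
    [[0,0,0.02],8],
    [[0,0,0.04],16],
    [[0,0,0.06],24],
    [[0,0,0.08],32],
    [[0,0,0.1],40],
    [[0,0,0.12],48],
    [[0,0,0.15],56],
    [[0,0,0.17],64]
  ]
}}

```text
clock: 7.8
eef_pos: [0.5496, -0.1804, 0.0778]
ee_rot: [0.972, -0.235, 0.001, 0.001]
ft_force: [0.3, 1.5, -2.0]
gripper_width: 0.59
```

```bash
python3 look.py w5
```

```text
7.85 [ 0.5495 -0.1806  0.0778] [ 0.69  0.61 -0.55  1.84  0.43  0.81 -0.55] yaw -26.6 F [-1.7  1.   0.1] w 0.593
```

View pics/w5.png

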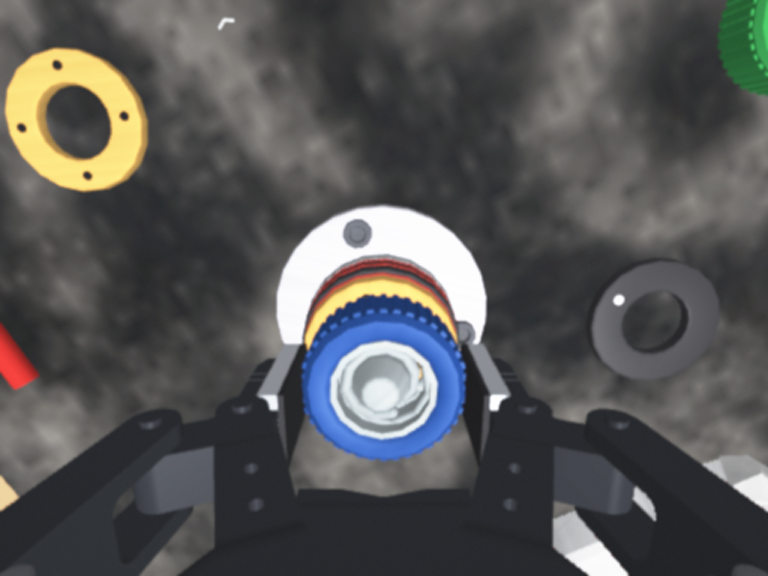

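Emit:
{"op": "move_arm", "data": {
  "rows": [
    [[0,0,0.02],8.5],
    [[0,0,0.04],17],
    [[0,0,0.07],25.5],
    [[0,0,0.09],34],
    [[0,0,0.11],42.5],
    [[0,0,0.13],51],
    [[0,0,0.16],59.5],
    [[0,0,0.18],68]
  ]
}}

```text
clock: 8.65
eef_pos: [0.5493, -0.1806, 0.0796]
ee_rot: [0.935, 0.354, 0.001, 0.001]
ft_force: [0.0, 0.9, -2.0]
gripper_width: 0.588
```

Emit:
{"op": "move_arm", "data": {
  "rows": [
    [[0,0,0.02],8.5],
    [[0,0,0.04],17],
    [[0,0,0.07],25.5],
    [[0,0,0.09],34],
    [[0,0,0.11],42.5],
    [[0,0,0.13],51],
    [[0,0,0.16],59.5],
    [[0,0,0.18],68]
  ]
}}

```text
clock: 9.45
eef_pos: [0.5492, -0.1809, 0.0814]
ee_rot: [0.576, 0.817, 0.001, 0.0]
ft_force: [-0.3, -0.0, -0.6]
gripper_width: 0.591
```

```bash
python3 look.py w6
```

```text
9.5 [ 0.5491 -0.181   0.0812] [ 1.03  0.83 -1.07  1.83  0.85  1.03  1.53] yaw 110.2 F [-1.4 -0.4 -1.6] w 0.587
```

Emit:
{"op": "move_arm", "data": {
  "rows": [
    [[0,0,0],0],
    [[0,0,0],0],
    [[0,0,0],-8.5],
    [[0,0,0],-17],
    [[0,0,0],-25.5],
    [[0,0,0],-34],
    [[0,0,0],-42.5],
    [[0,0,0],-51]
  ],
  "fingers": 0.85
}}

```text
clock: 10.3
eef_pos: [0.5493, -0.181, 0.0815]
ee_rot: [0.872, 0.489, 0.001, 0.001]
ft_force: [0.4, -0.8, -0.2]
gripper_width: 0.849
```

Emit:
{"op": "move_arm", "data": {
  "rows": [
    [[0,0,0],-8.5],
    [[0,0,0],-17],
    [[0,0,0],-25.5],
    [[0,0,0],-34],
    [[0,0,0],-42.5],
    [[0,0,0],-51],
    [[0,0,0],-59.5],
    [[0,0,0],-68]
  ]
}}

```text
clock: 11.1
eef_pos: [0.5494, -0.1811, 0.0819]
ee_rot: [0.996, -0.087, 0.001, 0.001]
ft_force: [-0.5, 0.1, -0.2]
gripper_width: 0.853
```

Emit:
{"op": "move_arm", "data": {
  "rows": [
    [[0,0,0],-8.5],
    [[0,0,0],-17],
    [[0,0,0],-25.5],
    [[0,0,0],-34],
    [[0,0,0],-42.5],
    [[0,0,0],-51],
    [[0,0,0],-59.5],
    [[0,0,0],-68]
  ]
}}

```text
clock: 11.9
eef_pos: [0.5497, -0.181, 0.0825]
ee_rot: [0.774, -0.634, 0.001, 0.001]
ft_force: [-0.5, 0.4, -0.7]
gripper_width: 0.845
```

Emit:
{"op": "move_arm", "data": {
  "rows": [
    [[0,0,0],-8.5],
    [[0,0,0],-17],
    [[0,0,0],-25.5],
    [[0,0,0],-34],
    [[0,0,0],-42.5],
    [[0,0,0],-51],
    [[0,0,0],-59.5],
    [[0,0,0],-68]
  ]
}}

```text
clock: 12.7
eef_pos: [0.5501, -0.1809, 0.0831]
ee_rot: [-0.282, 0.959, -0.0, -0.001]
ft_force: [-0.1, -0.4, -0.6]
gripper_width: 0.852
```

```bash
python3 look.py w7
```

```text
12.75 [ 0.5502 -0.1808  0.0831] [ 0.31  0.54 -0.06  1.85  0.05  0.76 -2.35] yaw 212.2 F [-0.2 -0.  -0.7] w 0.849
```

View pics/w7.png

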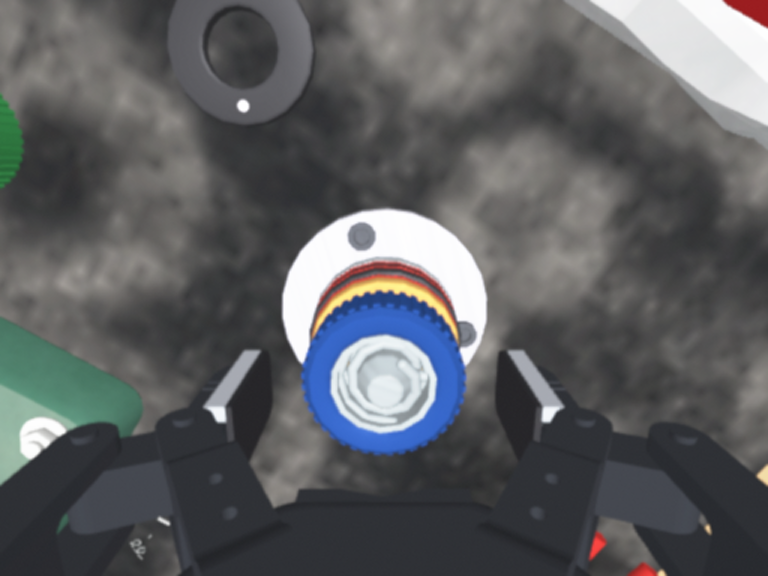

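Emit:
{"op": "move_arm", "data": {
  "rows": [
    [[-0.1,0.03,-0.3],0],
    [[-0.1,0.03,-0.3],0],
    [[-0.1,0.03,-0.3],0],
    [[-0.1,0.03,-0.3],0],
    [[-0.1,0.03,-0.3],0]
  ],
  "fingers": 0
}}

```text
clock: 13.25
eef_pos: [0.5493, -0.1805, 0.0802]
ee_rot: [-0.278, 0.961, 0.0, -0.0]
ft_force: [-0.7, 2.8, 3.8]
gripper_width: 0.594
```

Emit:
{"op": "move_arm", "data": {
  "rows": [
    [[0,0,0.02],8.5],
    [[0,0,0.04],17],
    [[0,0,0.07],25.5],
    [[0,0,0.09],34],
    [[0,0,0.11],42.5],
    [[0,0,0.13],51],
    [[0,0,0.16],59.5],
    [[0,0,0.18],68]
  ]
}}

```text
clock: 14.05
eef_pos: [0.5495, -0.1803, 0.0821]
ee_rot: [0.77, -0.638, 0.0, 0.0]
ft_force: [0.0, 3.1, 1.2]
gripper_width: 0.586
```

Emit:
{"op": "move_arm", "data": {
  "rows": [
    [[0,0,0.02],8.5],
    [[0,0,0.04],17],
    [[0,0,0.07],25.5],
    [[0,0,0.09],34],
    [[0,0,0.11],42.5],
    [[0,0,0.13],51],
    [[0,0,0.16],59.5],
    [[0,0,0.18],68]
  ]
}}

```text
clock: 14.85
eef_pos: [0.5496, -0.1803, 0.084]
ee_rot: [0.995, -0.096, 0.0, -0.0]
ft_force: [-0.3, 1.3, 2.2]
gripper_width: 0.59
```

Emit:
{"op": "move_arm", "data": {
  "rows": [
    [[0,0,0.02],8.5],
    [[0,0,0.04],17],
    [[0,0,0.07],25.5],
    [[0,0,0.09],34],
    [[0,0,0.11],42.5],
    [[0,0,0.13],51],
    [[0,0,0.16],59.5],
    [[0,0,0.18],68]
  ]
}}

```text
clock: 15.65
eef_pos: [0.5496, -0.1803, 0.0858]
ee_rot: [0.877, 0.48, 0.0, -0.001]
ft_force: [-1.1, 1.2, 1.8]
gripper_width: 0.587
```

Emit:
{"op": "move_arm", "data": {
  "rows": [
    [[0,0,0.02],8.5],
    [[0,0,0.04],17],
    [[0,0,0.07],25.5],
    [[0,0,0.09],34],
    [[0,0,0.11],42.5],
    [[0,0,0.13],51],
    [[0,0,0.16],59.5],
    [[0,0,0.18],68]
  ]
}}

```text
clock: 16.45
eef_pos: [0.5493, -0.1807, 0.0876]
ee_rot: [0.456, 0.89, -0.0, -0.001]
ft_force: [-0.8, -0.6, 1.0]
gripper_width: 0.589
```

```bash
python3 look.py w8;  python3 -c "
from h import *
im=ctrl.capture('side'); save(im,'s8',(210,200,320,300),6)"
```

```text
16.5 [ 0.5494 -0.1808  0.0875] [ 1.06  0.86 -1.13  1.82  0.9   1.08  1.78] yaw 126.3 F [-1.4 -2.4  4.9] w 0.589
```

View pics/w8.png

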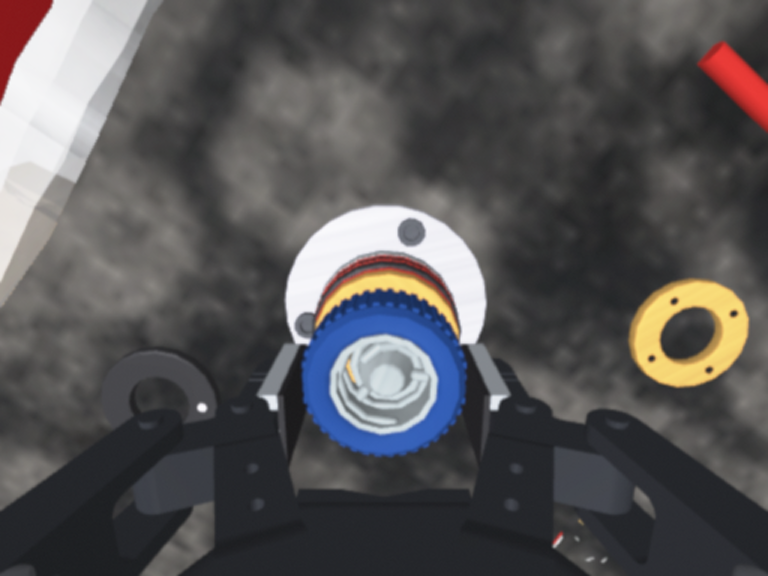

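View pics/s8.png

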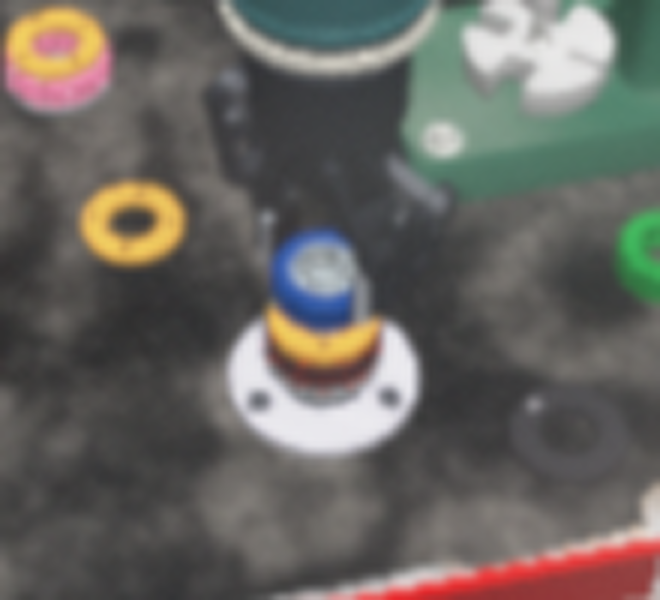

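Emit:
{"op": "move_arm", "data": {
  "rows": [
    [[0,0,0.1],8],
    [[0,0,0.25],16],
    [[0,0,0.4],16],
    [[0,0,0.4],16]
  ]
}}

```text
clock: 16.95
eef_pos: [0.5494, -0.1809, 0.0914]
ee_rot: [0.333, 0.943, 0.0, -0.001]
ft_force: [-0.3, 0.2, -1.4]
gripper_width: 0.587
```

```bash
python3 look.py w9
```

```text
17.0 [ 0.5494 -0.1809  0.0914] [ 1.08  0.89 -1.18  1.82  0.93  1.11  2.02] yaw 141.2 F [-0.1 -0.3 -1. ] w 0.59
```

View pics/w9.png

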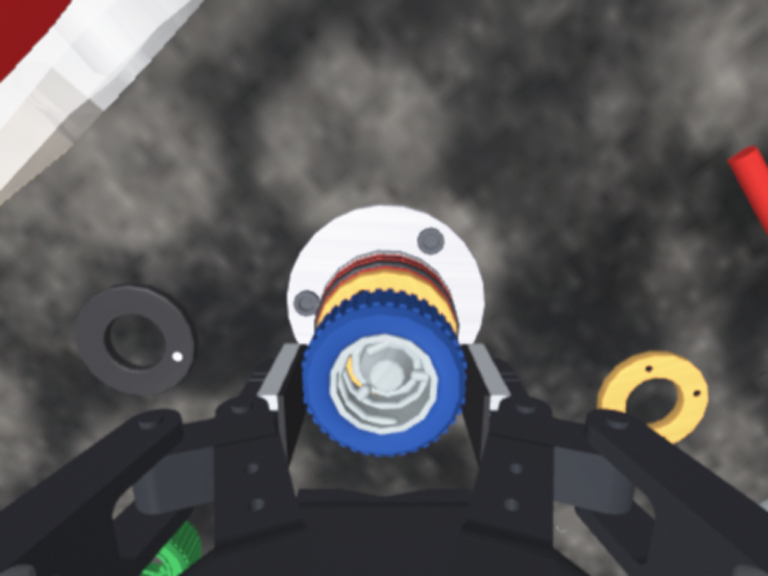

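Emit:
{"op": "move_arm", "data": {
  "rows": [
    [[0,0,0.3],0],
    [[0,0,0.6],0],
    [[0,0,1],0],
    [[0,0,1.5],0],
    [[0,0,2.5],0],
    [[0,0,4],0],
    [[0,0,5.5],0],
    [[0,0,7],0]
  ]
}}

```text
clock: 17.8
eef_pos: [0.5496, -0.1808, 0.1631]
ee_rot: [0.332, 0.943, -0.0, -0.0]
ft_force: [-0.1, -0.7, -0.9]
gripper_width: 0.589
```

```bash
python3 look.py w10;  python3 -c "
from h import *
im=ctrl.capture('side'); save(im,'s10',(170,120,420,380),2.2)"
```

```text
17.85 [ 0.5505 -0.1807  0.1654] [ 1.11  0.77 -1.22  1.78  0.79  1.18  2.11] yaw 141.2 F [2.4 0.  3.6] w 0.588
```

View pics/s10.png

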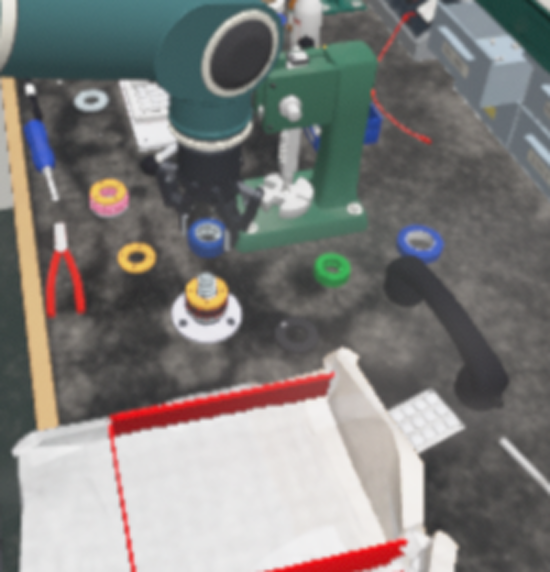

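View pics/w10.png

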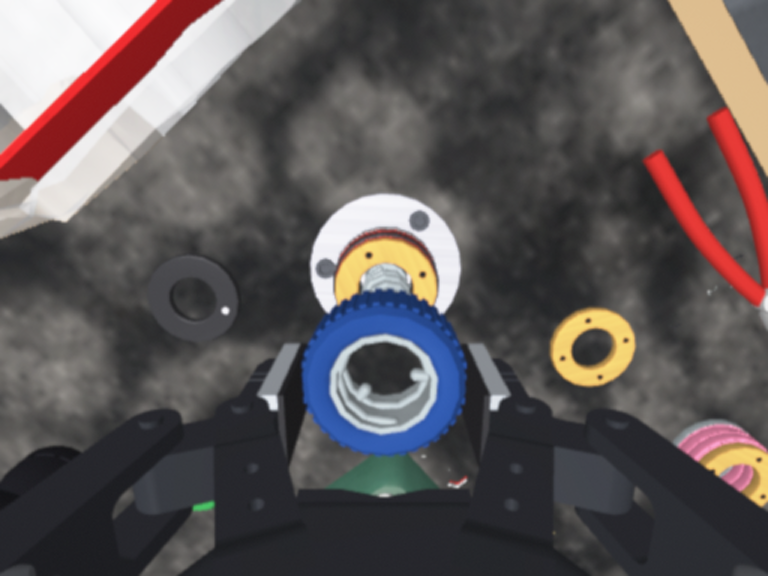

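Emit:
{"op": "move_arm", "data": {
  "rows": [
    [[-1,0,0],-8],
    [[-3,-1,0],-16],
    [[-5,-2,0],-24],
    [[-7,-3,0],-32],
    [[-9,-4,0],-40],
    [[-11,-4,0],-48],
    [[-13,-4,0],-56],
    [[-13,-4,0],-64]
  ]
}}

```text
clock: 18.7
eef_pos: [0.418, -0.2214, 0.1637]
ee_rot: [0.784, 0.621, -0.002, 0.0]
ft_force: [1.2, 0.4, -1.0]
gripper_width: 0.584
```

Emit:
{"op": "move_arm", "data": {
  "rows": [
    [[0,0,-1],-8],
    [[0,0,-3],-16],
    [[0,0,-5],-24],
    [[0,0,-7],-32],
    [[0,0,-9],-40],
    [[0,0,-11],-48],
    [[0,0,-12],-56],
    [[0,0,-12],-60]
  ]
}}

```text
clock: 19.5
eef_pos: [0.4173, -0.2209, 0.0425]
ee_rot: [0.99, 0.143, -0.002, -0.001]
ft_force: [0.2, -0.0, -0.9]
gripper_width: 0.588
```

```bash
python3 look.py w11
```

```text
19.55 [ 0.4177 -0.221   0.0432] [ 0.98  0.57 -0.68  2.1   0.57  0.67  0.2 ] yaw 16.3 F [-0.1  0.6 -0.1] w 0.587
```

View pics/w11.png

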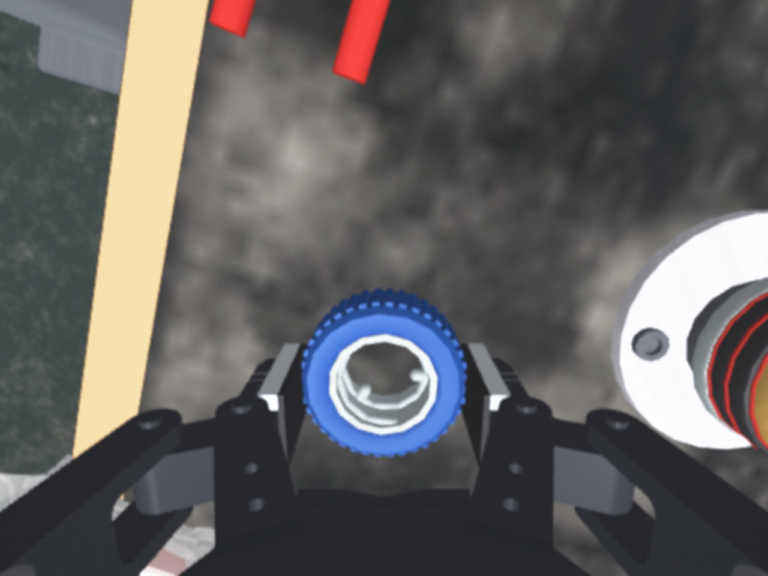

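Emit:
{"op": "move_arm", "data": {
  "rows": [
    [[0,0,-1],0],
    [[0,0,-1.5],0],
    [[0,0,-1.9],0],
    [[0,0,-2.1],0],
    [[0,0,-2.2],0]
  ]
}}

```text
clock: 20.05
eef_pos: [0.4176, -0.221, 0.0209]
ee_rot: [0.99, 0.142, -0.002, -0.001]
ft_force: [0.3, -0.2, -0.8]
gripper_width: 0.585
```

Emit:
{"op": "move_arm", "data": {
  "rows": [
    [[0,0,-0.1],0],
    [[0,0,-0.2],0],
    [[0,0,-0.3],0],
    [[0,0,-0.4],0]
  ]
}}

```text
clock: 20.45
eef_pos: [0.4181, -0.2213, 0.0178]
ee_rot: [0.99, 0.142, -0.002, -0.0]
ft_force: [-7.5, 2.1, 36.5]
gripper_width: 0.587
```

Emit:
{"op": "move_arm", "data": {
  "rows": [
    [[0,0,0.05],0],
    [[0,0,0.1],0],
    [[0,0,0.1],0],
    [[0,0,1],0],
    [[0,0,3],0],
    [[0,0,6],0],
    [[0,0,10],0],
    [[0,0,13],0]
  ],
  "fingers": 1
}}

```text
clock: 21.25
eef_pos: [0.4182, -0.221, 0.1502]
ee_rot: [0.99, 0.143, -0.002, -0.0]
ft_force: [-0.1, -0.9, 0.3]
gripper_width: 1.003
```

Emit:
{"op": "move_arm", "data": {
  "rows": [
    [[3,1,1],0],
    [[6,2,2],0],
    [[9,3,2],0],
    [[9,3,2],0],
    [[9,3,2],0]
  ]
}}

```text
clock: 21.75
eef_pos: [0.5082, -0.1904, 0.1703]
ee_rot: [0.99, 0.143, -0.002, -0.001]
ft_force: [-0.6, 0.2, 0.2]
gripper_width: 1.002
```

```bash
python3 look.py w12
```

```text
21.8 [ 0.5077 -0.1909  0.1702] [ 0.95  0.48 -0.81  1.87  0.42  0.98  0.23] yaw 16.4 F [-0.2 -0.1 -0.4] w 1.002
```

View pics/w12.png

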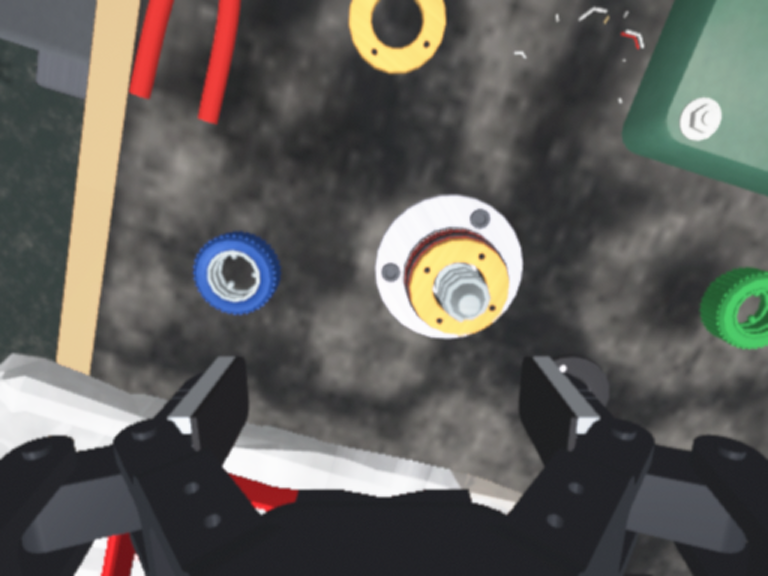

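Emit:
{"op": "move_arm", "data": {
  "rows": [
    [[2,0.5,-1],0],
    [[4,1,-3],0],
    [[4.1,1.05,-5],0],
    [[4.1,1.05,-5],0],
    [[4.1,1.05,-5],0]
  ]
}}

```text
clock: 22.3
eef_pos: [0.548, -0.1808, 0.1207]
ee_rot: [0.99, 0.143, -0.002, -0.001]
ft_force: [-0.5, 0.7, 0.1]
gripper_width: 1.0
```

```bash
python3 look.py w13; python3 -c "
from h import *
s=ctrl.observe(); print((np.array([.5490,-.1804,.035])-s['eef_pos'])*100)"
```

```text
22.35 [ 0.5483 -0.181   0.1212] [ 0.83  0.6  -0.75  1.82  0.5   0.93  0.14] yaw 16.4 F [-0.3  0.5  0.1] w 1.005
[ 0.06924327  0.05559741 -8.61858992]
```

View pics/w13.png

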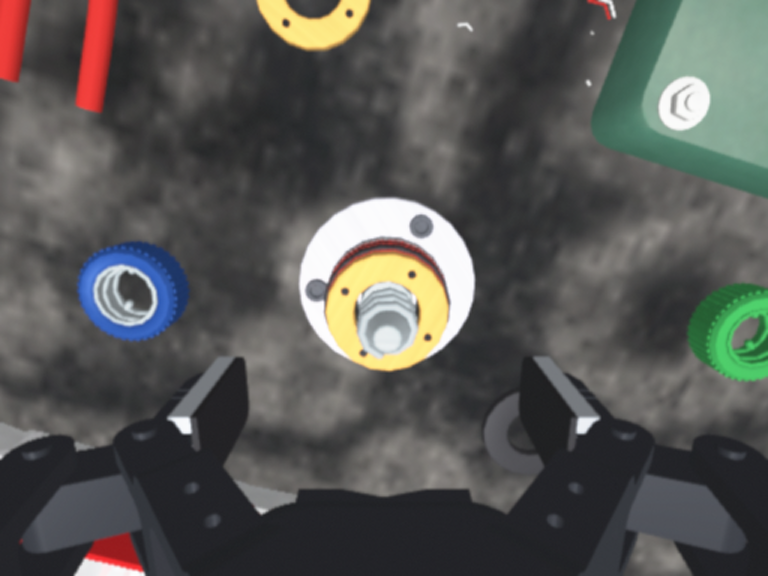

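Emit:
{"op": "move_arm", "data": {
  "rows": [
    [[0.07,0.05,-2],0],
    [[0.07,0.05,-4],0],
    [[0.07,0.05,-6],0],
    [[0.07,0.05,-7.5],0],
    [[0.07,0.05,-8.4],0],
    [[0.07,0.05,-8.6],0],
    [[0.07,0.05,-8.6],0]
  ]
}}

```text
clock: 23.05
eef_pos: [0.5492, -0.1805, 0.0356]
ee_rot: [0.99, 0.143, -0.002, -0.0]
ft_force: [-0.2, -0.1, 0.4]
gripper_width: 1.0
```

Emit:
{"op": "move_arm", "data": {
  "rows": [
    [[0,0,0],0],
    [[0,0,0],0],
    [[0,0,0],0],
    [[0,0,0],0],
    [[0,0,0],0],
    [[0,0,0],0]
  ],
  "fingers": 0,
  "newtons": 60
}}

```text
clock: 23.65
eef_pos: [0.5496, -0.1807, 0.0368]
ee_rot: [0.99, 0.143, -0.001, 0.0]
ft_force: [-5.0, 0.1, 14.3]
gripper_width: 0.687
```

```bash
python3 look.py w14
```

```text
23.7 [ 0.5496 -0.1807  0.0368] [ 0.77  0.72 -0.67  1.85  0.61  0.8   0.06] yaw 16.4 F [-3.5  0.4 13.5] w 0.68
```

View pics/w14.png

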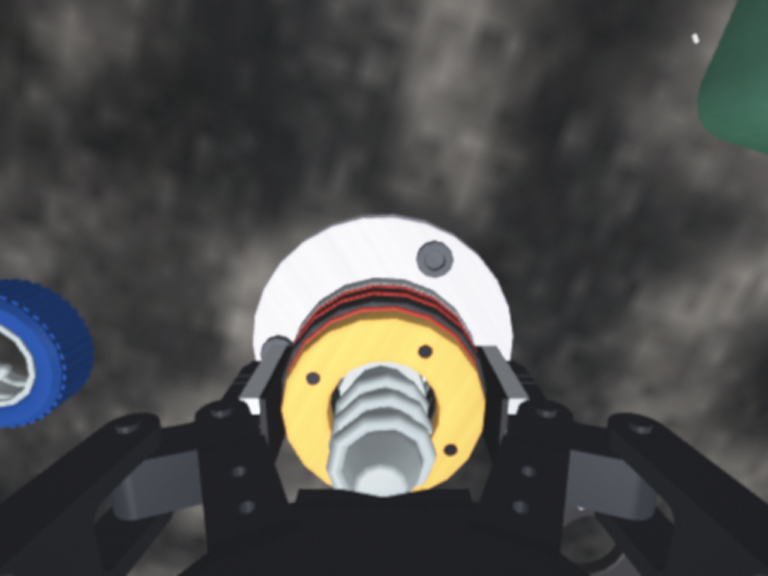

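Emit:
{"op": "move_arm", "data": {
  "rows": [
    [[0,0,0.5],0],
    [[0,0,1.5],0],
    [[0,0,3],0],
    [[0,0,4.5],0],
    [[0,0,6],0],
    [[0,0,7.5],0],
    [[0,0,9],0],
    [[0,0,10],0]
  ]
}}

```text
clock: 24.5
eef_pos: [0.5499, -0.1808, 0.1385]
ee_rot: [0.99, 0.142, -0.001, 0.001]
ft_force: [0.4, -0.5, -3.2]
gripper_width: 0.681
```

```bash
python3 look.py w15;  python3 -c "
from h import *
im=ctrl.capture('side'); save(im,'s15',(170,120,420,384),2.2)
im=ctrl.capture('top'); save(im,'t15',(250,90,420,270),3.3)
for r,k in [(0,0)]: pass"
```

```text
24.55 [ 0.5504 -0.1808  0.1395] [ 0.84  0.58 -0.77  1.8   0.49  0.96  0.16] yaw 16.4 F [ 1.9 -0.5  0.2] w 0.684
```

View pics/s15.png

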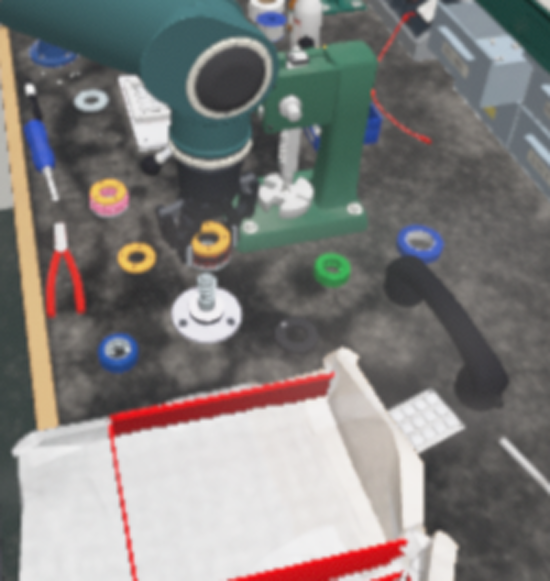

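View pics/t15.png

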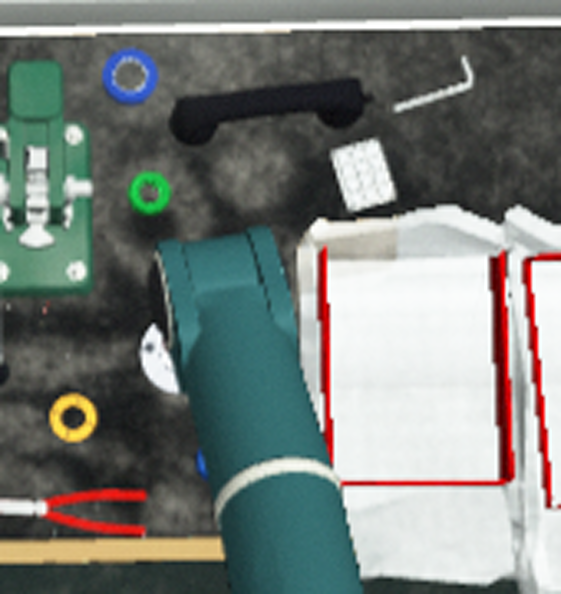

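View pics/w15.png

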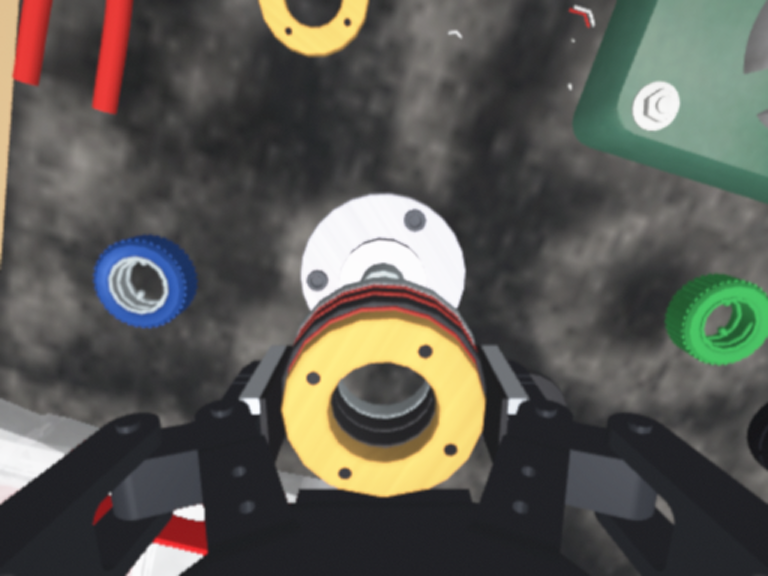

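```bash
python3 -c "
from h import *
for c,r in [(321,248),(330,483),(500,252),(513,481)]: print(px2w('top',r/3.3+90,c/3.3+250,.062).round(3))
for n in ['tray_floor']:
  for cam in ['top','side']:
    for d in ctrl.tip_of(cam,n): print(cam,d['p'],px2w(cam,*d['position'],.002).round(3))"
```

```text
[ 0.661 -0.347  0.062]
[ 0.383 -0.345  0.062]
[ 0.652 -0.558  0.062]
[ 0.382 -0.557  0.062]
```

Emit:
{"op": "move_arm", "data": {
  "rows": [
    [[-1,-4,0],0],
    [[-2,-8,0],0],
    [[-3,-12,0],0],
    [[-4,-16,0],0],
    [[-4,-20,0],0],
    [[-4,-24,0],0],
    [[-4,-26.5,0],0],
    [[-4,-26.5,0],0]
  ]
}}

```text
clock: 25.55
eef_pos: [0.5076, -0.4496, 0.1345]
ee_rot: [0.99, 0.14, -0.002, 0.0]
ft_force: [-0.1, 1.2, -2.8]
gripper_width: 0.682
```

```bash
python3 look.py w16;  python3 -c "
from h import *
im=ctrl.capture('side'); save(im,'s16',(170,120,420,384),2.2)
im=ctrl.capture('top'); save(im,'t16',(250,90,420,270),3.3)"
```

```text
25.6 [ 0.5083 -0.447   0.1347] [ 1.14  0.73 -0.7   1.54  0.52  1.07  0.59] yaw 16.2 F [ 1.   0.8 -3.3] w 0.682
```

View pics/s16.png

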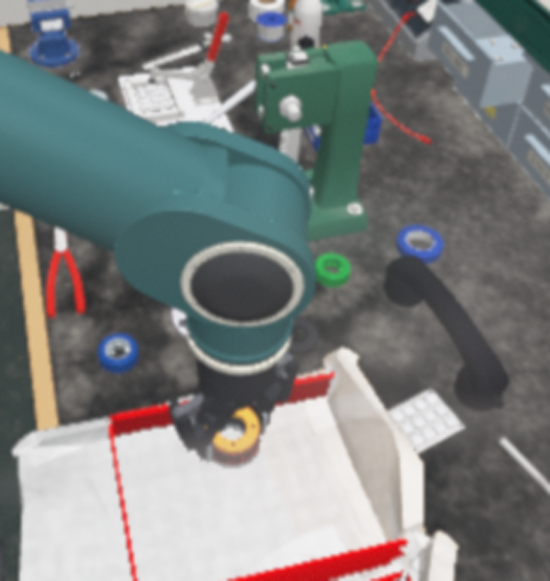

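View pics/w16.png

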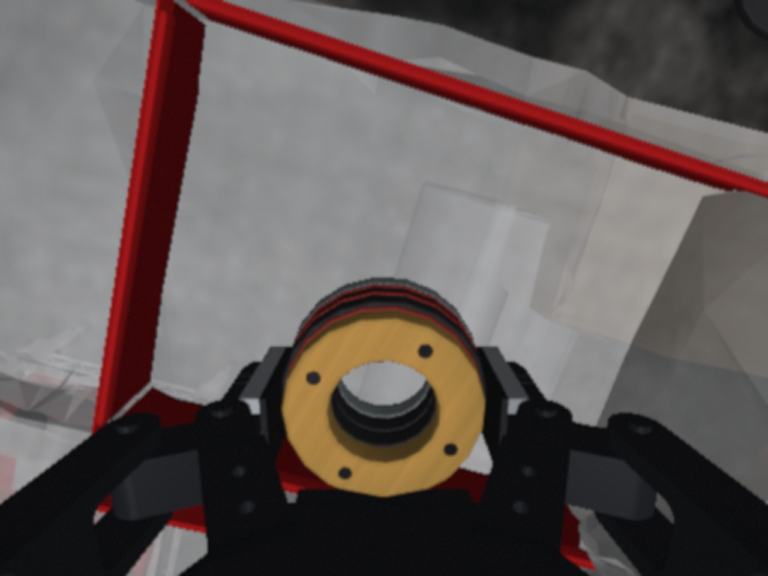

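Emit:
{"op": "move_arm", "data": {
  "rows": [
    [[0,0,-2],0],
    [[0,0,-4],0],
    [[0,0,-6],0],
    [[0,0,-8],0],
    [[0,0,-9.5],0],
    [[0,0,-10.5],0],
    [[0,0,-10.9],0],
    [[0,0,-11.2],0]
  ]
}}

```text
clock: 26.5
eef_pos: [0.5096, -0.4447, 0.0235]
ee_rot: [0.99, 0.143, -0.002, -0.0]
ft_force: [0.5, 0.2, -2.7]
gripper_width: 0.686
```

Emit:
{"op": "move_arm", "data": {
  "rows": [
    [[0,0,-0.1],0],
    [[0,0,-0.25],0],
    [[0,0,-0.4],0],
    [[0,0,-0.55],0]
  ]
}}

```text
clock: 26.9
eef_pos: [0.5097, -0.4449, 0.0182]
ee_rot: [0.99, 0.143, -0.002, -0.0]
ft_force: [-0.6, -0.2, -2.1]
gripper_width: 0.686
```

Emit:
{"op": "move_arm", "data": {
  "rows": [
    [[0,0,-0.1],0],
    [[0,0,-0.2],0],
    [[0,0,-0.3],0],
    [[0,0,-0.35],0]
  ]
}}

```text
clock: 27.3
eef_pos: [0.5097, -0.4448, 0.0147]
ee_rot: [0.99, 0.143, -0.002, -0.0]
ft_force: [-4.4, 1.0, 5.7]
gripper_width: 0.679
```

Contact with the floor, so I'll release and retreat.

Emit:
{"op": "move_arm", "data": {
  "rows": [
    [[0,0,0],0],
    [[0,0,0],0],
    [[0,0,0],0],
    [[0,0,1],0],
    [[0,0,4],0],
    [[0,0,8],0],
    [[0,0,12],0],
    [[0,0,16],0]
  ],
  "fingers": 1
}}

```text
clock: 28.1
eef_pos: [0.5097, -0.4446, 0.1772]
ee_rot: [0.99, 0.143, -0.001, -0.0]
ft_force: [-0.4, -0.2, -0.0]
gripper_width: 0.997
```

```bash
python3 look.py w17;  python3 -c "
from h import *
im=ctrl.capture('side'); save(im,'s17',(170,120,420,384),2.2)"
```

```text
28.15 [ 0.5119 -0.4457  0.1842] [ 1.15  0.68 -0.73  1.51  0.48  1.14  0.61] yaw 16.4 F [ 2.6 -0.2  8.2] w 0.997
```

View pics/w17.png

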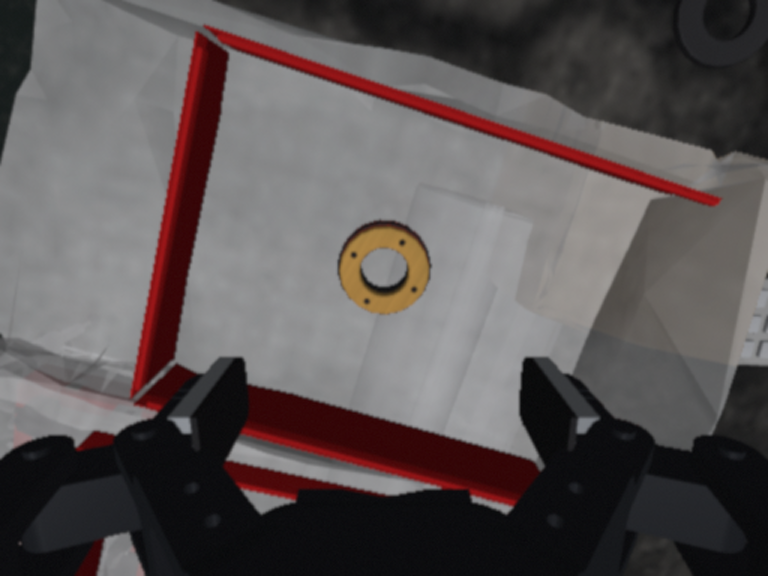

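View pics/s17.png

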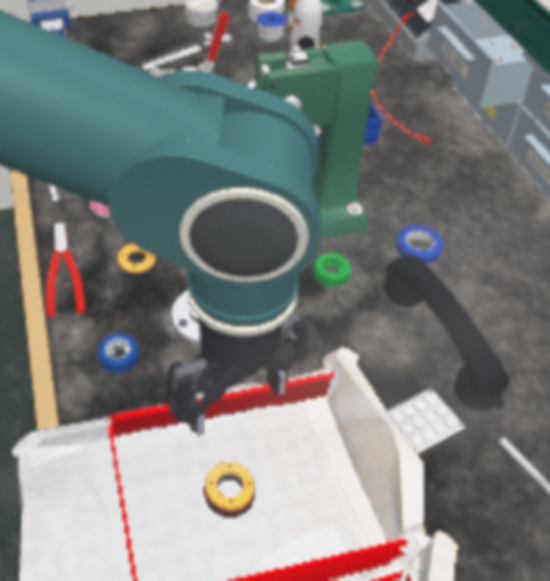

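Emit:
{"op": "move_arm", "data": {
  "rows": [
    [[-2,4,2],4],
    [[-4,8,4],8],
    [[-6,12,6],12],
    [[-8,16,8],18],
    [[-9,20,9],24],
    [[-9,24.5,9],30],
    [[-9,29,9],36],
    [[-9,34,9],42]
  ]
}}

```text
clock: 29.0
eef_pos: [0.4213, -0.1045, 0.2715]
ee_rot: [0.872, 0.489, 0.002, 0.003]
ft_force: [2.2, 0.9, 0.3]
gripper_width: 0.998
```

Emit:
{"op": "move_arm", "data": {
  "rows": [
    [[0,4.5,0],5],
    [[0,9,0],10],
    [[0.5,13.5,0],15],
    [[1,18,0],20],
    [[1.5,22.5,0],25],
    [[2,27,0],30],
    [[2.5,31.5,0],32],
    [[3,36,-1],34]
  ]
}}

```text
clock: 29.8
eef_pos: [0.4511, 0.2516, 0.2636]
ee_rot: [0.692, 0.722, 0.003, 0.003]
ft_force: [1.4, -1.5, 1.2]
gripper_width: 0.998
```

```bash
python3 look.py w18 back_plate_mid:.004 ferrite_1_mid:.004
```

```text
29.85 [0.4489 0.2586 0.2624] [ 0.35  0.42 -1.17  1.84  0.43  1.16  0.67] yaw 93.0 F [-5.1  0.1 -3.9] w 1.004
back_plate_mid 0.93 [265, 514] [0.4655 0.3718]
back_plate_mid 0.16 [115, 25] [ 0.3635 -0.0342]
```

View pics/w18.png

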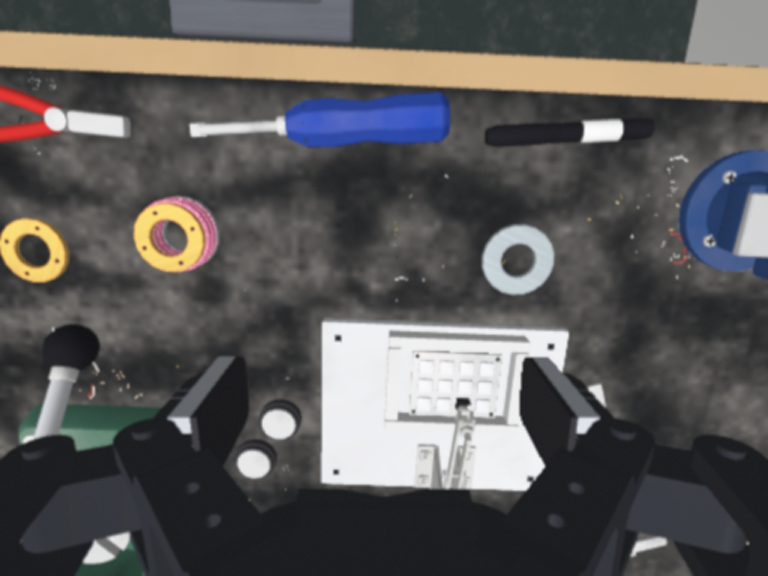

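Emit:
{"op": "move_arm", "data": {
  "rows": [
    [[0.5,4,-1],0],
    [[1,8,-3],0],
    [[1.5,11,-6],-1],
    [[1.7,12,-9],-2],
    [[1.7,12,-11],-3],
    [[1.7,12,-11],-3],
    [[1.7,12,-11],-3]
  ]
}}

```text
clock: 30.65
eef_pos: [0.467, 0.3722, 0.1538]
ee_rot: [0.709, 0.705, 0.003, 0.001]
ft_force: [0.4, 1.2, 0.0]
gripper_width: 0.997
```

```bash
python3 look.py w19 back_plate_mid:.004; python3 - <<'E'
from h import *
o=ctrl.outline_of("wrist","back_plate_mid")[:2]
for d in o: print(d["p"],d["rect"],ring("wrist",d["region"],.008))
s=ctrl.observe(); c=ring("wrist",o[0]["region"],.008)[0]; print((np.r_[c,0.018]-s["eef_pos"])*100)
E
```

```text
30.7 [0.4672 0.3724 0.1543] [-0.03  0.67 -0.97  1.75  0.63  1.06  0.35] yaw 89.7 F [-0.1 -0.3  0.9] w 0.998
back_plate_mid 0.82 [274, 376] [0.4701 0.3677]
back_plate_mid 0.28 [89, 417] [0.362  0.3922]
0.72 [217.3, 148.6, 286.0, 210.0] (array([0.4645, 0.369 ]), 0.0614)
[ -0.26733768  -0.36175802 -13.62865374]
```

View pics/w19.png

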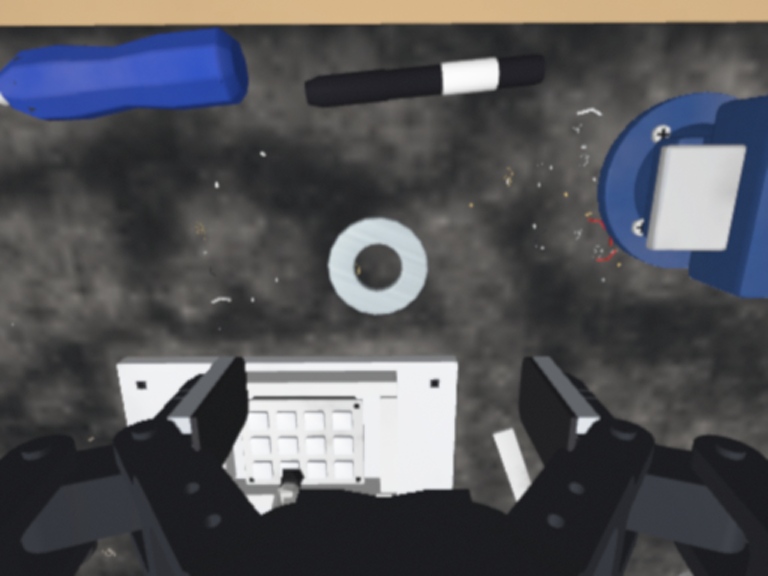

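Emit:
{"op": "move_arm", "data": {
  "rows": [
    [[-0.15,-0.2,-3],0],
    [[-0.27,-0.36,-6],0],
    [[-0.27,-0.36,-9],0],
    [[-0.27,-0.36,-11.5],0],
    [[-0.27,-0.36,-13],0],
    [[-0.27,-0.36,-13.5],0],
    [[-0.27,-0.36,-13.6],0],
    [[-0.27,-0.36,-13.6],0]
  ]
}}

```text
clock: 31.6
eef_pos: [0.465, 0.3694, 0.0194]
ee_rot: [0.709, 0.705, 0.004, 0.002]
ft_force: [-0.7, -0.3, -0.6]
gripper_width: 1.001
```

Emit:
{"op": "move_arm", "data": {
  "rows": [
    [[0,0,0],0],
    [[0,0,0],0],
    [[0,0,0],0],
    [[0,0,0],0],
    [[0,0,0],0],
    [[0,0,0],0]
  ],
  "fingers": 0,
  "newtons": 50
}}

```text
clock: 32.2
eef_pos: [0.4659, 0.3729, 0.0219]
ee_rot: [0.709, 0.706, 0.008, 0.001]
ft_force: [0.5, 12.5, 16.7]
gripper_width: 0.007
```

```bash
python3 look.py w20
```

```text
32.25 [0.4659 0.3731 0.0219] [-0.12  0.83 -0.83  1.81  0.8   0.86  0.22] yaw 89.8 F [ 1.4 11.8 16.5] w -0.002
```

View pics/w20.png

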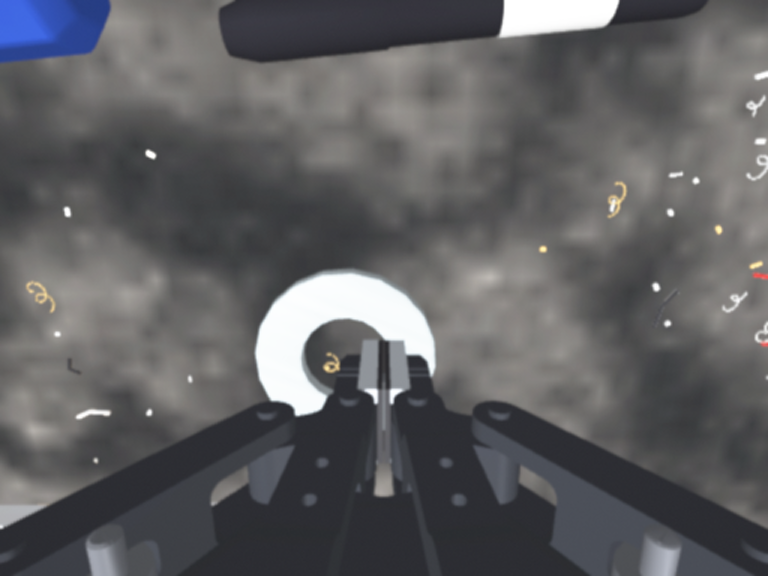

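Emit:
{"op": "move_arm", "data": {
  "rows": [
    [[0,0,2],0],
    [[0,0,5],0],
    [[0,0,9],0],
    [[0,0,13],0],
    [[0,0,13],0],
    [[0,0,13],0]
  ],
  "fingers": 1
}}

```text
clock: 32.85
eef_pos: [0.4662, 0.373, 0.1533]
ee_rot: [0.709, 0.706, 0.009, 0.001]
ft_force: [-0.1, -0.2, -0.4]
gripper_width: 0.993
```

```bash
cat > ringat.py <<'E'
import sys
from h import *
im=ctrl.capture("wrist"); save(im,sys.argv[1]); n=sys.argv[2]; zt=float(sys.argv[3])
s=ctrl.observe(); o=ctrl.outline_of("wrist",n)[:3]
print(s["clock"],s["eef_pos"].round(4),s["q"].round(2))
for d in o:
    c=ring("wrist",d["region"],.008); m=np.argwhere(d["region"]).mean(0)*1.5
    print(round(d["p"],2),m.round(),c,((np.r_[c[0],zt]-s["eef_pos"])*100).round(2))
E
python3 ringat.py w21 back_plate_mid 0.011
```

```text
32.9 [0.4659 0.3726 0.1522] [-0.03  0.67 -0.97  1.76  0.63  1.05  0.34]
0.95 [264. 360.] (array([0.4623, 0.3594]), 0.0605) [ -0.36  -1.32 -14.12]
```

View pics/w21.png

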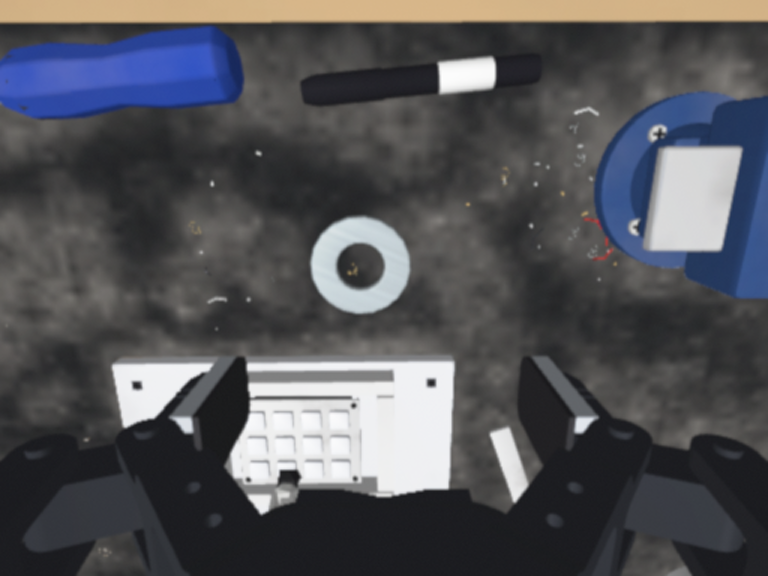

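Emit:
{"op": "move_arm", "data": {
  "rows": [
    [[-0.2,-0.6,-3],0],
    [[-0.36,-1.3,-6],0],
    [[-0.36,-1.3,-9],0],
    [[-0.36,-1.3,-11.5],0],
    [[-0.36,-1.3,-13],0],
    [[-0.36,-1.3,-13.7],0],
    [[-0.36,-1.3,-14.1],0],
    [[-0.36,-1.3,-14.1],0]
  ],
  "fingers": 0.9
}}

```text
clock: 33.75
eef_pos: [0.4622, 0.3598, 0.0108]
ee_rot: [0.709, 0.706, 0.007, 0.001]
ft_force: [-0.5, 0.0, 0.8]
gripper_width: 0.899
```

Emit:
{"op": "move_arm", "data": {
  "rows": [
    [[0,0,0],0],
    [[0,0,0],0],
    [[0,0,0],0],
    [[0,0,0],0],
    [[0,0,0],0]
  ],
  "fingers": 0
}}

```text
clock: 34.25
eef_pos: [0.4626, 0.3602, 0.0123]
ee_rot: [0.709, 0.706, 0.008, 0.001]
ft_force: [-2.9, -3.4, 13.6]
gripper_width: 0.691
```

```bash
python3 look.py w22
```

```text
34.3 [0.4626 0.3602 0.0123] [-0.11  0.83 -0.82  1.84  0.82  0.83  0.22] yaw 89.8 F [-3.7 -3.8 13.4] w 0.683
```

View pics/w22.png

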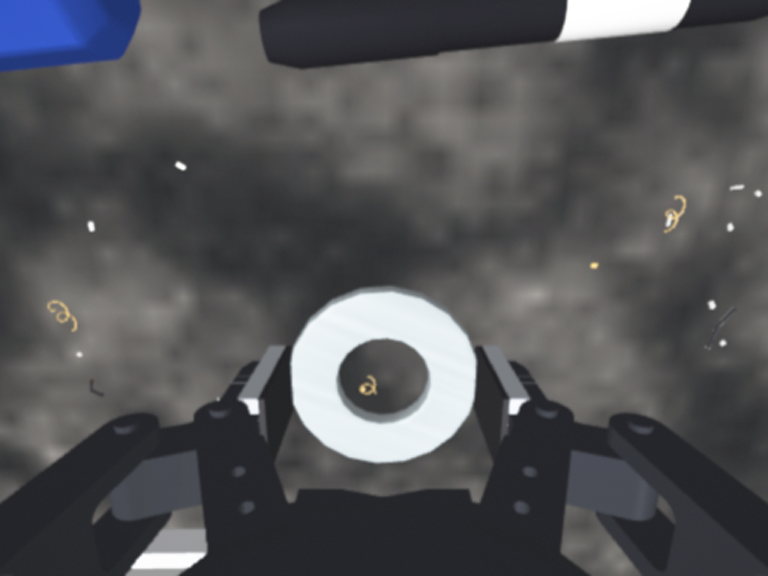

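Emit:
{"op": "move_arm", "data": {
  "rows": [
    [[0,0,2],0],
    [[0,0,6],0],
    [[-1,-1,10],-3],
    [[-2,-4,14],-8],
    [[-3,-8,18],-14],
    [[-4,-12,20],-20],
    [[-4,-16,20],-26],
    [[-4,-20,20],-32]
  ]
}}

```text
clock: 35.1
eef_pos: [0.4222, 0.1587, 0.214]
ee_rot: [0.877, 0.481, 0.008, 0.005]
ft_force: [1.3, 0.2, -0.4]
gripper_width: 0.692
```

Emit:
{"op": "move_arm", "data": {
  "rows": [
    [[0,-4,0],-5],
    [[0,-8,0],-10],
    [[0,-12,0],-15],
    [[0,-16,0],-20],
    [[0,-20,0],-25],
    [[2,-24,0],-30],
    [[4,-28,0],-34],
    [[7,-31,0],-36]
  ]
}}

```text
clock: 35.9
eef_pos: [0.4922, -0.1538, 0.2155]
ee_rot: [0.983, 0.185, 0.007, 0.008]
ft_force: [0.1, -0.0, 0.6]
gripper_width: 0.686
```

```bash
python3 look.py w23 stud_tip:.085
```

```text
35.95 [ 0.496  -0.1581  0.2152] [ 0.88  0.34 -0.76  1.9   0.29  0.99  0.36] yaw 21.0 F [-3.6 -6.7 -2.5] w 0.684
stud_tip 0.78 [345, 446] [ 0.5479 -0.1824]
```

View pics/w23.png

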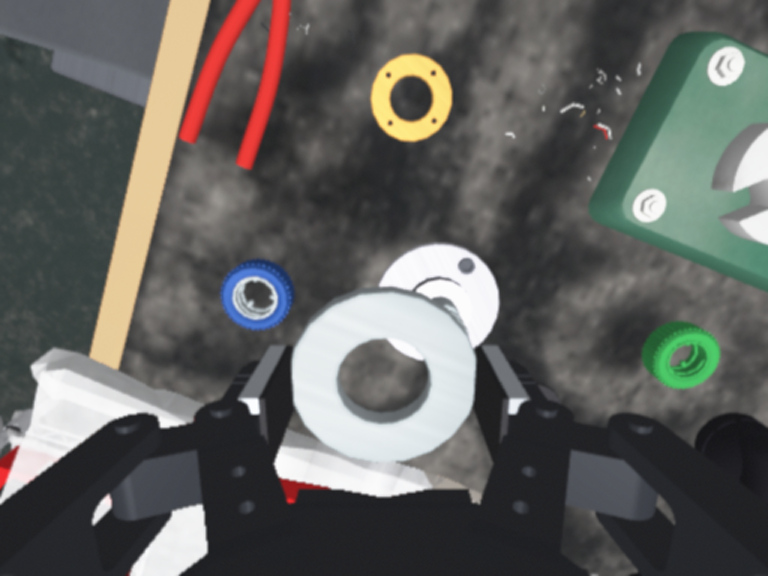

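```bash
cat > held.py <<'E'
import sys
from h import *
# held ring centre: n, top height rel TCP
n=sys.argv[1]; dz=float(sys.argv[2]); col=sys.argv[3]
im=ctrl.capture("wrist"); s=ctrl.observe()
hsv=cv2.cvtColor(im,cv2.COLOR_RGB2HSV); V=hsv[...,2].astype(int)
p=w2px("wrist",s["eef_pos"]+[0,0,dz]); print("tcp px",p*1.5)
for d in ctrl.outline_of("wrist",n):
    m=np.argwhere(d["region"]).mean(0)
    if abs(m-p).max()>40: continue
    reg=d["region"].astype(np.uint8)
    c=ring("wrist",reg,s["eef_pos"][2]+dz); print(round(d["p"],2),c,"off mm",((c[0]-s["eef_pos"][:2])*1000).round(1))
    # bore: fill hole contour
    cs,h=cv2.findContours(reg,cv2.RETR_CCOMP,cv2.CHAIN_APPROX_NONE)
    for k,x in enumerate(cs):
        if h[0][k][3]>=0 and cv2.contourArea(x)>150:
            mm=np.zeros_like(reg); cv2.drawContours(mm,[x],-1,1,-1); c=ring("wrist",mm,s["eef_pos"][2]+dz); print("bore",c,((c[0]-s["eef_pos"][:2])*1000).round(1))
print("to jig cm",((np.array([.5490,-.1804])-s["eef_pos"][:2])*100).round(2), s["eef_pos"].round(4))
E
python3 held.py back_plate_mid -0.0043 x
```

```text
tcp px [376.5257448  385.03552538]
0.85 (array([ 0.4922, -0.1519]), 0.0608) off mm [-1.   0.3]
bore (array([ 0.4916, -0.1507]), 0.0279) [-1.6  1.5]
to jig cm [ 5.58 -2.82] [ 0.4932 -0.1522  0.2148]
```

Emit:
{"op": "move_arm", "data": {
  "rows": [
    [[2,-1,0],-1],
    [[4,-2,-2],-2],
    [[5.6,-2.8,-5],-3],
    [[5.6,-2.8,-8],-4],
    [[5.6,-2.8,-9.5],-4],
    [[5.6,-2.8,-9.5],-4],
    [[5.6,-2.8,-9.5],-4]
  ]
}}

```text
clock: 36.8
eef_pos: [0.5487, -0.1784, 0.1214]
ee_rot: [0.988, 0.153, 0.007, 0.007]
ft_force: [-0.5, 0.3, -0.3]
gripper_width: 0.686
```

```bash
python3 look.py w24; python3 held.py back_plate_mid -0.0043 x
```

```text
36.85 [ 0.549  -0.1787  0.1217] [ 0.76  0.56 -0.66  1.83  0.45  0.88  0.2 ] yaw 17.6 F [ 0.4 -0.5  0. ] w 0.686
tcp px [376.31497619 384.89830165]
0.79 (array([ 0.5487, -0.18  ]), 0.061) off mm [-0.3 -1.1]
bore (array([ 0.5482, -0.1789]), 0.0277) [-0.8 -0. ]
to jig cm [-0.   -0.15] [ 0.549  -0.1789  0.1216]
```

View pics/w24.png

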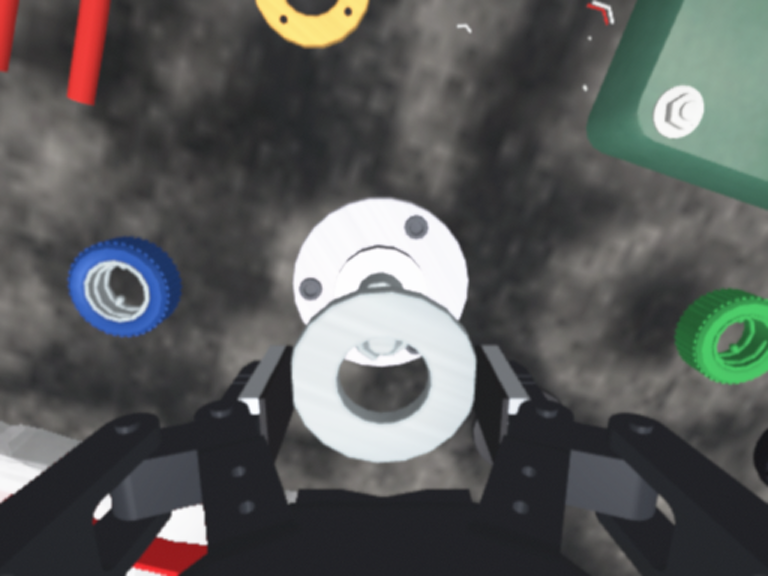

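Emit:
{"op": "move_arm", "data": {
  "rows": [
    [[0.03,-0.1,-1],0],
    [[0.03,-0.1,-2],0],
    [[0.03,-0.1,-2.8],0],
    [[0.03,-0.1,-3.6],0],
    [[0.03,-0.1,-4.2],0]
  ]
}}

```text
clock: 37.45
eef_pos: [0.549, -0.1798, 0.0784]
ee_rot: [0.988, 0.153, 0.007, 0.007]
ft_force: [0.1, -0.0, -0.9]
gripper_width: 0.686
```

```bash
python3 look.py w25
```

```text
37.5 [ 0.5487 -0.1798  0.0777] [ 0.73  0.62 -0.62  1.85  0.5   0.81  0.16] yaw 17.6 F [-0.4 -0.5 -1.6] w 0.684
```

View pics/w25.png

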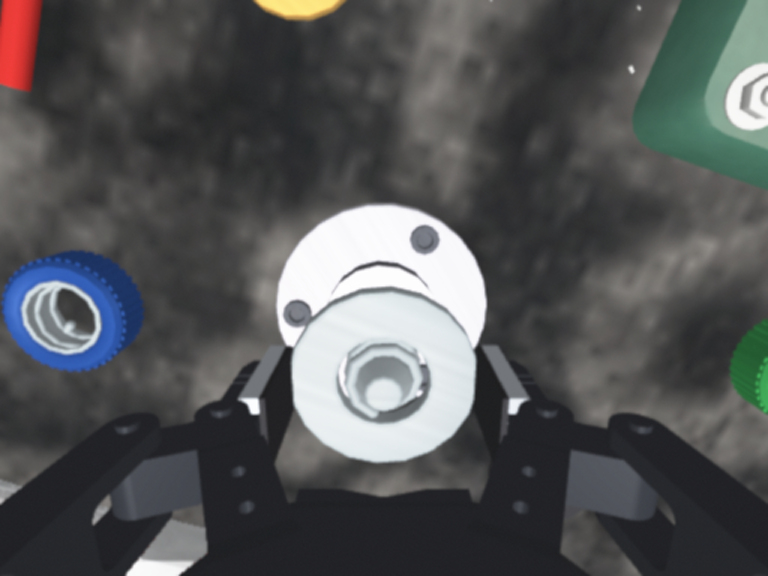

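On the stud; continuing down to the seat.

Emit:
{"op": "move_arm", "data": {
  "rows": [
    [[0.02,-0.05,-1],0],
    [[0.02,-0.05,-2],0],
    [[0.02,-0.05,-2.8],0],
    [[0.02,-0.05,-3.4],0],
    [[0.02,-0.05,-3.8],0],
    [[0.02,-0.05,-4.0],0]
  ]
}}

```text
clock: 38.1
eef_pos: [0.5489, -0.1802, 0.0374]
ee_rot: [0.988, 0.153, 0.007, 0.007]
ft_force: [0.4, -0.9, -0.3]
gripper_width: 0.688
```

```bash
python3 look.py w26
```

```text
38.15 [ 0.5488 -0.1802  0.0373] [ 0.7   0.68 -0.58  1.87  0.55  0.74  0.13] yaw 17.6 F [-0.8 -0.  -2.3] w 0.691
```

Emit:
{"op": "move_arm", "data": {
  "rows": [
    [[0,0,-0.1],0],
    [[0,0,-0.15],0],
    [[0,0,-0.15],0]
  ]
}}

```text
clock: 38.45
eef_pos: [0.5491, -0.1803, 0.0364]
ee_rot: [0.988, 0.153, 0.007, 0.007]
ft_force: [-1.3, 0.4, 4.9]
gripper_width: 0.681
```

Emit:
{"op": "move_arm", "data": {
  "rows": [
    [[0,0,0],0],
    [[0,0,0],0],
    [[0,0,0.3],0],
    [[0,0,2],0],
    [[0,0,5],0],
    [[0,0,9],0],
    [[0,0,13],0],
    [[0,0,15],0]
  ],
  "fingers": 1
}}

```text
clock: 39.25
eef_pos: [0.55, -0.1801, 0.191]
ee_rot: [0.988, 0.153, 0.009, 0.008]
ft_force: [-0.0, -0.3, -0.8]
gripper_width: 1.006
```

```bash
python3 look.py w27;  python3 -c "
from h import *
im=ctrl.capture('side'); save(im,'s27',(170,120,420,384),2.2)"
```

```text
39.3 [ 0.5509 -0.1803  0.1929] [ 0.81  0.47 -0.71  1.78  0.37  1.    0.26] yaw 17.6 F [ 2.2 -0.8  3.9] w 1.0
```

View pics/w27.png

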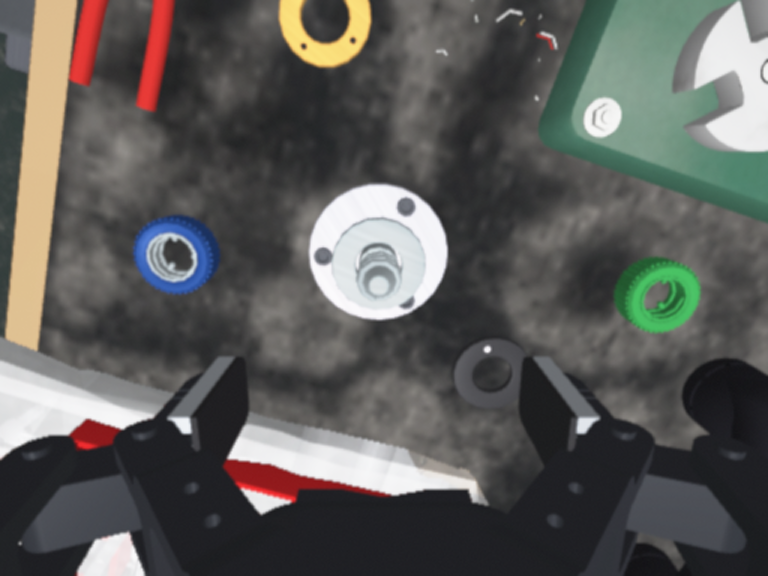

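View pics/s27.png

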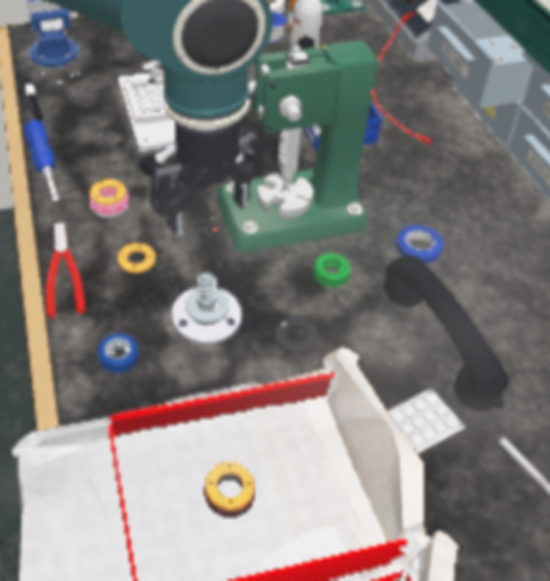

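Emit:
{"op": "move_arm", "data": {
  "rows": [
    [[2,-1,0],0],
    [[5,-3,0],0],
    [[8,-5,-1],0],
    [[10,-6,-2],0],
    [[10.7,-6.3,-4],0],
    [[10.7,-6.3,-4],0],
    [[10.7,-6.3,-4],0]
  ]
}}

```text
clock: 40.05
eef_pos: [0.6569, -0.2428, 0.1508]
ee_rot: [0.988, 0.153, 0.009, 0.008]
ft_force: [0.2, -0.5, 0.1]
gripper_width: 0.998
```

```bash
python3 ringat.py w28 ferrite_1_mid 0.012; python3 -c "
from h import *
im=ctrl.capture('top'); im=cv2.convertScaleAbs(im,alpha=2.2,beta=20); save(im,'t28',(80,90,400,270),2.4)"
```

```text
40.1 [ 0.6571 -0.2429  0.1516] [ 0.72  0.71 -0.63  1.49  0.47  1.07  0.29]
0.79 [267. 383.] (array([ 0.6595, -0.2435]), 0.0587) [  0.24  -0.06 -13.96]
```

View pics/w28.png

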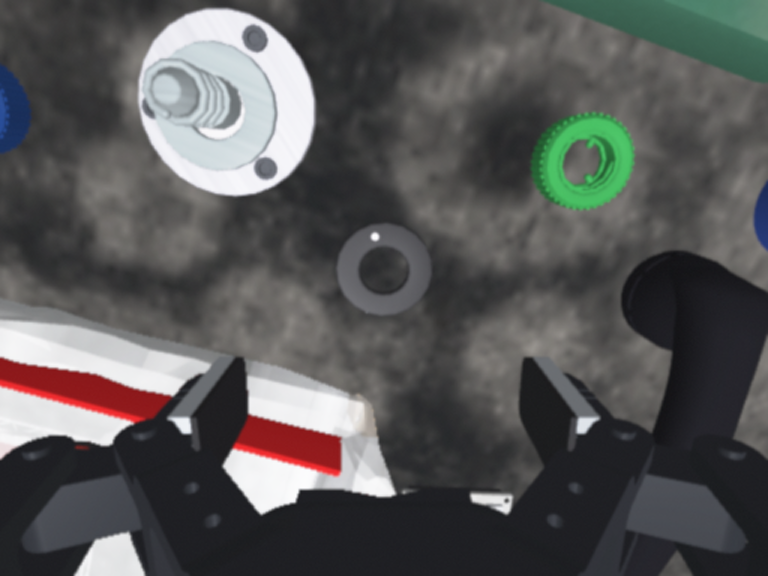

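View pics/t28.png

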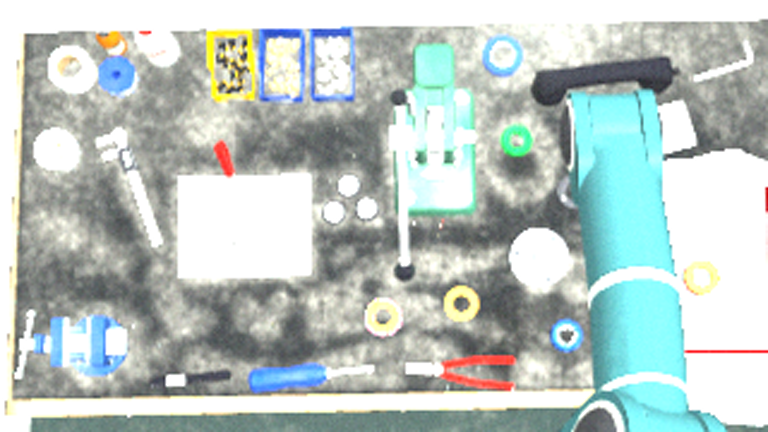

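Emit:
{"op": "move_arm", "data": {
  "rows": [
    [[0.1,0,-3],0],
    [[0.24,-0.06,-6],0],
    [[0.24,-0.06,-9],0],
    [[0.24,-0.06,-11.5],0],
    [[0.24,-0.06,-13],0],
    [[0.24,-0.06,-13.7],0],
    [[0.24,-0.06,-14],0],
    [[0.24,-0.06,-14],0]
  ],
  "fingers": 0.9
}}

```text
clock: 41.0
eef_pos: [0.6602, -0.244, 0.0129]
ee_rot: [0.988, 0.153, 0.01, 0.009]
ft_force: [0.4, -0.3, -0.2]
gripper_width: 0.896
```

Emit:
{"op": "move_arm", "data": {
  "rows": [
    [[0,0,0],0],
    [[0,0,0],0],
    [[0,0,0],0],
    [[0,0,0],0],
    [[0,0,0],0]
  ],
  "fingers": 0
}}

```text
clock: 41.5
eef_pos: [0.6608, -0.2442, 0.0149]
ee_rot: [0.988, 0.153, 0.011, 0.01]
ft_force: [-6.3, 1.3, 16.0]
gripper_width: 0.66
```

```bash
python3 look.py w29
```

```text
41.55 [ 0.6608 -0.2443  0.015 ] [ 0.67  0.88 -0.55  1.53  0.57  0.87  0.22] yaw 17.6 F [-6.9  1.5 15.5] w 0.658
```

View pics/w29.png

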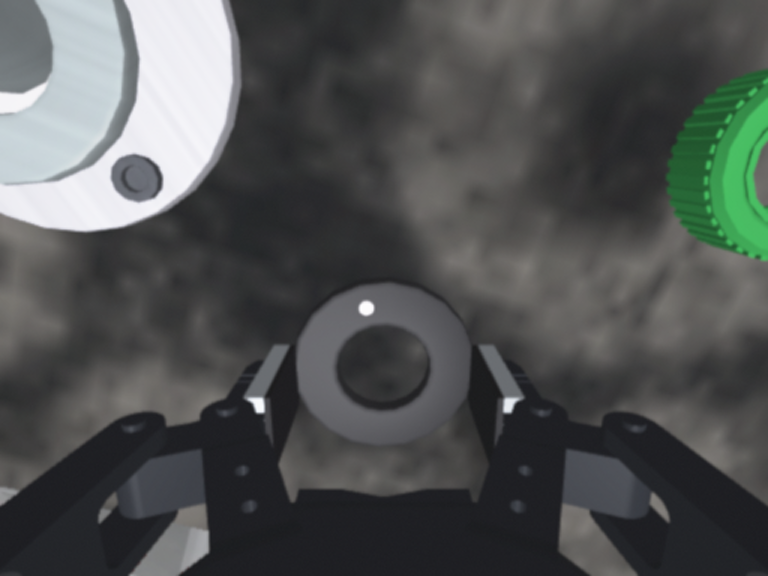

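Emit:
{"op": "move_arm", "data": {
  "rows": [
    [[0,0,2],0],
    [[0,0,6],0],
    [[-1,1,10],0],
    [[-4,2,12],0],
    [[-7,4,12],0],
    [[-10,5.8,12],0],
    [[-11.2,6.4,12],0],
    [[-11.2,6.4,11.5],0]
  ]
}}

```text
clock: 42.35
eef_pos: [0.5483, -0.1797, 0.1322]
ee_rot: [0.988, 0.153, 0.012, 0.011]
ft_force: [1.0, -1.2, 0.2]
gripper_width: 0.657
```

```bash
python3 look.py w30; python3 held.py ferrite_1_mid -0.007 x
```

```text
42.4 [ 0.5489 -0.1805  0.1309] [ 0.78  0.54 -0.67  1.84  0.45  0.88  0.2 ] yaw 17.6 F [-0.2 -0.6 -1.7] w 0.657
tcp px [372.26214387 384.67005228]
0.79 (array([ 0.5484, -0.1785]), 0.0588) off mm [-0.9  2.2]
bore (array([ 0.548 , -0.1775]), 0.0276) [-1.3  3.2]
to jig cm [-0.03  0.03] [ 0.5493 -0.1807  0.1306]
```

View pics/w30.png

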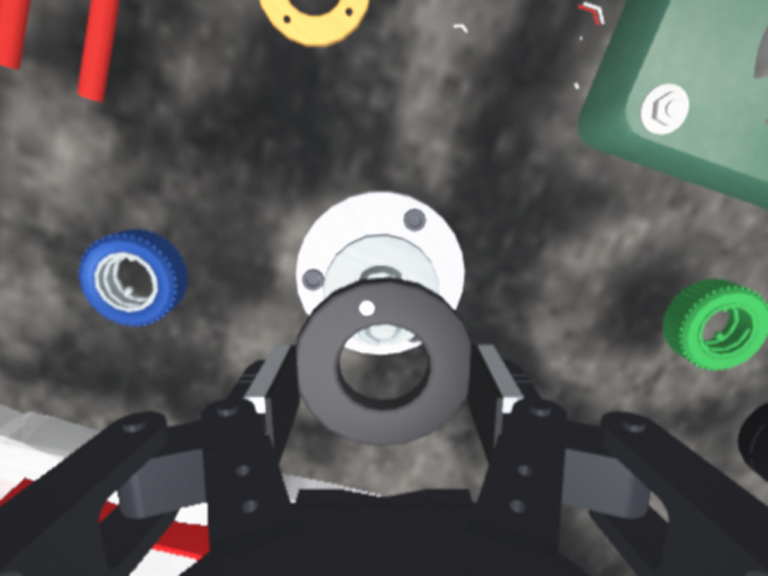

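Emit:
{"op": "move_arm", "data": {
  "rows": [
    [[0.08,-0.2,-1],0],
    [[0.08,-0.2,-2],0],
    [[0.08,-0.2,-3],0],
    [[0.08,-0.2,-3.8],0],
    [[0.08,-0.2,-4.6],0]
  ]
}}

```text
clock: 43.0
eef_pos: [0.5503, -0.1825, 0.0835]
ee_rot: [0.988, 0.153, 0.011, 0.01]
ft_force: [0.5, -0.3, -0.5]
gripper_width: 0.658
```

```bash
python3 look.py w31
```

```text
43.05 [ 0.5497 -0.1824  0.0825] [ 0.74  0.61 -0.63  1.85  0.5   0.81  0.16] yaw 17.6 F [-1.4  0.5 -2.4] w 0.657
```

View pics/w31.png

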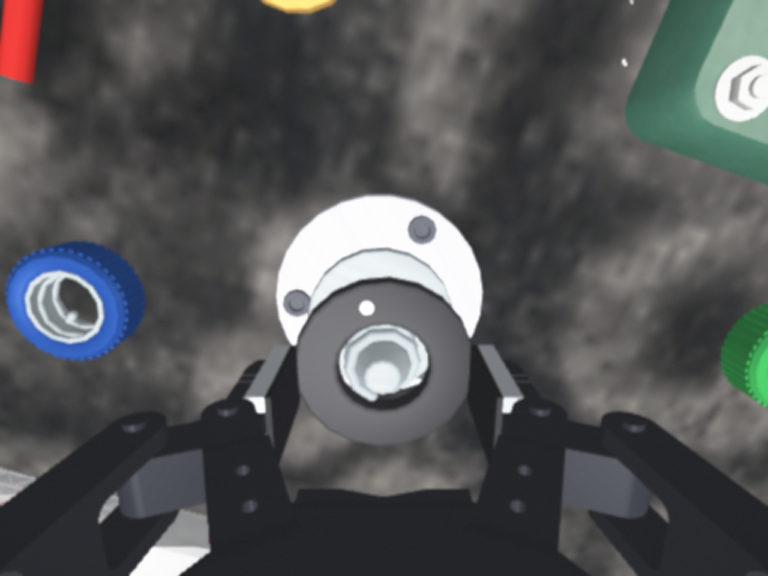

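Emit:
{"op": "move_arm", "data": {
  "rows": [
    [[-0.03,0.1,-0.8],0],
    [[-0.03,0.1,-1.6],0],
    [[-0.03,0.1,-2.3],0],
    [[-0.03,0.1,-2.9],0],
    [[-0.03,0.1,-3.3],0],
    [[-0.03,0.1,-3.5],0]
  ]
}}

```text
clock: 43.65
eef_pos: [0.5494, -0.1815, 0.0471]
ee_rot: [0.988, 0.153, 0.01, 0.01]
ft_force: [-2.4, 0.1, 14.5]
gripper_width: 0.658
```

Emit:
{"op": "move_arm", "data": {
  "rows": [
    [[0,0,-0.1],0],
    [[0,0,-0.15],0],
    [[0,0,-0.15],0]
  ]
}}

```text
clock: 43.95
eef_pos: [0.5495, -0.1815, 0.0468]
ee_rot: [0.988, 0.153, 0.01, 0.01]
ft_force: [-10.2, 2.7, 24.4]
gripper_width: 0.656
```

Emit:
{"op": "move_arm", "data": {
  "rows": [
    [[0,0,0.1],0],
    [[0,0,0.1],0],
    [[0,0,0.3],0],
    [[0,0,2],0],
    [[0,0,5],0],
    [[0,0,9],0],
    [[0,0,13],0],
    [[0,0,14],0]
  ],
  "fingers": 1
}}

```text
clock: 44.75
eef_pos: [0.5511, -0.1815, 0.1921]
ee_rot: [0.988, 0.153, 0.013, 0.012]
ft_force: [1.4, 0.0, -0.8]
gripper_width: 0.999
```

```bash
python3 look.py w32;  python3 -c "
from h import *
im=ctrl.capture('side'); save(im,'s32',(210,200,320,300),6)"; python3 ringat.py w32b front_plate_mid .012
```

```text
44.8 [ 0.5509 -0.1817  0.1915] [ 0.82  0.47 -0.72  1.79  0.38  0.99  0.26] yaw 17.6 F [ 1.  -0.2  1.4] w 1.0
44.9 [ 0.5495 -0.1817  0.1875] [ 0.81  0.47 -0.71  1.79  0.38  0.99  0.26]
0.61 [ 31. 324.] (array([ 0.4739, -0.0545]), 0.0434) [ -7.56  12.72 -17.55]
0.56 [243. 377.] (array([ 0.5466, -0.1793]), 0.0939) [ -0.29   0.24 -17.55]
0.56 [250. 173.] (array([ 0.4149, -0.2213]), 0.0549) [-13.46  -3.96 -17.55]
```

View pics/w32.png

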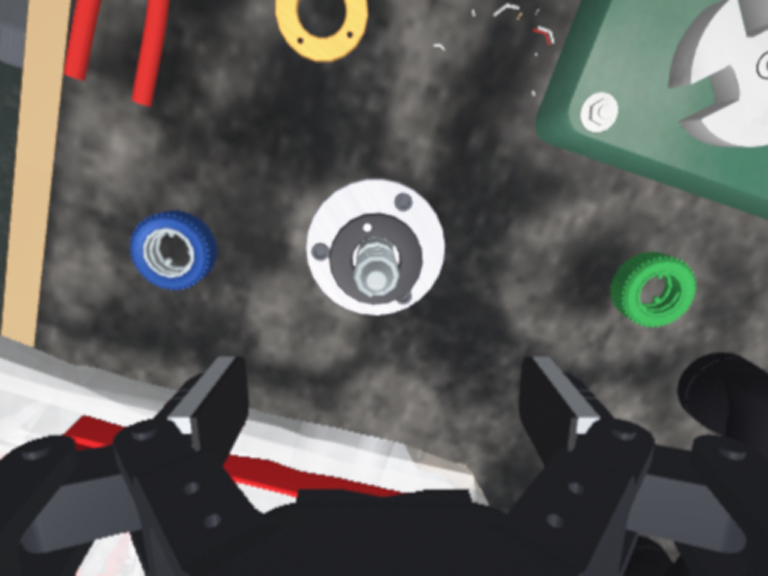

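View pics/s32.png

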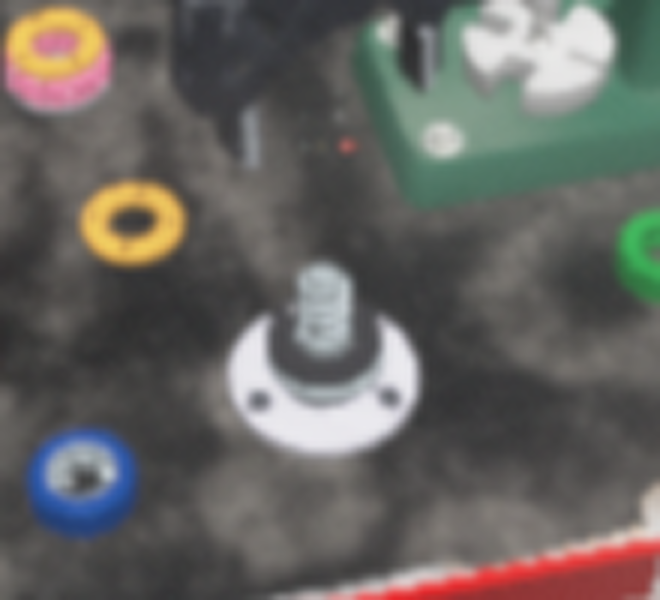

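Emit:
{"op": "move_arm", "data": {
  "rows": [
    [[-2,3,0],0],
    [[-4,6,0],0],
    [[-6,9,-1],0],
    [[-7.5,12,-2],0],
    [[-7.6,13.1,-2.8],0],
    [[-7.6,13.1,-2.8],0],
    [[-7.6,13.1,-2.8],0]
  ]
}}

```text
clock: 45.65
eef_pos: [0.4729, -0.0508, 0.158]
ee_rot: [0.988, 0.153, 0.009, 0.01]
ft_force: [-0.3, -0.6, 0.2]
gripper_width: 0.999
```

```bash
python3 ringat.py w33 front_plate_mid .0115; python3 -c "
from h import *
for d in ctrl.tip_of('wrist','press_ball'): print(d['p'],d['position'],px2w('wrist',*d['position'],.1))"
```

```text
45.7 [ 0.4731 -0.0512  0.1582] [ 0.7   0.35 -0.78  2.05  0.35  0.85  0.03]
0.66 [261. 382.] (array([ 0.4739, -0.0497]), 0.055) [  0.08   0.15 -14.67]
0.2 [471. 430.] (array([ 0.5587, -0.1968]), 0.0529) [  8.56 -14.56 -14.67]
```

View pics/w33.png

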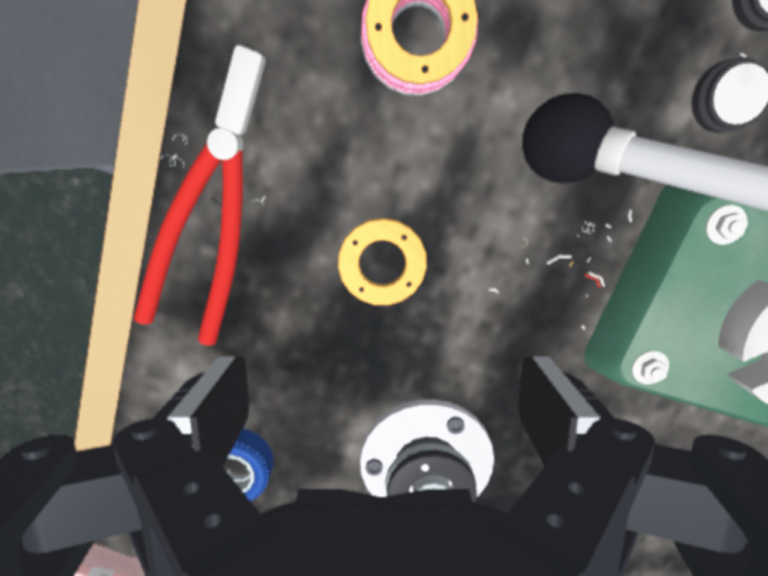

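```bash
python3 -c "
from h import *
print(px2w('wrist',138/1.5,568/1.5,.1))"
```

```text
[0.52021105 0.04098441 0.1       ]
```

Emit:
{"op": "move_arm", "data": {
  "rows": [
    [[0.05,0.1,-3],0],
    [[0.08,0.15,-6],0],
    [[0.08,0.15,-9],0],
    [[0.08,0.15,-11.5],0],
    [[0.08,0.15,-13],0],
    [[0.08,0.15,-14],0],
    [[0.08,0.15,-14.7],0],
    [[0.08,0.15,-14.7],0]
  ],
  "fingers": 0.85
}}

```text
clock: 46.6
eef_pos: [0.4741, -0.05, 0.0112]
ee_rot: [0.988, 0.152, 0.01, 0.01]
ft_force: [0.1, -0.4, -0.4]
gripper_width: 0.852
```

Emit:
{"op": "move_arm", "data": {
  "rows": [
    [[0,0,0],0],
    [[0,0,0],0],
    [[0,0,0],0],
    [[0,0,0],0],
    [[0,0,0],0]
  ],
  "fingers": 0
}}

```text
clock: 47.1
eef_pos: [0.4745, -0.0502, 0.0122]
ee_rot: [0.988, 0.152, 0.01, 0.01]
ft_force: [-3.0, 1.0, 12.6]
gripper_width: 0.625
```

```bash
python3 look.py w34
```

```text
47.15 [ 0.4745 -0.0502  0.0122] [ 0.51  0.6  -0.57  2.12  0.64  0.57 -0.22] yaw 17.5 F [-3.8  0.5 12.6] w 0.622
```

View pics/w34.png

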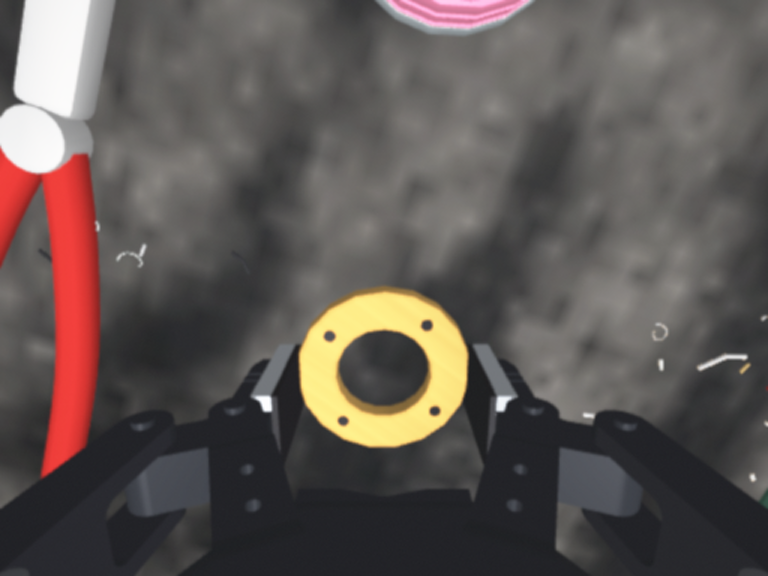

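Brass is held. Lift straight up, then go to the jig.

Emit:
{"op": "move_arm", "data": {
  "rows": [
    [[0,0,2],0],
    [[0,0,6],0],
    [[0,0,10],0],
    [[1,-3,12],0],
    [[3,-6,12],0],
    [[5,-9.5,12],0],
    [[7.2,-13,12],0],
    [[7.4,-13,12],0]
  ]
}}

```text
clock: 47.95
eef_pos: [0.5498, -0.1855, 0.1326]
ee_rot: [0.989, 0.149, 0.011, 0.011]
ft_force: [-1.5, 0.8, -0.9]
gripper_width: 0.619
```

Emit:
{"op": "move_arm", "data": {
  "rows": [
    [[0,0,0],0],
    [[0,0,0],0]
  ]
}}

```text
clock: 48.15
eef_pos: [0.5496, -0.1855, 0.133]
ee_rot: [0.989, 0.149, 0.011, 0.011]
ft_force: [-1.0, 0.5, -1.2]
gripper_width: 0.621
```

```bash
python3 look.py w35; python3 held.py front_plate_mid -0.0042 x
```

```text
48.2 [ 0.5495 -0.185   0.133 ] [ 0.79  0.55 -0.69  1.83  0.46  0.89  0.2 ] yaw 17.2 F [-0.5 -0.2 -1. ] w 0.621
tcp px [376.44270635 384.8567989 ]
0.78 (array([ 0.5484, -0.1829]), 0.0549) off mm [-1.1  2. ]
bore (array([ 0.548 , -0.1818]), 0.0278) [-1.5  3.1]
to jig cm [-0.05  0.45] [ 0.5495 -0.1849  0.133 ]
```

View pics/w35.png

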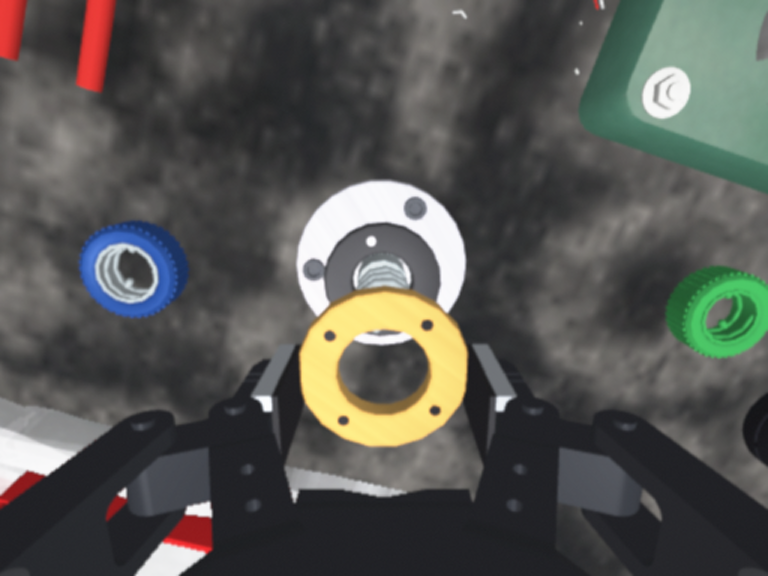

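Emit:
{"op": "move_arm", "data": {
  "rows": [
    [[0.02,0.33,0],0],
    [[0.02,0.33,-1],0],
    [[0.02,0.33,-2.2],0],
    [[0.02,0.33,-3.4],0],
    [[0.02,0.33,-4.6],0],
    [[0.02,0.33,-5],0]
  ]
}}

```text
clock: 48.9
eef_pos: [0.5491, -0.1813, 0.081]
ee_rot: [0.989, 0.15, 0.01, 0.011]
ft_force: [0.6, 0.0, -0.9]
gripper_width: 0.62
```

```bash
python3 look.py w36
```

```text
48.95 [ 0.5491 -0.1812  0.0811] [ 0.75  0.62 -0.64  1.86  0.52  0.81  0.14] yaw 17.2 F [-0.4  0.3 -1.4] w 0.615
```

View pics/w36.png

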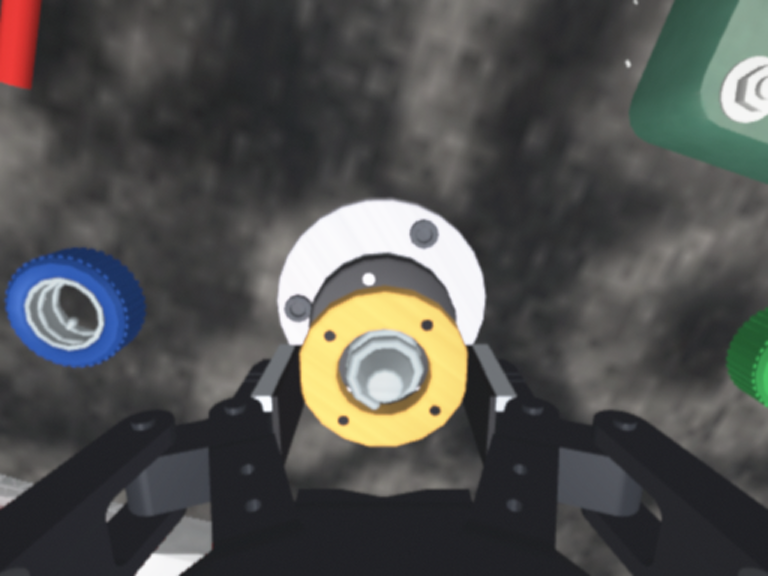

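Emit:
{"op": "move_arm", "data": {
  "rows": [
    [[0,0.03,-0.8],0],
    [[0,0.03,-1.5],0],
    [[0,0.03,-2.1],0],
    [[0,0.03,-2.5],0],
    [[0,0.03,-2.8],0],
    [[0,0.03,-2.95],0]
  ]
}}

```text
clock: 49.55
eef_pos: [0.5492, -0.1809, 0.0521]
ee_rot: [0.989, 0.15, 0.01, 0.011]
ft_force: [-12.5, 1.8, 33.7]
gripper_width: 0.624
```

Emit:
{"op": "move_arm", "data": {
  "rows": [
    [[0,0,0],0],
    [[0,0,0],0],
    [[0,0,0.3],0],
    [[0,0,2],0],
    [[0,0,5],0],
    [[0,0,9],0],
    [[-2,0,13],0],
    [[-4,-1,14],0]
  ],
  "fingers": 1
}}

```text
clock: 50.35
eef_pos: [0.5106, -0.1896, 0.1971]
ee_rot: [0.988, 0.151, 0.012, 0.012]
ft_force: [0.5, 0.2, 0.2]
gripper_width: 0.996
```

```bash
python3 look.py w37;  python3 -c "
from h import *
im=ctrl.capture('side'); save(im,'s37',(210,200,320,300),6)"; python3 - <<'E'
from h import *
s=ctrl.observe()
for d in ctrl.outline_of("wrist","nut_mid")[:4]:
    m=np.argwhere(d["region"]).mean(0)*1.5; print(d["p"],m,ring("wrist",d["region"],.018))
E
```

```text
50.4 [ 0.5076 -0.1925  0.1965] [ 0.91  0.4  -0.75  1.87  0.35  0.97  0.3 ] yaw 17.2 F [ 2.2 -3.7  1.5] w 0.999
0.95 [290.92993327 704.50452812] (array([ 0.7371, -0.1511]), 0.058)
0.84 [253.90863787 235.98837209] (array([ 0.4164, -0.2206]), 0.0528)
```

View pics/w37.png

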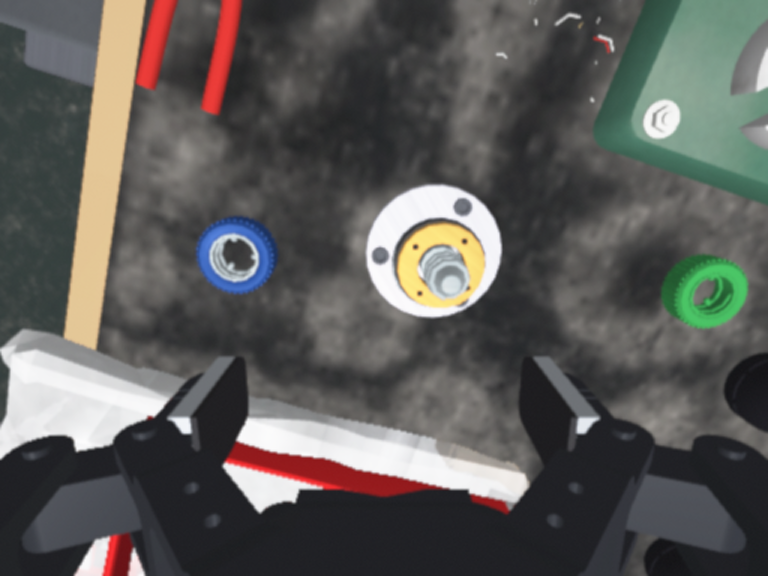

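View pics/s37.png

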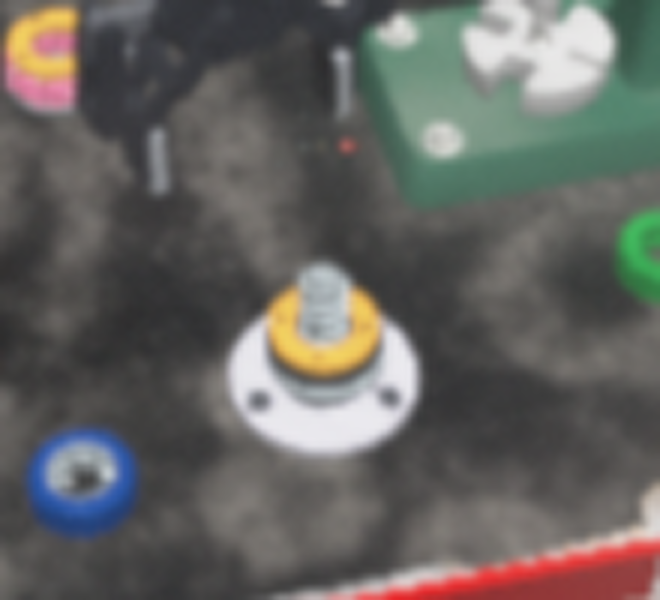

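Emit:
{"op": "move_arm", "data": {
  "rows": [
    [[-2,-0.5,0],8.5],
    [[-4,-1,0],17],
    [[-6,-1.5,-1],25.5],
    [[-8,-2,-2],34],
    [[-9.1,-2.8,-4],42.5],
    [[-9.1,-2.8,-6],51],
    [[-9.1,-2.8,-8],59.5],
    [[-9.1,-2.8,-8],68]
  ]
}}

```text
clock: 51.3
eef_pos: [0.4174, -0.219, 0.1123]
ee_rot: [0.734, 0.679, 0.016, 0.003]
ft_force: [-0.2, 0.4, 0.3]
gripper_width: 1.002
```

Emit:
{"op": "move_arm", "data": {
  "rows": [
    [[0,0,0],8.5],
    [[0,0,0],17],
    [[0,0,0],25.5],
    [[0,0,0],34],
    [[0,0,0],38],
    [[0,0,0],38]
  ]
}}

```text
clock: 51.9
eef_pos: [0.4178, -0.2187, 0.1122]
ee_rot: [0.473, 0.881, 0.016, -0.003]
ft_force: [-0.7, -0.2, 0.4]
gripper_width: 1.003
```

```bash
python3 look.py w38;python3 - <<'E'
from h import *
s=ctrl.observe()
for d in ctrl.outline_of("wrist","nut_mid")[:4]:
    m=np.argwhere(d["region"]).mean(0)*1.5; c=ring("wrist",d["region"],.018); print(d["p"],m,c,((np.r_[c[0],.019]-s["eef_pos"])*100).round(2))
E
```

```text
51.95 [ 0.4177 -0.2187  0.1122] [ 1.33  0.6  -1.11  2.07  0.66  0.89  2.  ] yaw 123.4 F [-0.3  0.3 -0.2] w 1.002
0.66 [286.85403415 376.74004017] (array([ 0.4163, -0.2212]), 0.0525) [-0.14 -0.25 -9.32]
```

View pics/w38.png

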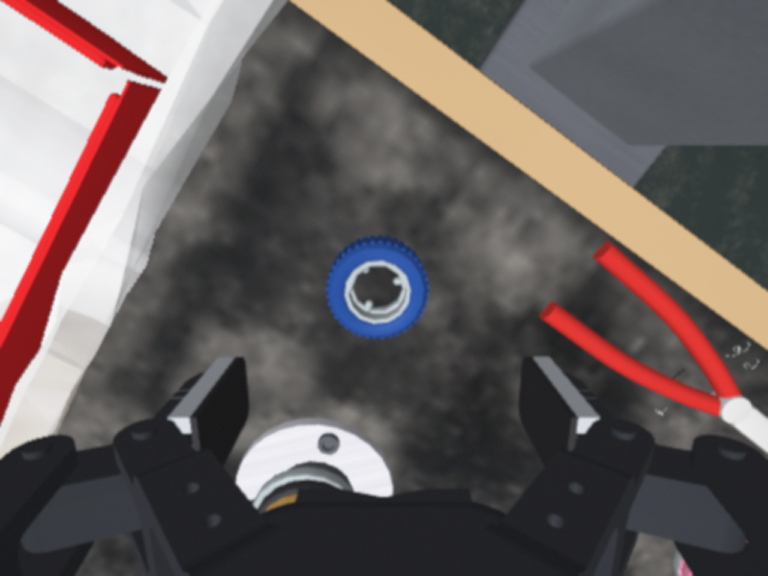

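Emit:
{"op": "move_arm", "data": {
  "rows": [
    [[-0.1,-0.23,-3],0],
    [[-0.1,-0.23,-6],0],
    [[-0.1,-0.23,-8],0],
    [[-0.1,-0.23,-9.1],0],
    [[-0.1,-0.23,-9.3],0],
    [[-0.1,-0.23,-9.3],0]
  ]
}}

```text
clock: 52.6
eef_pos: [0.417, -0.221, 0.0197]
ee_rot: [0.474, 0.88, 0.016, -0.003]
ft_force: [0.9, 0.4, 0.2]
gripper_width: 1.003
```

Emit:
{"op": "move_arm", "data": {
  "rows": [
    [[0,0,0],0],
    [[0,0,0],0],
    [[0,0,0],0],
    [[0,0,0],0],
    [[0,0,0],0],
    [[0,0,0],0]
  ],
  "fingers": 0,
  "newtons": 40
}}

```text
clock: 53.2
eef_pos: [0.4174, -0.2213, 0.0206]
ee_rot: [0.475, 0.88, 0.016, -0.002]
ft_force: [-4.8, -0.1, 17.4]
gripper_width: 0.586
```

```bash
python3 look.py w39
```

```text
53.25 [ 0.4173 -0.2213  0.0206] [ 1.2   0.73 -0.93  2.1   0.85  0.75  1.86] yaw 123.3 F [-4.3  0.2 17. ] w 0.589
```

View pics/w39.png

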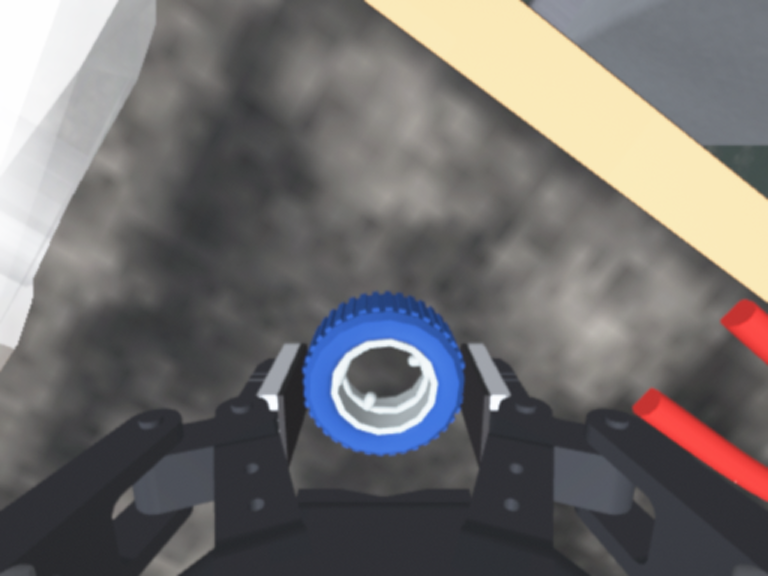

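Emit:
{"op": "move_arm", "data": {
  "rows": [
    [[0,0,2],0],
    [[0,0,6],0],
    [[0,0,10],0],
    [[3,1,12],0],
    [[6,2,12],0],
    [[10,3,12],0],
    [[13.2,4.1,12],0],
    [[13.2,4.1,12],0]
  ]
}}

```text
clock: 54.05
eef_pos: [0.5525, -0.1778, 0.1412]
ee_rot: [0.473, 0.881, 0.017, -0.001]
ft_force: [-1.3, -0.3, -0.5]
gripper_width: 0.587
```

Emit:
{"op": "move_arm", "data": {
  "rows": [
    [[0,0,0],0],
    [[0,0,0],0]
  ]
}}

```text
clock: 54.25
eef_pos: [0.5522, -0.1778, 0.1413]
ee_rot: [0.473, 0.881, 0.017, -0.001]
ft_force: [0.4, 0.0, -1.9]
gripper_width: 0.586
```

```bash
python3 look.py w40; python3 - <<'E'
from h import *
s=ctrl.observe()
for d in ctrl.outline_of("wrist","nut_mid")[:4]:
    m=np.argwhere(d["region"]).mean(0)*1.5; c=ring("wrist",d["region"],s["eef_pos"][2]-.003); print(d["p"],m,c,((c[0]-s["eef_pos"][:2])*100).round(2))
print(s["eef_pos"])
E
```

```text
54.3 [ 0.5519 -0.1782  0.1413] [ 1.03  0.71 -1.05  1.8   0.67  1.05  1.89] yaw 123.5 F [-0.  -0.4 -2.1] w 0.588
0.92 [374.4523635  383.27629168] (array([ 0.5509, -0.1789]), 0.0545) [-0.1  -0.07]
[ 0.55192211 -0.17818546  0.14128439]
```

View pics/w40.png

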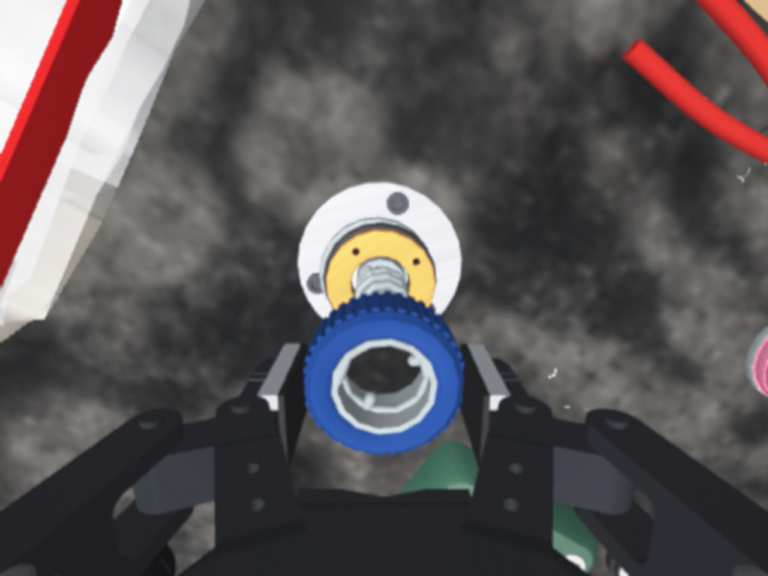

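Emit:
{"op": "move_arm", "data": {
  "rows": [
    [[-0.2,-0.17,-1],0],
    [[-0.2,-0.17,-2],0],
    [[-0.2,-0.17,-3],0],
    [[-0.2,-0.17,-3.4],0],
    [[-0.2,-0.17,-3.4],0]
  ]
}}

```text
clock: 54.85
eef_pos: [0.5495, -0.1799, 0.1064]
ee_rot: [0.474, 0.881, 0.017, -0.002]
ft_force: [0.6, 0.2, -1.4]
gripper_width: 0.58
```

```bash
python3 look.py w41
```

```text
54.9 [ 0.5498 -0.1799  0.107 ] [ 1.01  0.74 -1.01  1.82  0.71  0.99  1.86] yaw 123.5 F [-0.2 -0.1 -0.1] w 0.586
```

View pics/w41.png

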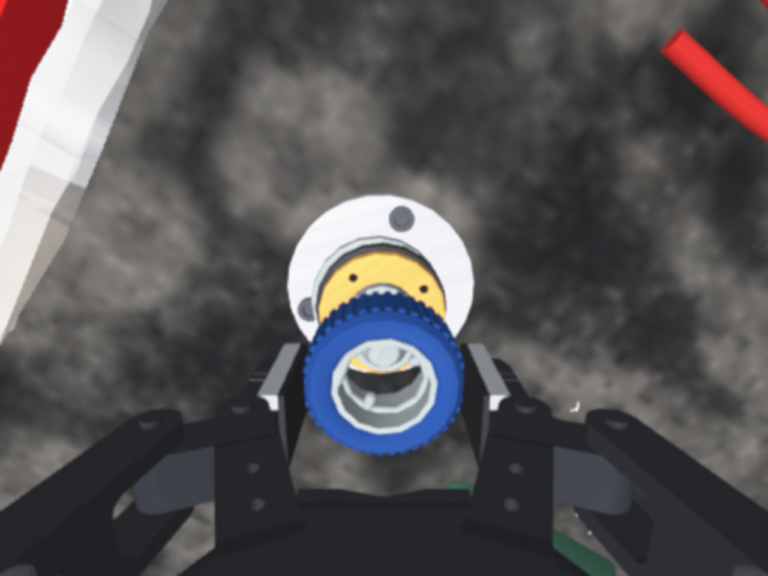

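Lower gently until contact.

Emit:
{"op": "move_arm", "data": {
  "rows": [
    [[0,0,-0.2],0],
    [[0,0,-0.4],0],
    [[0,0,-0.6],0],
    [[0,0,-0.7],0]
  ]
}}

```text
clock: 55.3
eef_pos: [0.5498, -0.1799, 0.0999]
ee_rot: [0.473, 0.881, 0.017, -0.002]
ft_force: [0.3, -0.0, -1.1]
gripper_width: 0.581
```

Emit:
{"op": "move_arm", "data": {
  "rows": [
    [[0,0,-0.1],0],
    [[0,0,-0.2],0],
    [[0,0,-0.3],0],
    [[0,0,-0.4],0]
  ]
}}

```text
clock: 55.7
eef_pos: [0.5501, -0.1798, 0.0962]
ee_rot: [0.473, 0.881, 0.017, -0.001]
ft_force: [-2.9, -0.4, 13.7]
gripper_width: 0.581
```

Emit:
{"op": "move_arm", "data": {
  "rows": [
    [[0,0,0],-8.5],
    [[0,0,0],-17],
    [[0,0,-0.03],-25.5],
    [[0,0,-0.05],-34],
    [[0,0,-0.07],-42.5],
    [[0,0,-0.1],-51],
    [[0,0,-0.12],-59.5],
    [[0,0,-0.15],-68]
  ]
}}

```text
clock: 56.5
eef_pos: [0.5495, -0.1805, 0.0948]
ee_rot: [0.887, 0.462, 0.014, 0.008]
ft_force: [-6.3, -2.0, 5.5]
gripper_width: 0.583
```

Emit:
{"op": "move_arm", "data": {
  "rows": [
    [[0,0,-0.02],-8.5],
    [[0,0,-0.04],-17],
    [[0,0,-0.07],-25.5],
    [[0,0,-0.09],-34],
    [[0,0,-0.11],-42.5],
    [[0,0,-0.13],-51],
    [[0,0,-0.16],-59.5],
    [[0,0,-0.18],-68]
  ]
}}

```text
clock: 57.3
eef_pos: [0.5495, -0.1803, 0.0932]
ee_rot: [0.993, -0.115, 0.007, 0.015]
ft_force: [-1.9, 1.3, 1.7]
gripper_width: 0.586
```

```bash
python3 look.py w42
```

```text
57.35 [ 0.5497 -0.1801  0.0932] [ 0.58  0.55 -0.43  1.85  0.35  0.79 -0.28] yaw -13.8 F [ 1.1  2.4 -0.6] w 0.589
```

View pics/w42.png

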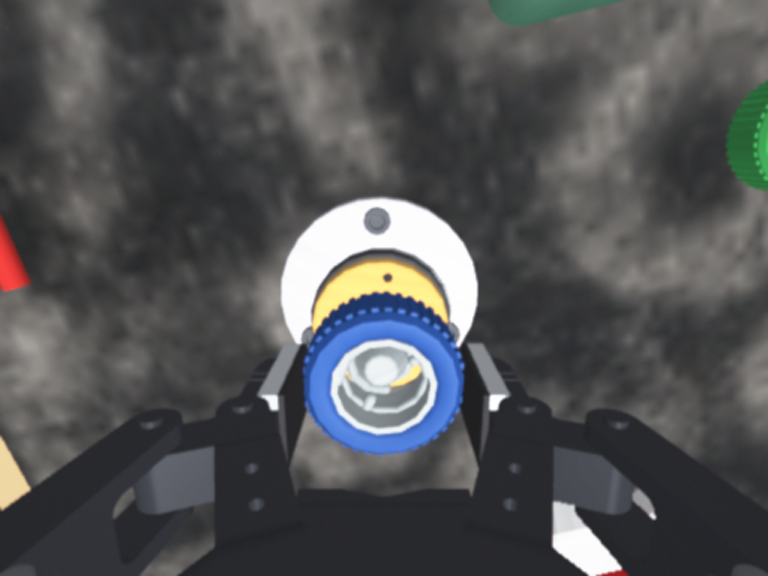

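Emit:
{"op": "move_arm", "data": {
  "rows": [
    [[0,0,-0.03],-8.5],
    [[0,0,-0.06],-17],
    [[0,0,-0.08],-25.5],
    [[0,0,-0.1],-34],
    [[0,0,-0.12],-42.5],
    [[0,0,-0.14],-51],
    [[0,0,-0.17],-59.5],
    [[0,0,-0.2],-68]
  ]
}}

```text
clock: 58.15
eef_pos: [0.5499, -0.1801, 0.0914]
ee_rot: [0.756, -0.655, -0.002, 0.016]
ft_force: [0.2, -0.0, 2.6]
gripper_width: 0.586
```

Emit:
{"op": "move_arm", "data": {
  "rows": [
    [[0,0,-0.03],-8.5],
    [[0,0,-0.06],-17],
    [[0,0,-0.08],-25.5],
    [[0,0,-0.1],-34],
    [[0,0,-0.12],-42.5],
    [[0,0,-0.14],-51],
    [[0,0,-0.17],-59.5],
    [[0,0,-0.2],-68]
  ]
}}

```text
clock: 58.95
eef_pos: [0.5503, -0.1799, 0.0896]
ee_rot: [-0.259, 0.966, 0.011, -0.011]
ft_force: [1.0, -0.1, 3.3]
gripper_width: 0.582
```

```bash
python3 look.py w43; python3 -c "
from h import *
im=ctrl.capture('side'); save(im,'s43',(210,200,320,300),6)"
```

```text
59.0 [ 0.5503 -0.18    0.0895] [ 0.18  0.54  0.11  1.83 -0.09  0.8  -2.28] yaw 209.5 F [ 1.8 -0.3  3.8] w 0.586
```

View pics/w43.png

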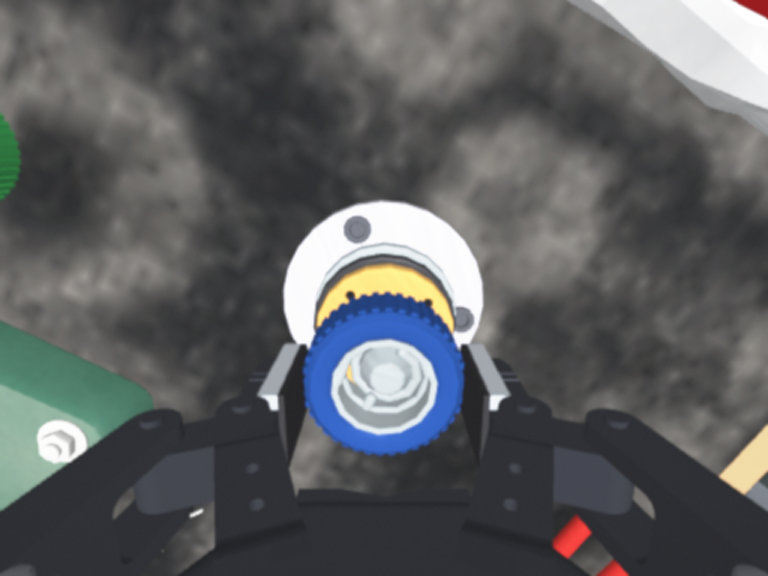

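View pics/s43.png

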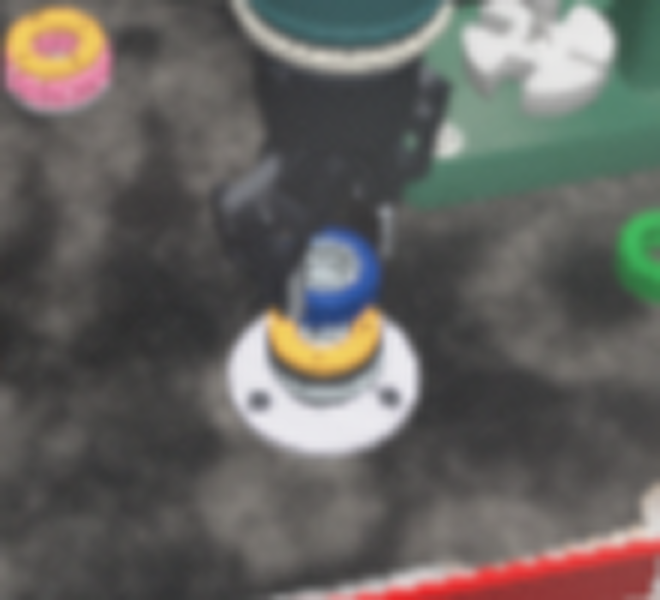

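Emit:
{"op": "move_arm", "data": {
  "rows": [
    [[0,0,0.1],0],
    [[0,0,0.3],0],
    [[0,0,0.3],0]
  ]
}}

```text
clock: 59.35
eef_pos: [0.5499, -0.1798, 0.0923]
ee_rot: [-0.262, 0.965, 0.011, -0.012]
ft_force: [0.1, -0.8, -5.3]
gripper_width: 0.586
```

Emit:
{"op": "move_arm", "data": {
  "rows": [
    [[0,0,-0.2],0],
    [[0,0,-0.25],0],
    [[0,0,-0.25],0]
  ]
}}

```text
clock: 59.65
eef_pos: [0.55, -0.1798, 0.0899]
ee_rot: [-0.262, 0.965, 0.011, -0.012]
ft_force: [-0.0, -0.4, 0.1]
gripper_width: 0.585
```

Emit:
{"op": "move_arm", "data": {
  "rows": [
    [[0,0,0],0],
    [[0,0,0],0],
    [[0,0,0],8.5],
    [[0,0,0],17],
    [[0,0,0],25.5],
    [[0,0,0],34],
    [[0,0,0],42.5],
    [[0,0,0],51]
  ],
  "fingers": 0.85
}}

```text
clock: 60.45
eef_pos: [0.55, -0.1799, 0.0899]
ee_rot: [-0.654, 0.756, 0.005, -0.016]
ft_force: [0.2, -0.3, -0.2]
gripper_width: 0.856
```

```bash
python3 look.py w44
```

```text
60.5 [ 0.55   -0.1799  0.0899] [ 0.32  0.54 -0.09  1.83  0.09  0.8  -1.53] yaw 262.3 F [-0.1  0.4  0.1] w 0.85
```

View pics/w44.png

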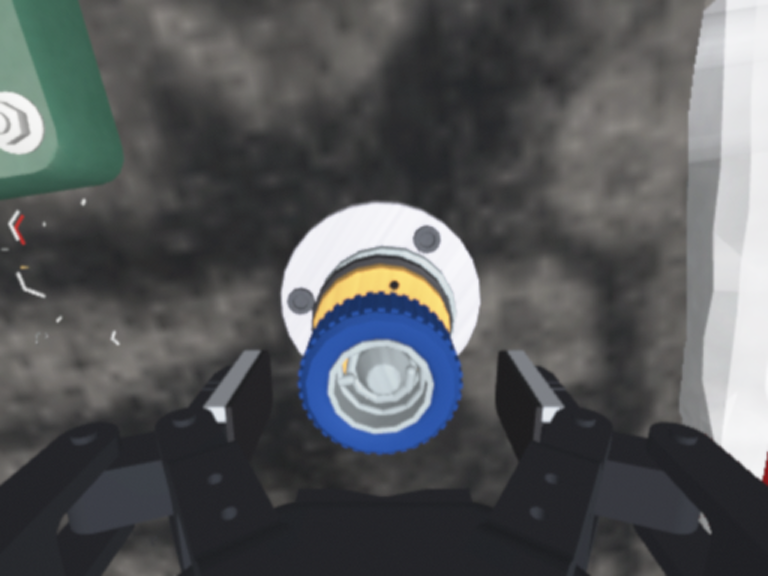

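Emit:
{"op": "move_arm", "data": {
  "rows": [
    [[0,0,0],8.5],
    [[0,0,0],17],
    [[0,0,0],25.5],
    [[0,0,0],34],
    [[0,0,0],42.5],
    [[0,0,0],51],
    [[0,0,0],59.5],
    [[0,0,0],68]
  ]
}}

```text
clock: 61.3
eef_pos: [0.55, -0.18, 0.0899]
ee_rot: [0.966, -0.256, 0.005, 0.016]
ft_force: [0.3, -0.1, 0.2]
gripper_width: 0.851
```

Emit:
{"op": "move_arm", "data": {
  "rows": [
    [[0,0,0],8.5],
    [[0,0,0],17],
    [[0,0,0],25.5],
    [[0,0,0],34],
    [[0,0,0],42.5],
    [[0,0,0],51],
    [[0,0,0],59.5],
    [[0,0,0],68]
  ]
}}

```text
clock: 62.1
eef_pos: [0.5499, -0.1801, 0.0899]
ee_rot: [0.944, 0.329, 0.013, 0.01]
ft_force: [0.5, -0.8, -0.5]
gripper_width: 0.85
```

Emit:
{"op": "move_arm", "data": {
  "rows": [
    [[0,0,0],8.5],
    [[0,0,0],17],
    [[0,0,0],25.5],
    [[0,0,0],34],
    [[0,0,0],42.5],
    [[0,0,0],51],
    [[0,0,0],59.5],
    [[0,0,0],68]
  ]
}}

```text
clock: 62.9
eef_pos: [0.5498, -0.1804, 0.0898]
ee_rot: [0.598, 0.802, 0.016, 0.001]
ft_force: [-0.1, 0.0, -1.4]
gripper_width: 0.848
```

```bash
python3 look.py w45
```

```text
62.95 [ 0.5497 -0.1806  0.0895] [ 0.97  0.73 -0.94  1.83  0.7   0.93  1.59] yaw 107.1 F [-0.7 -0.2 -0.8] w 0.849
```

View pics/w45.png

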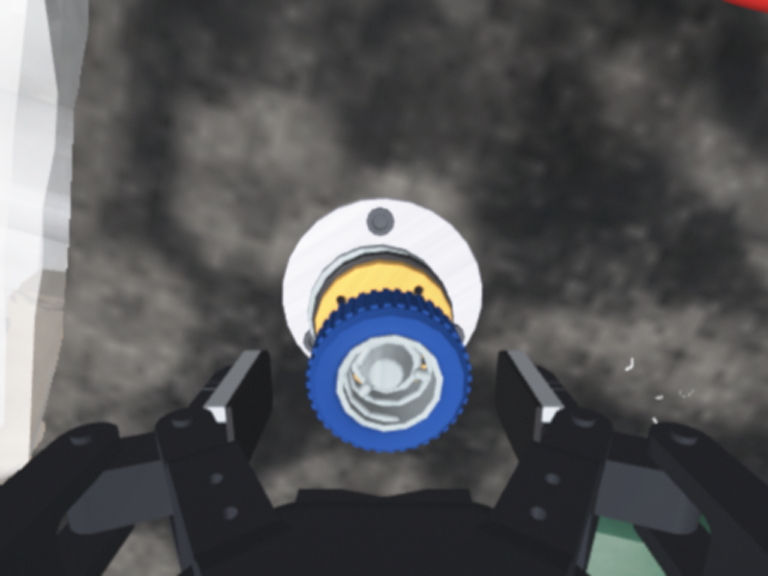

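Regrip and turn clockwise 280°, following the nut down.

Emit:
{"op": "move_arm", "data": {
  "rows": [
    [[0,0,0],0],
    [[0,0,0],0],
    [[0,0,0],0],
    [[0,0,0],0],
    [[0,0,0],0]
  ],
  "fingers": 0
}}

```text
clock: 63.45
eef_pos: [0.5497, -0.1807, 0.0897]
ee_rot: [0.594, 0.804, 0.016, 0.001]
ft_force: [-1.3, -2.2, 3.0]
gripper_width: 0.587
```

Emit:
{"op": "move_arm", "data": {
  "rows": [
    [[0,0,-0.03],-8.5],
    [[0,0,-0.06],-17],
    [[0,0,-0.08],-25.5],
    [[0,0,-0.1],-34],
    [[0,0,-0.12],-42.5],
    [[0,0,-0.14],-51],
    [[0,0,-0.17],-59.5],
    [[0,0,-0.19],-68]
  ]
}}

```text
clock: 64.25
eef_pos: [0.5497, -0.1806, 0.0879]
ee_rot: [0.943, 0.331, 0.013, 0.01]
ft_force: [-0.6, 0.7, 1.9]
gripper_width: 0.585
```

Emit:
{"op": "move_arm", "data": {
  "rows": [
    [[0,0,-0.03],-8.5],
    [[0,0,-0.06],-17],
    [[0,0,-0.08],-25.5],
    [[0,0,-0.1],-34],
    [[0,0,-0.12],-42.5],
    [[0,0,-0.14],-51],
    [[0,0,-0.17],-59.5],
    [[0,0,-0.19],-68]
  ]
}}

```text
clock: 65.05
eef_pos: [0.55, -0.1803, 0.0861]
ee_rot: [0.966, -0.256, 0.005, 0.015]
ft_force: [1.3, -0.4, 0.2]
gripper_width: 0.585
```

Emit:
{"op": "move_arm", "data": {
  "rows": [
    [[0,0,-0.03],-8.5],
    [[0,0,-0.06],-17],
    [[0,0,-0.08],-25.5],
    [[0,0,-0.1],-34],
    [[0,0,-0.12],-42.5],
    [[0,0,-0.14],-51],
    [[0,0,-0.17],-59.5],
    [[0,0,-0.19],-68]
  ]
}}

```text
clock: 65.85
eef_pos: [0.5505, -0.1802, 0.0844]
ee_rot: [-0.655, 0.755, 0.003, -0.015]
ft_force: [0.9, -0.8, 0.5]
gripper_width: 0.589
```

Emit:
{"op": "move_arm", "data": {
  "rows": [
    [[0,0,-0.03],-8.5],
    [[0,0,-0.06],-17],
    [[0,0,-0.08],-25.5],
    [[0,0,-0.1],-34],
    [[0,0,-0.12],-42.5],
    [[0,0,-0.14],-51],
    [[0,0,-0.17],-59.5],
    [[0,0,-0.19],-68]
  ]
}}

```text
clock: 66.65
eef_pos: [0.5507, -0.1803, 0.0826]
ee_rot: [-0.117, 0.993, 0.011, -0.01]
ft_force: [-1.1, -2.6, 0.7]
gripper_width: 0.584
```

```bash
python3 look.py w46
```

```text
66.7 [ 0.5506 -0.1802  0.0825] [ 0.12  0.56  0.19  1.83 -0.16  0.79 -2.52] yaw 192.9 F [-0.5  1.8  1.6] w 0.584
```

View pics/w46.png

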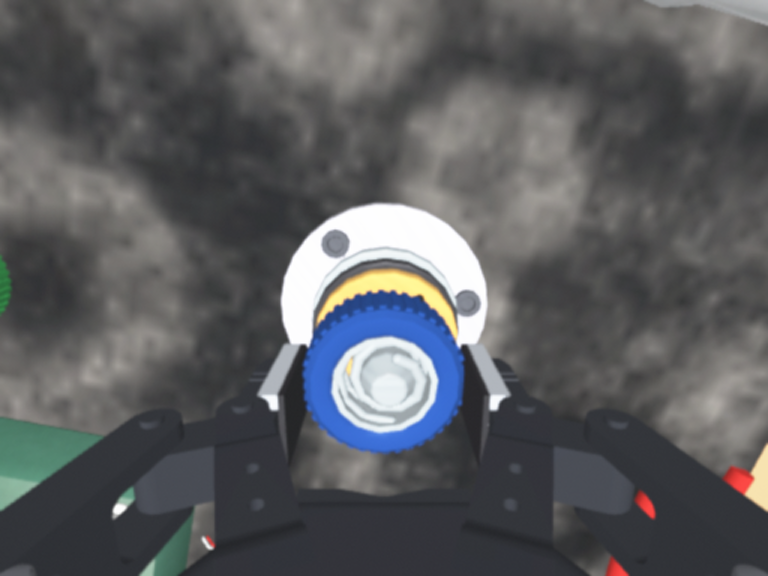

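Emit:
{"op": "move_arm", "data": {
  "rows": [
    [[0,0,0],0],
    [[0,0,0],0],
    [[0,0,0],8.5],
    [[0,0,0],17],
    [[0,0,0],25.5],
    [[0,0,0],34],
    [[0,0,0],42.5],
    [[0,0,0],51]
  ],
  "fingers": 0.85
}}

```text
clock: 67.5
eef_pos: [0.5507, -0.1801, 0.0826]
ee_rot: [-0.533, 0.846, 0.006, -0.014]
ft_force: [0.3, -0.2, -0.2]
gripper_width: 0.847
```

Emit:
{"op": "move_arm", "data": {
  "rows": [
    [[0,0,0],8.5],
    [[0,0,0],17],
    [[0,0,0],25.5],
    [[0,0,0],34],
    [[0,0,0],42.5],
    [[0,0,0],51],
    [[0,0,0],59.5],
    [[0,0,0],68]
  ]
}}

```text
clock: 68.3
eef_pos: [0.5508, -0.18, 0.0827]
ee_rot: [0.917, -0.399, 0.003, 0.015]
ft_force: [-0.9, -0.0, 0.5]
gripper_width: 0.848
```

Emit:
{"op": "move_arm", "data": {
  "rows": [
    [[0,0,0],8.5],
    [[0,0,0],17],
    [[0,0,0],25.5],
    [[0,0,0],34],
    [[0,0,0],42.5],
    [[0,0,0],51],
    [[0,0,0],59.5],
    [[0,0,0],68]
  ]
}}

```text
clock: 69.1
eef_pos: [0.5509, -0.1801, 0.0829]
ee_rot: [0.982, 0.187, 0.011, 0.01]
ft_force: [-0.1, 0.4, 0.7]
gripper_width: 0.851
```

Emit:
{"op": "move_arm", "data": {
  "rows": [
    [[0,0,0],8.5],
    [[0,0,0],17],
    [[0,0,0],25.5],
    [[0,0,0],34],
    [[0,0,0],42.5],
    [[0,0,0],51],
    [[0,0,0],59.5],
    [[0,0,0],68]
  ]
}}

```text
clock: 69.9
eef_pos: [0.5511, -0.1804, 0.0832]
ee_rot: [0.707, 0.707, 0.015, 0.003]
ft_force: [-0.4, -0.1, 0.1]
gripper_width: 0.851
```

Emit:
{"op": "move_arm", "data": {
  "rows": [
    [[-0.04,0.03,0],8.5],
    [[-0.04,0.03,0],17],
    [[-0.04,0.03,0],22],
    [[-0.04,0.03,0],22]
  ]
}}

```text
clock: 70.3
eef_pos: [0.5508, -0.1804, 0.0832]
ee_rot: [0.557, 0.83, 0.016, -0.0]
ft_force: [0.5, 0.1, -1.0]
gripper_width: 0.851
```

```bash
python3 look.py w47
```

```text
70.35 [ 0.5507 -0.1803  0.0832] [ 0.98  0.76 -0.95  1.83  0.73  0.94  1.66] yaw 112.0 F [-0.7 -0.7  0.4] w 0.848
```

View pics/w47.png

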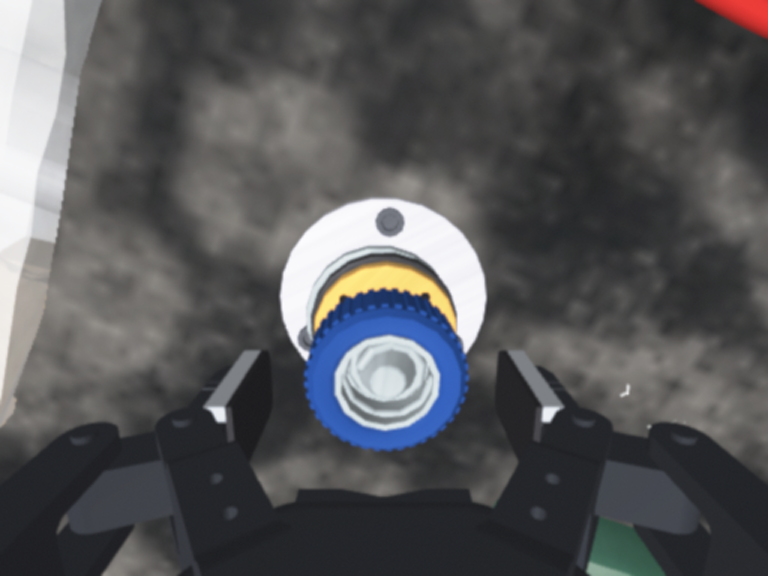

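Emit:
{"op": "move_arm", "data": {
  "rows": [
    [[-0.08,0,-0.1],0],
    [[-0.08,0,-0.1],0],
    [[-0.08,0,-0.1],0],
    [[-0.08,0,-0.1],0],
    [[-0.08,0,-0.1],0]
  ],
  "fingers": 0
}}

```text
clock: 70.85
eef_pos: [0.5501, -0.1803, 0.0824]
ee_rot: [0.559, 0.829, 0.016, -0.0]
ft_force: [-0.8, -0.6, 5.1]
gripper_width: 0.589
```

Emit:
{"op": "move_arm", "data": {
  "rows": [
    [[0,0,-0.03],-8.5],
    [[0,0,-0.06],-17],
    [[0,0,-0.08],-25.5],
    [[0,0,-0.1],-34],
    [[0,0,-0.12],-42.5],
    [[0,0,-0.14],-51],
    [[0,0,-0.17],-59.5],
    [[0,0,-0.19],-68]
  ]
}}

```text
clock: 71.65
eef_pos: [0.5497, -0.1804, 0.0806]
ee_rot: [0.928, 0.372, 0.013, 0.009]
ft_force: [-4.0, 1.4, 6.0]
gripper_width: 0.583
```

Emit:
{"op": "move_arm", "data": {
  "rows": [
    [[0,0,-0.03],-8.5],
    [[0,0,-0.06],-17],
    [[0,0,-0.08],-25.5],
    [[0,0,-0.1],-34],
    [[0,0,-0.12],-42.5],
    [[0,0,-0.14],-51],
    [[0,0,-0.17],-59.5],
    [[0,0,-0.19],-68]
  ]
}}

```text
clock: 72.45
eef_pos: [0.5499, -0.1804, 0.0789]
ee_rot: [0.977, -0.214, 0.006, 0.015]
ft_force: [0.3, -2.2, 2.2]
gripper_width: 0.587
```

Emit:
{"op": "move_arm", "data": {
  "rows": [
    [[0,0,-0.03],-8.5],
    [[0,0,-0.06],-17],
    [[0,0,-0.08],-25.5],
    [[0,0,-0.1],-34],
    [[0,0,-0.12],-42.5],
    [[0,0,-0.14],-51],
    [[0,0,-0.17],-59.5],
    [[0,0,-0.19],-68]
  ]
}}

```text
clock: 73.25
eef_pos: [0.5504, -0.1805, 0.0772]
ee_rot: [-0.688, 0.726, 0.003, -0.015]
ft_force: [0.9, -2.5, 2.7]
gripper_width: 0.584
```

Emit:
{"op": "move_arm", "data": {
  "rows": [
    [[0,0,-0.03],-8.5],
    [[0,0,-0.06],-17],
    [[0,0,-0.08],-25.5],
    [[0,0,-0.1],-34],
    [[0,0,-0.12],-42.5],
    [[0,0,-0.14],-51],
    [[0,0,-0.17],-59.5],
    [[0,0,-0.19],-68]
  ]
}}

```text
clock: 74.05
eef_pos: [0.5506, -0.1807, 0.0755]
ee_rot: [-0.161, 0.987, 0.011, -0.011]
ft_force: [-0.1, 0.1, 4.0]
gripper_width: 0.583
```

```bash
python3 look.py w48; python3 -c "
from h import *
im=ctrl.capture('side'); save(im,'s48',(210,200,320,300),6)"
```

```text
74.1 [ 0.5505 -0.1806  0.0754] [ 0.14  0.57  0.17  1.84 -0.15  0.78 -2.44] yaw 198.0 F [0.2 0.2 4.1] w 0.585
```

View pics/w48.png

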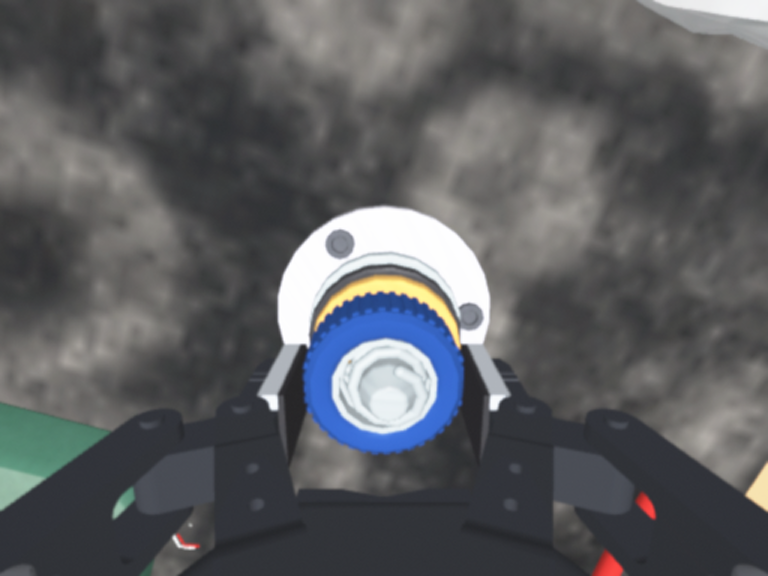

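View pics/s48.png

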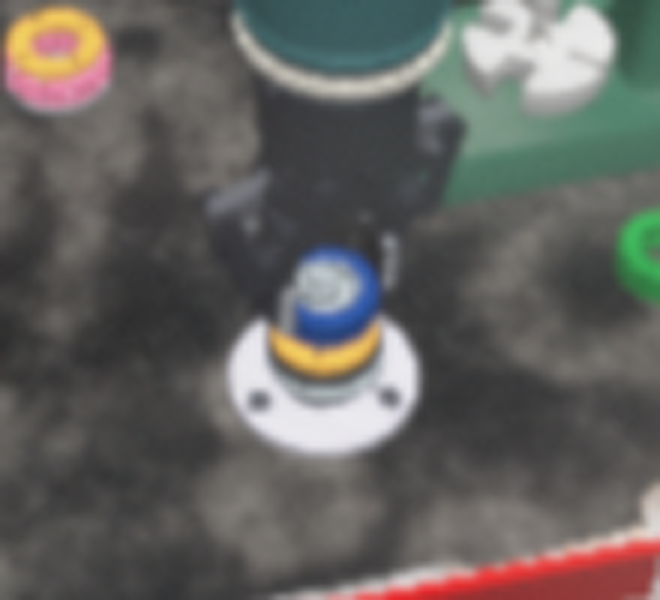

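Emit:
{"op": "move_arm", "data": {
  "rows": [
    [[0,0,0],0],
    [[0,0,0],0],
    [[0,0,0],8.5],
    [[0,0,0],17],
    [[0,0,0],25.5],
    [[0,0,0],34],
    [[0,0,0],42.5],
    [[0,0,0],51]
  ],
  "fingers": 0.85
}}

```text
clock: 74.95
eef_pos: [0.5504, -0.1804, 0.0753]
ee_rot: [-0.575, 0.818, 0.005, -0.015]
ft_force: [0.7, -1.1, -0.4]
gripper_width: 0.853
```

Emit:
{"op": "move_arm", "data": {
  "rows": [
    [[0,0,0],8.5],
    [[0,0,0],17],
    [[0,0,0],25.5],
    [[0,0,0],34],
    [[0,0,0],42.5],
    [[0,0,0],51],
    [[0,0,0],59.5],
    [[0,0,0],68]
  ]
}}

```text
clock: 75.75
eef_pos: [0.5504, -0.1804, 0.0753]
ee_rot: [0.936, -0.352, 0.004, 0.015]
ft_force: [0.4, 0.1, 0.1]
gripper_width: 0.849
```

Emit:
{"op": "move_arm", "data": {
  "rows": [
    [[0,0,0],8.5],
    [[0,0,0],17],
    [[0,0,0],25.5],
    [[0,0,0],34],
    [[0,0,0],42.5],
    [[0,0,0],51],
    [[0,0,0],59.5],
    [[0,0,0],68]
  ]
}}

```text
clock: 76.55
eef_pos: [0.5504, -0.1805, 0.0754]
ee_rot: [0.972, 0.236, 0.012, 0.01]
ft_force: [-0.7, -1.1, -0.4]
gripper_width: 0.85
```

Emit:
{"op": "move_arm", "data": {
  "rows": [
    [[0,0,0],8.5],
    [[0,0,0],17],
    [[0,0,0],25.5],
    [[0,0,0],34],
    [[0,0,0],42.5],
    [[0,0,0],51],
    [[0,0,0],59.5],
    [[0,0,0],68]
  ]
}}

```text
clock: 77.35
eef_pos: [0.5503, -0.1808, 0.0755]
ee_rot: [0.671, 0.742, 0.016, 0.002]
ft_force: [0.6, -0.2, -0.1]
gripper_width: 0.854
```

Emit:
{"op": "move_arm", "data": {
  "rows": [
    [[-0.08,0,-0.08],8.5],
    [[-0.08,0,-0.08],17],
    [[-0.08,0,-0.08],25],
    [[-0.08,0,-0.08],25]
  ]
}}

```text
clock: 77.75
eef_pos: [0.5495, -0.1811, 0.0746]
ee_rot: [0.493, 0.87, 0.016, -0.002]
ft_force: [-0.0, -0.3, 0.6]
gripper_width: 0.851
```

```bash
python3 look.py w49
```

```text
77.8 [ 0.5495 -0.181   0.0746] [ 0.99  0.79 -0.98  1.83  0.77  0.95  1.78] yaw 120.6 F [ 0.1 -0.1 -0.3] w 0.85
```

View pics/w49.png

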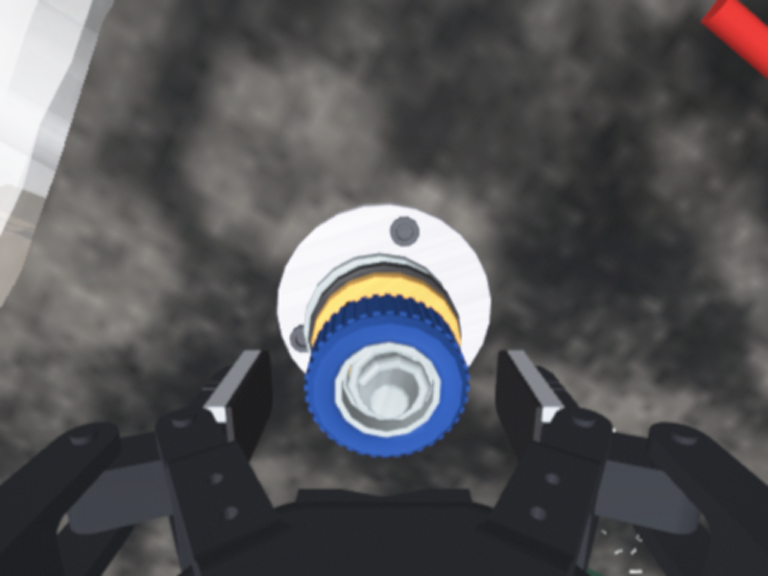

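Emit:
{"op": "move_arm", "data": {
  "rows": [
    [[0,0,0],0],
    [[0,0,0],0],
    [[0,0,0],0],
    [[0,0,0],0],
    [[0,0,0],0]
  ],
  "fingers": 0
}}

```text
clock: 78.3
eef_pos: [0.5496, -0.1812, 0.0749]
ee_rot: [0.496, 0.868, 0.016, -0.001]
ft_force: [-0.9, -2.6, 7.0]
gripper_width: 0.583
```

Emit:
{"op": "move_arm", "data": {
  "rows": [
    [[0,0,-0.03],-8.5],
    [[0,0,-0.06],-17],
    [[0,0,-0.08],-25.5],
    [[0,0,-0.1],-34],
    [[0,0,-0.12],-42.5],
    [[0,0,-0.14],-51],
    [[0,0,-0.17],-59.5],
    [[0,0,-0.19],-68]
  ]
}}

```text
clock: 79.1
eef_pos: [0.5486, -0.1808, 0.073]
ee_rot: [0.898, 0.44, 0.013, 0.007]
ft_force: [-11.8, 2.1, 10.3]
gripper_width: 0.584
```

Emit:
{"op": "move_arm", "data": {
  "rows": [
    [[0,0,-0.03],-8.5],
    [[0,0,-0.06],-17],
    [[0,0,-0.08],-25.5],
    [[0,0,-0.1],-34],
    [[0,0,-0.12],-42.5],
    [[0,0,-0.14],-51],
    [[0,0,-0.17],-59.5],
    [[0,0,-0.19],-68]
  ]
}}

```text
clock: 79.9
eef_pos: [0.5488, -0.1801, 0.0713]
ee_rot: [0.99, -0.14, 0.007, 0.013]
ft_force: [-1.8, 4.3, 3.9]
gripper_width: 0.585
```

Emit:
{"op": "move_arm", "data": {
  "rows": [
    [[0,0,-0.03],-8.5],
    [[0,0,-0.06],-17],
    [[0,0,-0.08],-25.5],
    [[0,0,-0.1],-34],
    [[0,0,-0.12],-42.5],
    [[0,0,-0.14],-51],
    [[0,0,-0.17],-59.5],
    [[0,0,-0.19],-68]
  ]
}}

```text
clock: 80.7
eef_pos: [0.5492, -0.1797, 0.0697]
ee_rot: [0.74, -0.672, -0.001, 0.014]
ft_force: [1.3, -0.4, 1.5]
gripper_width: 0.588
```

```bash
python3 look.py w50; python3 -c "
from h import *
im=ctrl.capture('side'); save(im,'s50',(210,200,320,300),6); print(ctrl.observe()['ft_torque'])"
```

```text
80.75 [ 0.5492 -0.1796  0.0696] [ 0.35  0.57 -0.13  1.84  0.14  0.76 -1.34] yaw -85.1 F [-0.1  0.2  1.4] w 0.584
[-0.0402345   0.07138195 -0.0366986 ]
```

View pics/s50.png

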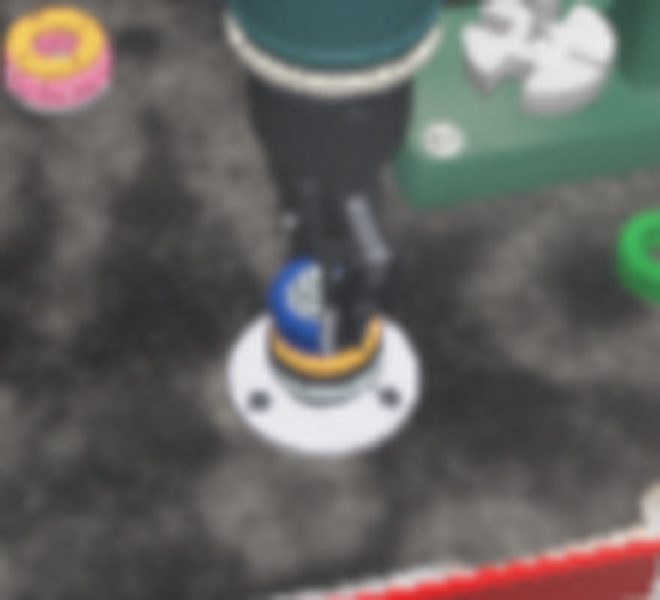

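View pics/w50.png

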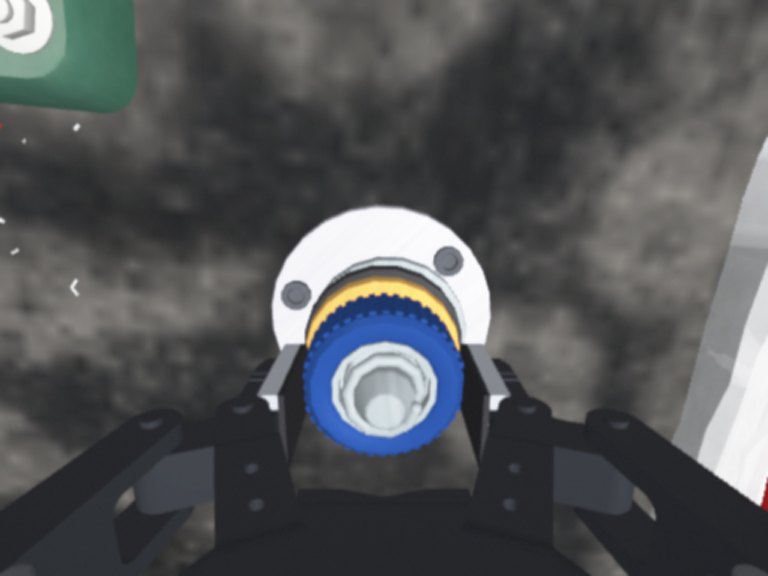

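Emit:
{"op": "move_arm", "data": {
  "rows": [
    [[0,0,-0.03],-8.5],
    [[0,0,-0.06],-17],
    [[0,0,-0.08],-25.5],
    [[0,0,-0.1],-34],
    [[0,0,-0.12],-42.5],
    [[0,0,-0.14],-51],
    [[0,0,-0.17],-59.5],
    [[0,0,-0.19],-68]
  ]
}}

```text
clock: 81.6
eef_pos: [0.5501, -0.1808, 0.069]
ee_rot: [-0.239, 0.971, 0.008, -0.01]
ft_force: [-0.3, -5.9, 18.2]
gripper_width: 0.587
```

```bash
python3 look.py w51; python3 -c "
from h import *
im=ctrl.capture('side'); save(im,'s51',(210,200,320,300),6); print(ctrl.observe()['ft_torque'])"
```

```text
81.65 [ 0.5501 -0.1808  0.069 ] [ 0.16  0.57  0.14  1.84 -0.12  0.76 -2.31] yaw 207.0 F [-0.2 -2.8 18.4] w 0.586
[-0.56130219  0.50377548  0.04103909]
```

View pics/w51.png

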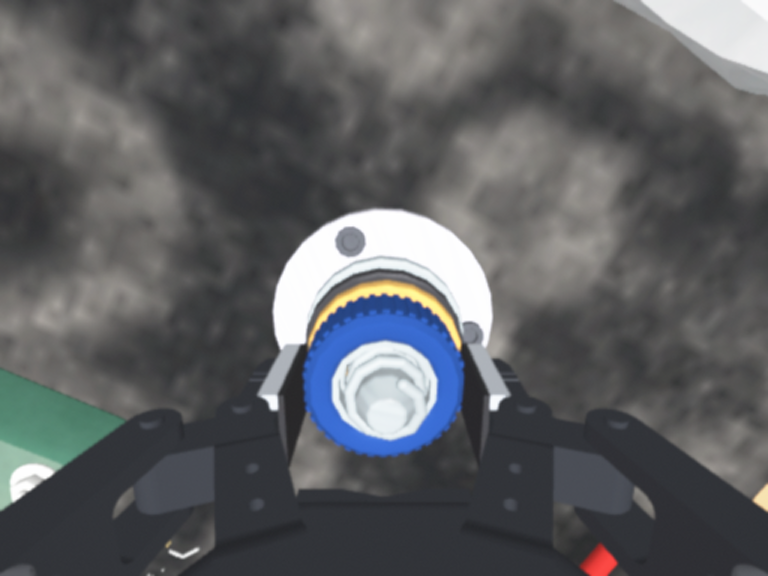

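View pics/s51.png

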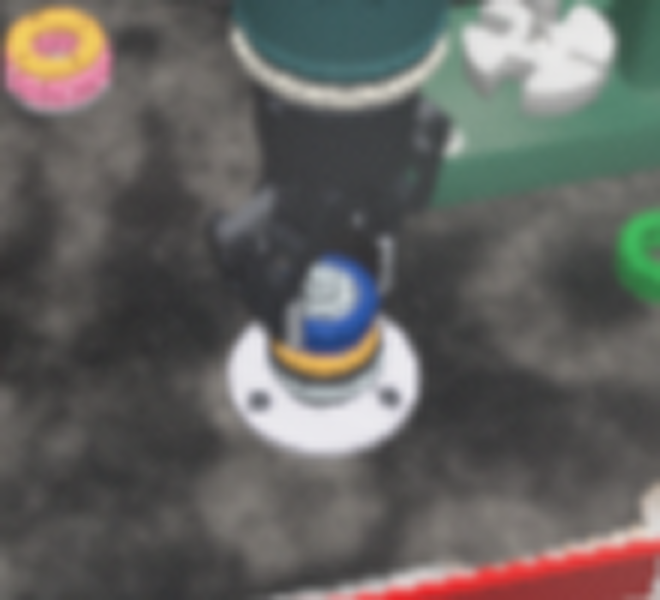

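Emit:
{"op": "move_arm", "data": {
  "rows": [
    [[0,0,0.05],0],
    [[0,0,0.05],0],
    [[0,0,0.05],0],
    [[0,0,1],0],
    [[0,0,3],0],
    [[0,0,6],0],
    [[0,0,10],0],
    [[-2,0,14],0]
  ],
  "fingers": 1
}}

```text
clock: 82.5
eef_pos: [0.5309, -0.1802, 0.2107]
ee_rot: [-0.24, 0.971, 0.008, -0.01]
ft_force: [0.6, 1.4, 0.7]
gripper_width: 1.002
```

Emit:
{"op": "move_arm", "data": {
  "rows": [
    [[-2,-1,1],0],
    [[-4,-2,2],0],
    [[-4,-2,2],0]
  ]
}}

```text
clock: 82.8
eef_pos: [0.4893, -0.2019, 0.2329]
ee_rot: [-0.239, 0.971, 0.008, -0.009]
ft_force: [1.3, 0.4, -0.4]
gripper_width: 1.001
```

```bash
python3 look.py w52 stud_tip:.085; python3 - <<'E'
from h import *
im=ctrl.capture('side'); save(im,'s52',(170,120,420,384),2.2); save(im,'s52b',(220,210,310,290),8)
im=ctrl.capture('wrist'); hsv=cv2.cvtColor(im,cv2.COLOR_RGB2HSV); H,S,V=[hsv[...,i].astype(int) for i in range(3)]
for d in ctrl.outline_of("wrist","nut_mid")[:3]:
    m=np.argwhere(d["region"]).mean(0); print(d["p"],m*1.5,ring("wrist",d["region"],.066),ring("wrist",near((H>100)&(H<125)&(S>110),m[0],m[1],40),.068))
E
```

```text
82.85 [ 0.4903 -0.2009  0.232 ] [ 0.17  0.28  0.19  1.85 -0.06  1.04 -2.27] yaw 207.7 F [ 0.1  0.6 -0.6] w 1.0
stud_tip 0.74 [253, 278] [ 0.55   -0.1799]
0.96 [244.79413456 286.87521564] (array([ 0.5484, -0.1803]), 0.0526) (array([ 0.5488, -0.1805]), 0.0502)Traceback (most recent call last):
  File "<stdin>", line 5, in <module>
  File "h.py", line 15, in ring
    c=max(cs,key=cv2.contourArea)[:,0,:]
      ~~~^^^^^^^^^^^^^^^^^^^^^^^^
ValueError: max() iterable argument is empty
```

View pics/w52.png

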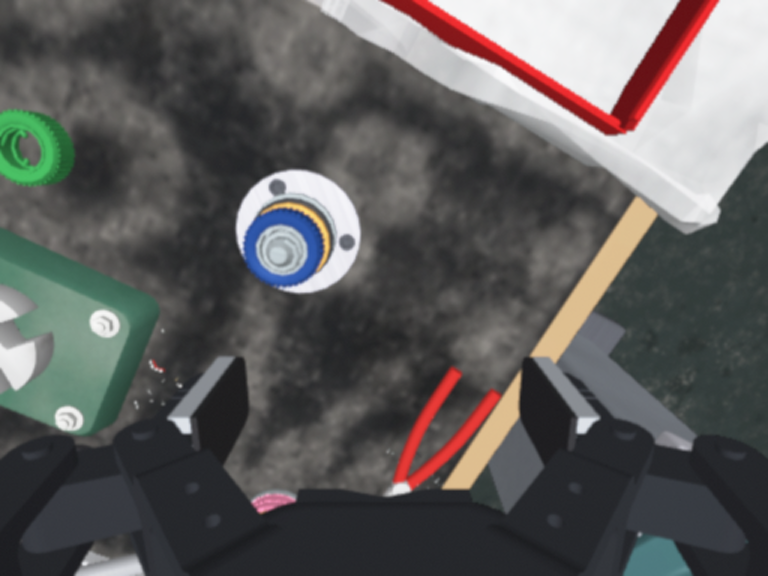

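View pics/s52b.png

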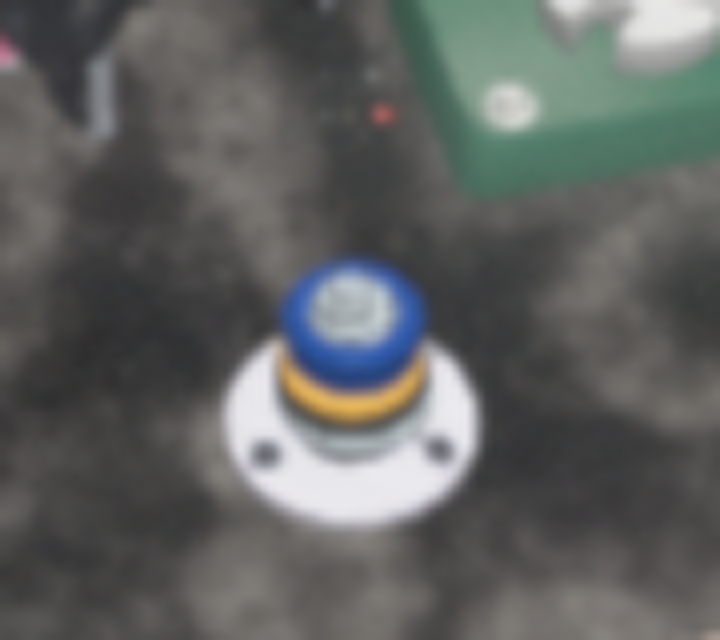

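View pics/s52.png

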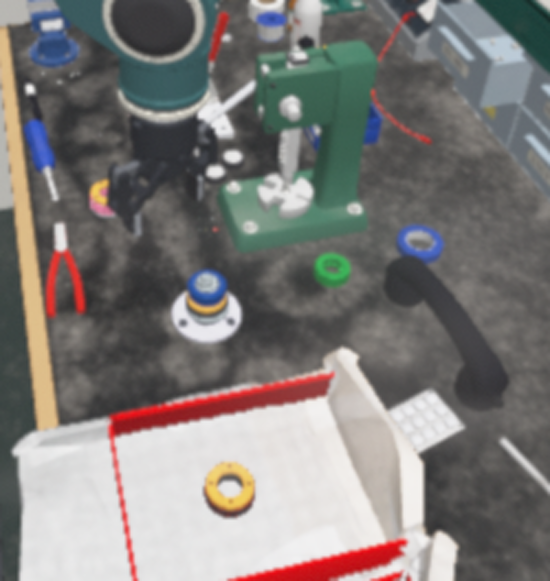

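```bash
python3 -c "
from plant import ctrl
print(ctrl.close_job(), ctrl.observe()['clock'])"
```

```text
the job is handed in; nothing more can be done
the job is handed in; nothing more can be done
```

I handed the job in at about 83 s of the 210 s allowed, with the whole task carried out; the simulator gave no verdict.

- **What was done:** I unscrewed the hand nut and set it on the bench. The cured unit went flat into the red tray. On the stud I then stacked the steel back plate, the one ferrite ring and the brass front plate. Last, I screwed the nut back on until it seated.
- **Ferrite count:** I found only one loose ferrite ring, in the top, side and wrist views.
- **Last checks:** After release the nut measures at (0.549, -0.1805), within 1 mm of the jig axis. It stopped with an upward force of 18 N and its underside at about 48 mm, where the top of the brass plate should be. The side view shows nut, brass, ferrite and steel stacked with no visible gap, and the cured unit lying flat in the tray. The gripper was clear of everything.
- **What went wrong:** The first grasp of the back plate missed because the fingertips were too high, and it pushed the plate about 1 cm. The second grasp, set lower, held.
- **Not confirmed:** The tool kept a tilt of about 2° after some grasps, and the parts still looked level. I did not measure the bystanders' final positions. The last pictures show the driver, pliers and green look-alike in place; the pink look-alike was part-hidden and the marker pen was not checked.

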